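# Pack the sample tubes into the transport tray

### The job

Pack this batch for the courier. Swing the lid of the steel sample tub fully back, past its catch so that it stays open, and only then tip the tub over the transport tray so that all its tubes go in; put the loose tubes lying on the desk in with them. Stand the empty tub back upright on the desk with its lid shut, lower the green cover over the tray's two pins until it lies flush, and leave the other things on the desk alone.

Things in the scene. Friction and masses are not known exactly. Their poses are not given: they have to be found in the camera images.
- tub: Steel tub, 130 (x) x 64 (y) x 40 (z) mm, 0.42 kg, loose on the desk. Origin: centre of its underside; z up, -x is its pouring end, +x its hinge end. Side walls 4.5 mm; inner floor 4 mm up, 55 mm wide, sloping up (26 degrees) over the -x half to an edge 32 mm up. The tubes roll out when its -x end is tipped down 45 to 60 degrees. Grip it from above across the side walls (64 mm).
- tub_lid (a joint): Angle of the pale frosted lid (131 x 64 x 3 mm, 55 g) about its hinge on the top of the tub's +x end: 0 shut, 2.25 rad fully back at its stop, leaning back behind the tub. An over-centre catch pulls it shut below about 1.65 rad and back to the stop beyond that (0.08 N m at most, with its weight), and holds it there while the tub is tipped.
- lid_knob (a point): Centre of the blue ball knob (20 mm across, on an 8 mm stalk) on the lid, 25 mm above the lid's upper face, 105 mm from the hinge axis measured along the lid, in the tub's middle plane. The lid's free edge is 131 mm from the hinge.
- lid_hinge (a point): Point in the middle of the lid's hinge axis, 64 mm to +x and 40.5 mm above the tub's origin; the axis runs along the tub's y.
- tub_spout (a point): Middle of the tub's pouring edge: 32 mm up at its -x end (65 mm to -x of the tub's origin), between the side walls, which are 40 mm high.
- tray: Aluminium transport tray with a blue floor, fixed to the desk; 146 (x) x 190 (y) x 44 (z) mm outside. Origin: centre of its underside, z up. Well 134 (x) x 130 (y) mm, its floor 4 mm up, its flat rim 44 mm up. Two steel locating pins, 10 mm thick with tapered tips, stand 16 mm above the rim at x = 0, y = -80 and +80 mm.
- cover: Green cover plate of the tray, 146 (x) x 190 (y) x 5 mm, 0.36 kg, loose on the desk. Origin: centre of its underside, z up. Two 13 mm holes at x = 0, y = -80 and +80 mm for the tray's pins (either way round). On top in the middle a black grip rail, 12 mm thick (x), 64 mm long (y), its top 39 mm above the underside. Flush, its origin is 44 mm above the tray's.
- tube1: Capped sample tube, a round stick 16 mm across and 44 mm long with a red cap, 14 g; origin at its middle, x along its length towards the cap. Starts in the tub, lying across it. May be absent.
- tube2: Capped sample tube, a round stick 16 mm across and 44 mm long with a red cap, 14 g; origin at its middle, x along its length towards the cap. Starts in the tub, lying across it. May be absent.
- tube3: Capped sample tube, a round stick 16 mm across and 44 mm long with a red cap, 14 g; origin at its middle, x along its length towards the cap. Starts in the tub, lying across it. May be absent.
- tube4: Capped sample tube, a round stick 16 mm across and 44 mm long with a red cap, 14 g; origin at its middle, x along its length towards the cap. Starts in the tub, lying across it. May be absent.
- tube5: Capped sample tube, a round stick 16 mm across and 44 mm long with a red cap, 14 g; origin at its middle, x along its length towards the cap. Starts lying loose on the desk. May be absent.
- tube6: Capped sample tube, a round stick 16 mm across and 44 mm long with a red cap, 14 g; origin at its middle, x along its length towards the cap. Starts lying loose on the desk. May be absent.
- tube7: Capped sample tube, a round stick 16 mm across and 44 mm long with a red cap, 14 g; origin at its middle, x along its length towards the cap. Starts lying loose on the desk. May be absent.
- tube8: Capped sample tube, a round stick 16 mm across and 44 mm long with a red cap, 14 g; origin at its middle, x along its length towards the cap. Starts lying loose on the desk. May be absent.
- stamp: Purple self-inking stamp, 36 x 50 x 80 mm, standing; not to be disturbed. Origin: centre of its underside.
- mouse: Black computer mouse, 105 x 60 x 32 mm; not to be disturbed. Origin: centre of its underside.
- sanitiser: Bottle of hand sanitiser, 60 mm across, 160 mm high; not to be disturbed. Origin: centre of its underside.
Not all that is in view belongs to the job. Several things look just like the tray: the one meant starts farthest to the robot's left.

How it is judged:
By the outcome, as a careful person would: the job done as asked, in the order asked, and still so for the second after the job is handed in, with the robot touching nothing.
Of tube1, tube2, tube3, tube4 only 2 to 4 are there at a start; the rules pass over those that are not, and their reading is None.
Of tube5, tube6, tube7, tube8 only 2 to 4 are there at a start; the rules pass over those that are not, and their reading is None.
At some moment in a run one of cover, tub may be knocked a few centimetres aside while the robot is not near it.
It also fails if it takes over 210 s, if anything falls off the work surface, if the arm or the gripper's body presses on something with over 40 N, if the wrist force passes 120 N, or if a joint passes its speed limit or range.

### The arm

A 6-joint arm with a two-finger parallel gripper is mounted at the origin on the work surface. World frame = base frame: x ahead of the robot, y to its left, z up, the work surface at z = 0. Lengths are in m, angles in rad, forces in N, time in s.
With the tool pointing down it reaches from about 0.375 to 0.975 m from the base axis. Payload 3.8 kg.
Tool frame: the origin (TCP) lies midway between the tips of the shut fingers; the grasp point (between the pads) lies 19 mm behind it (grasp_offset is the z of the grasp point in the tool frame, in m); z points along the fingers, y is the direction in which the jaws open and shut (so a half turn about z gives the same grasp; the last joint's range is limited). The gripper opens to 88 mm and grips with 3 to 60 N. Pads are 18 mm wide; open, the fingers measure 123 mm over their backs; the gripper's body (75 mm by 187 mm) begins 45 mm behind the grasp point.
Start: joints at [-1.215, 0.264, 1.604, -0, 1.274, -0.037], TCP at [0.258, -0.624, 0.239] pointing down, gripper open.
Joint ranges: [-2.63, 2.63], [-0.94, 2.18], [0.31, 2.57], [-1.31, 4.45], [0, 2.66], [-2.55, 2.55]. Speed limits (rad/s): [2.57, 2.57, 3.14, 3.14, 3.14, 3.14].

### API

Orientations are given as a unit quaternion [x, y, z, w].
In Python, from bench import * gives the robot as it stands. The module is installed in compiled form; this text tells all that it offers.
- The arm moves only by the tool play_rows, never from a script. Its argument "moves" is a list of rows, each an object of numbers: "dx", "dy", "dz": the shift along the world's x, y, z in mm; "rx", "ry", "rz": the turn, a rotation vector about the world's x, y, z in rad; "grip": the closure in counts, from 0 (fully open) to 255 (shut). In form: [{"dx": .., "dy": .., "dz": .., "rx": .., "ry": .., "rz": .., "grip": ..}, ...]. A call has 1 to 12 rows; each row shifts and turns the commanded pose from where the row before left it; what a row does not reach is not made up. A row lasts 1/10 s, in which the tool goes at most 50 mm and 8.59 degrees, less where a joint would pass 70% of its speed; a pose out of reach is approached as far as the arm can. A call is refused whole if a number of a shift passes 50 or a number of a turn 0.15, either way. A call with a gripper value outside its range is refused whole. The fingers move at their own pace and stop on an object; "grip_force" is the grip in N (left out, the last holds). Time passes only in rows, so rows that do not move let the fingers close. It gives the time, the measured TCP pose, the force and the opening at its end, in the units of the state.
- observe(): the state, without advancing time (a new reading comes with each control period).
- snapshot(name): name is "side" or "top"; returns the picture (384x512x3 uint8, red, green, blue); there is no depth.
- camera_model(name): a dict with "fx", "fy", "cx", "cy" (pixels), "rvec" (rotation vector, rad) and "tvec" (3), from world to camera coordinates, as OpenCV has them. Camera axes: x right, y down, z forward; pixel columns grow to the right and rows downward; lengths in m; the calibration is good to about 2 mm. A picture is of the moment at which its call begins. camera_model takes no time and is no camera call.
- hand_in(): hands the job in, once; it reports no verdict.
The state is a dict: "clock": time; "qpos": joint angles; "joint_vel": joint speeds; "joint_efforts": joint torques, N m; "position": TCP position; "tool_rot": TCP orientation; "contact_force": force on the tool from outside, world axes, zero at the start; "wrist_torque": the same for the moment, N m; "opening": opening from 0.0 (shut) to 1.0 (fully open).
Only numpy, scipy, OpenCV 4.12 (cv2) and the standard library are available. Lean on these libraries where they do the work, as an engineer would, in place of code of your own. Each camera call takes 0.05 s, during which the arm holds its last target.

## Working session

There is one attempt and no reset: what is moved stays moved. The work goes in short steps, Python scripts to look and compute and a tool call to move; the robot and the scene stay as the last step left them, time stands still between calls to the robot, and variables do not carry over. Pictures are saved under pics/ and viewed, and the job is handed in when it is done.

Besides the shell and the picture viewer there is one more tool, called after "Request:" in YAML: its name, and indented under it one key for each argument. play_rows: Moves the arm, as the interface text tells. Its arguments: {"type":"object","properties":{"moves":{"type":"array","items":{"type":"object","properties":{"dx":{"type":"number"},"dy":{"type":"number"},"dz":{"type":"number"},"rx":{"type":"number"},"ry":{"type":"number"},"rz":{"type":"number"},"grip":{"type":"number"}}}},"grip_force":{"type":"number"}},"required":["moves"]}

```bash
mkdir -p pics; python3 - <<'E'
from bench import *
import cv2
for n in("side","top"):
    im=snapshot(n); cv2.imwrite(f"pics/{n}0.png",im[:,:,::-1]); print(camera_model(n))
print(observe())
E
```

```text
{'fx': 468.2821681823397, 'fy': 468.2821681823397, 'cx': 251.50633735078804, 'cy': 192.19265051178346, 'rvec': array([ 0.12057852, -2.94947799,  1.04632186]), 'tvec': array([0.45171829, 0.08971578, 1.45402403])}
{'fx': 421.74221562016277, 'fy': 421.74221562016277, 'cx': 257.42746145088273, 'cy': 195.52185478548074, 'rvec': array([ 2.09239068, -2.14241262,  0.17486395]), 'tvec': array([0.01294454, 0.44526596, 1.51338865])}
{'clock': 0.1, 'qpos': array([-1.21493476e+00,  2.64696909e-01,  1.60519671e+00, -6.40892439e-06,
        1.27369728e+00, -3.68985387e-02]), 'joint_vel': array([-5.43254860e-05, -1.73796050e-03, -3.73773623e-03, -2.60566272e-04,
       -3.70632748e-04, -9.02352745e-04]), 'joint_efforts': array([-1.06576363e-04, -5.03619111e+01, -3.58069861e+01,  7.31087755e-02,
        2.33034143e-02, -4.87695593e-05]), 'position': array([ 0.25812959, -0.62302007,  0.23752163]), 'tool_rot': array([ 9.80778654e-01,  1.95121074e-01, -1.61691633e-04, -9.85959430e-04]), 'contact_force': array([-0.78017544, -0.18142799, -0.77536325]), 'wrist_torque': array([0.01699382, 0.03702929, 0.01923995]), 'opening': 0.9999157707961339}
```

View pics/side0.png

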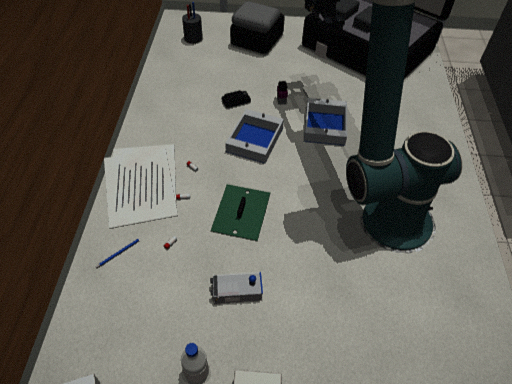

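View pics/top0.png

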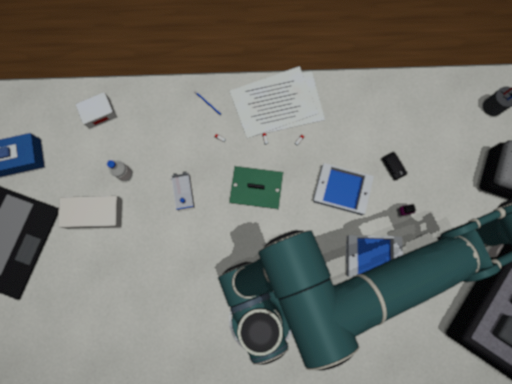

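```bash
cat > h.py <<'E'
import numpy as np,cv2
from bench import *
CM={n:camera_model(n) for n in("side","top")}
def ray(n,u,v):
    c=CM[n];R=cv2.Rodrigues(c["rvec"])[0]
    d=R.T@np.array([(u-c["cx"])/c["fx"],(v-c["cy"])/c["fy"],1.]);o=-R.T@c["tvec"];return o,d
def pl(n,u,v,z):
    o,d=ray(n,u,v);return o+d*(z-o[2])/d[2]
def proj(n,p):
    c=CM[n];R=cv2.Rodrigues(c["rvec"])[0];q=R@np.array(p,float)+c["tvec"]
    return np.array([c["fx"]*q[0]/q[2]+c["cx"],c["fy"]*q[1]/q[2]+c["cy"]])
def tri(a,b):
    (o1,d1),(o2,d2)=ray("side",*a),ray("top",*b)
    A=np.stack([d1,-d2],1);t=np.linalg.lstsq(A,o2-o1,rcond=None)[0]
    p,q=o1+d1*t[0],o2+d2*t[1];return (p+q)/2,np.linalg.norm(p-q)
def crop(im,u0,v0,u1,v1,f,name):
    cv2.imwrite(name,cv2.resize(im[v0:v1,u0:u1,::-1],None,fx=f,fy=f,interpolation=cv2.INTER_CUBIC))
E
python3 - <<'E'
from h import *
t=cv2.imread("pics/top0.png")[:,:,::-1];s=cv2.imread("pics/side0.png")[:,:,::-1]
crop(t,150,120,410,280,3,"pics/c1.png")
crop(t,0,80,150,300,2.6,"pics/c2.png")
crop(s,130,80,370,310,2.5,"pics/c3.png")
E
```

```text
(no output)
```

View pics/c1.png

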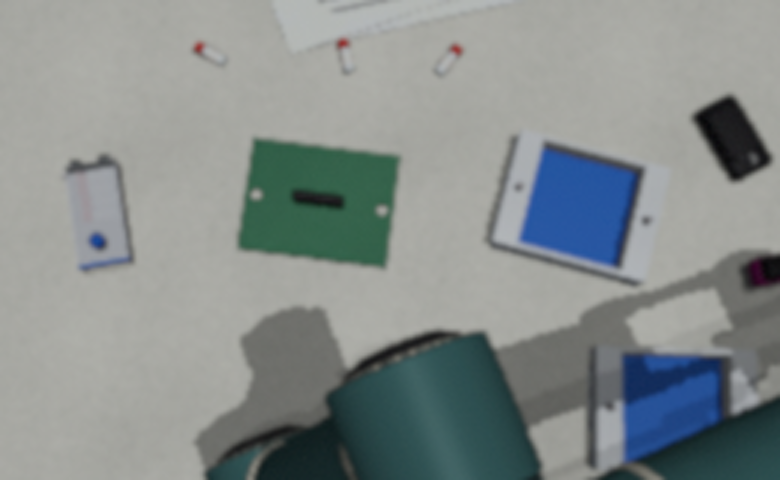

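View pics/c2.png

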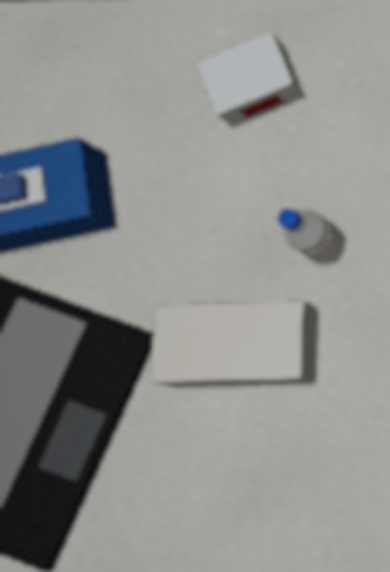

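View pics/c3.png

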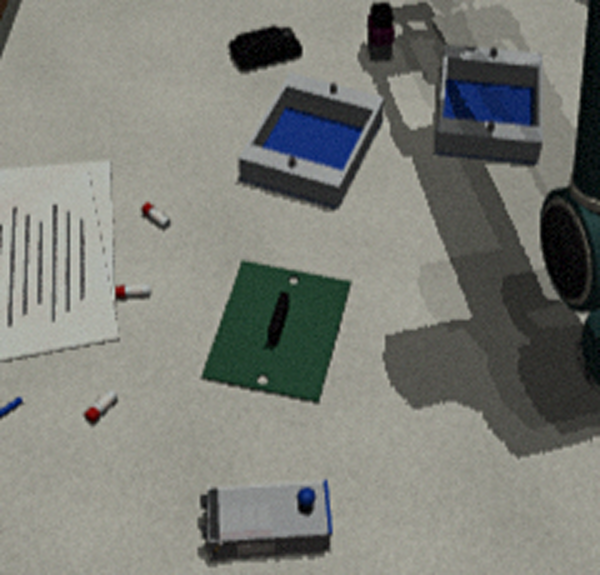

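```bash
cat >> h.py <<'E'
def mask(im,kind):
    h=cv2.cvtColor(np.ascontiguousarray(im),cv2.COLOR_RGB2HSV).astype(int);H,S,V=h[...,0],h[...,1],h[...,2]
    if kind=="green":m=(H>60)&(H<95)&(S>90)&(V>50)
    if kind=="blue":m=(H>100)&(H<130)&(S>130)&(V>60)
    if kind=="red":m=((H<8)|(H>170))&(S>120)&(V>90)
    return m.astype(np.uint8)
def blobs(im,kind,amin=3,roi=None):
    m=mask(im,kind);n,l,st,c=cv2.connectedComponentsWithStats(m)
    return [(st[i,4],c[i],l==i) for i in range(1,n) if st[i,4]>=amin]
E
python3 - <<'E'
from h import *
for n in("side","top"):
    im=cv2.imread(f"pics/{n}0.png")[:,:,::-1]
    for k in("green","blue","red"):
        for a,c,m in blobs(im,k):
            if k=="green" and 165<c[1] and a<500: continue
            p=pl(n,*c,{"green":.005,"blue":.004,"red":.008}[k])
            r=cv2.minAreaRect(np.argwhere(m)[:,::-1].astype(np.float32)) if a>60 else None
            print(n,k,a,c.round(1),p.round(3),r)
E
```

```text
side green 46 [405.9 159.4] [-0.06  -0.263  0.005] None
side green 2019 [240.9 212.2] [0.486 0.012 0.005] ((239.96063232421875, 211.3370819091797), (48.49470520019531, 49.39413833618164), 12.994616508483887)
side blue 381 [328.3 120.6] [ 0.201 -0.437  0.004] ((326.4618225097656, 120.90113067626953), (30.481124877929688, 14.979838371276855), 5.440331935882568)
side blue 32 [308.8 122.2] [ 0.274 -0.421  0.004] None
side blue 568 [254.7 134.9] [ 0.467 -0.336  0.004] ((254.43524169921875, 134.74612426757812), (36.44343948364258, 17.814531326293945), 14.743562698364258)
side blue 93 [119.  251.6] [0.826 0.185 0.004] ((118.85379028320312, 251.77256774902344), (2.1029462814331055, 44.942962646484375), 57.2647705078125)
side blue 25 [260.7 282.6] [0.408 0.25  0.004] None
side blue 29 [252.2 277.7] [0.433 0.237 0.004] None
side blue 115 [190.9 348.6] [0.573 0.451 0.004] ((190.99998474121094, 348.5), (10.60660171508789, 12.020814895629883), 45.0)
side red 8 [188.5 162. ] [ 0.681 -0.181  0.008] None
side red 9 [177.6 195.3] [ 0.692 -0.034  0.008] None
side red 13 [166.7 244.5] [0.692 0.151 0.00
[... 384 characters left out ...]
9, 292.8891906738281), (130.41195678710938, 89.47563934326172), 66.70543670654297)
top blue 780 [ 19.2 151.9] [0.648 0.927 0.004] ((15.539020538330078, 151.84877014160156), (30.242036819458008, 37.99460983276367), 77.90524291992188)
top blue 66 [  3.8 152. ] [0.65  0.987 0.004] ((4.0, 152.0), (8.0, 8.0), 90.0)
top blue 38 [110.9 163.8] [0.591 0.565 0.004] None
top blue 1034 [342.8 188.6] [ 0.471 -0.32   0.004] ((342.85296630859375, 188.58824157714844), (32.49977111816406, 31.772165298461914), 14.03624439239502)
top blue 9 [182. 200.] [0.442 0.289 0.004] None
top blue 927 [372.5 253.4] [ 0.226 -0.414  0.004] ((374.0, 256.0), (34.0, 32.0), 90.0)
top red 3 [215.7 135.7] [0.691 0.16  0.008] None
```

```bash
python3 - <<'E'
from h import *
t=cv2.imread("pics/top0.png")[:,:,::-1];s=cv2.imread("pics/side0.png")[:,:,::-1]
a=cv2.resize(t[165:217,160:205],None,fx=9,fy=9,interpolation=cv2.INTER_CUBIC)
b=cv2.resize(s[265:311,200:272],None,fx=8,fy=8,interpolation=cv2.INTER_CUBIC)
cv2.imwrite("pics/tubt.png",a[:,:,::-1]);cv2.imwrite("pics/tubs.png",b[:,:,::-1])
print(tri((252.2,277.2),(182,200)))
E
```

```text
(array([0.43069256, 0.27432089, 0.07465768]), np.float64(0.0019906253662435405))
```

View pics/tubt.png

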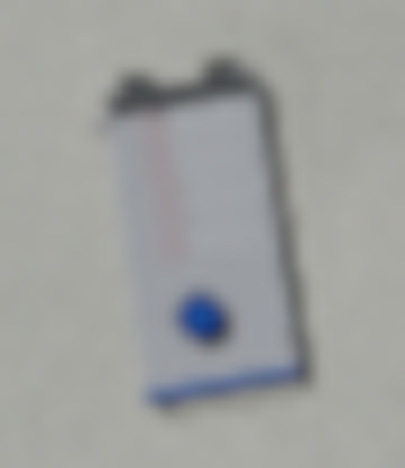

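View pics/tubs.png

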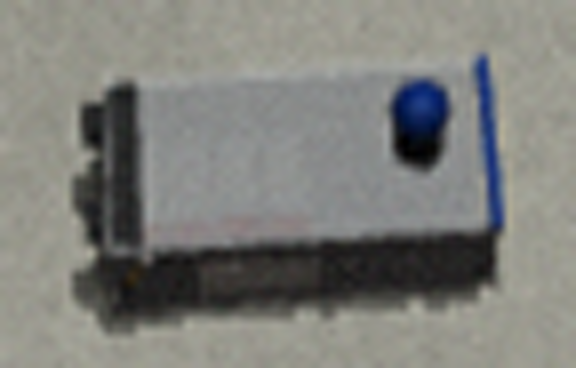

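```bash
python3 - <<'E'
from h import *
f=lambda x,y,u0,v0,k:(u0+(x+.5)/k-.5,v0+(y+.5)/k-.5)
T=lambda x,y,z:pl("top",*f(x,y,160,165,9),z)[:2]
S=lambda x,y,z:pl("side",*f(x,y,200,265,8),z)[:2]
z=.0425
print("top knob",T(202,317,.068),"free",T(150,398,z),T(305,377,z),"hinge",T(112,115,z),T(258,95,z))
print("side knob",S(420,106,.068),"free",S(482,57,z),S(499,228,z),"hinge",S(137,85,z),S(148,248,z))
for F in (T,S):
    q=[(150,398),(305,377),(112,115),(258,95)] if F is T else [(499,228),(482,57),(148,248),(137,85)]
    p=[F(*a,z) for a in q]; fm=(p[0]+p[1])/2; hm=(p[2]+p[3])/2; d=hm-fm
    print(fm,hm,np.linalg.norm(d),np.degrees(np.arctan2(d[1],d[0])), np.degrees(np.arctan2(*(-(p[1]-p[0]))[:1],0)) if 0 else np.linalg.norm(p[1]-p[0]), np.degrees(np.arctan2((p[0]-p[1])[1],(p[0]-p[1])[0]))-90)
E
```

```text
top knob [0.43171061 0.27582539] free [0.40323194 0.30182947] [0.41032882 0.23840844] hinge [0.52216628 0.31919751] [0.52906017 0.25861904]
side knob [0.43204449 0.27225047] free [0.41285044 0.23770346] [0.40305835 0.3014298 ] hinge [0.52937944 0.25849195] [0.51833585 0.31843779]
[0.40678038 0.27011896] [0.52561322 0.28890828] 0.12030911341932408 8.984969294182918 0.063816863480555 6.384897789415703
[0.4079544  0.26956663] [0.52385765 0.28846487] 0.11743384052827849 9.260687000439212 0.06447427368790896 8.735652694160876
```

Request:
play_rows:
  moves:
    - {"dx": 20, "dy": 45, "rz": -0.02}
    - {"dx": 20, "dy": 45, "rz": -0.02}
    - {"dx": 20, "dy": 45, "rz": -0.02}
    - {"dx": 20, "dy": 45, "rz": -0.02}
    - {"dx": 20, "dy": 45, "rz": -0.02}
    - {"dx": 20, "dy": 45, "rz": -0.02}
    - {"dx": 20, "dy": 45, "rz": -0.02}
    - {"dx": 20, "dy": 45, "rz": -0.02}
    - {"dx": 20, "dy": 45, "rz": -0.02}
    - {"dx": 20, "dy": 45, "rz": -0.02}
    - {"dx": 20, "dy": 45, "rz": -0.02}
    - {"dx": 0, "dy": 45, "rz": -0.02}

```text
schema error: expected keys dx, dy, dz, rx, ry, rz, grip
```

Request:
play_rows:
  moves:
    - {"dx": -6, "dy": 45}
    - {"dx": -6, "dy": 45}
    - {"dx": -6, "dy": 45}
    - {"dx": -6, "dy": 45}
    - {"dx": -6, "dy": 45}
    - {"dx": -6, "dy": 45}
    - {"dx": -6, "dy": 45}
    - {"dx": -4, "dy": 43}
    - {"dz": 0}

```text
schema error: expected keys dx, dy, dz, rx, ry, rz, grip
```

Request:
play_rows:
  moves:
    - {"dx": 20, "dy": 45, "dz": 0, "rx": 0, "ry": 0, "rz": -0.02, "grip": 0}
    - {"dx": 20, "dy": 45, "dz": 0, "rx": 0, "ry": 0, "rz": -0.02, "grip": 0}
    - {"dx": 20, "dy": 45, "dz": 0, "rx": 0, "ry": 0, "rz": -0.02, "grip": 0}
    - {"dx": 20, "dy": 45, "dz": 0, "rx": 0, "ry": 0, "rz": -0.02, "grip": 0}
    - {"dx": 20, "dy": 45, "dz": 0, "rx": 0, "ry": 0, "rz": -0.02, "grip": 0}
    - {"dx": 20, "dy": 45, "dz": 0, "rx": 0, "ry": 0, "rz": -0.02, "grip": 0}
    - {"dx": 20, "dy": 45, "dz": 0, "rx": 0, "ry": 0, "rz": -0.02, "grip": 0}
    - {"dx": 20, "dy": 45, "dz": 0, "rx": 0, "ry": 0, "rz": -0.02, "grip": 0}
    - {"dx": 20, "dy": 45, "dz": 0, "rx": 0, "ry": 0, "rz": -0.02, "grip": 0}
    - {"dx": 20, "dy": 45, "dz": 0, "rx": 0, "ry": 0, "rz": -0.02, "grip": 0}
    - {"dx": 20, "dy": 45, "dz": 0, "rx": 0, "ry": 0, "rz": -0.02, "grip": 0}
    - {"dx": 0, "dy": 45, "dz": 0, "rx": 0, "ry": 0, "rz": -0.02, "grip": 0}

```text
clock: 1.3
position: [0.4797, -0.0815, 0.2386]
tool_rot: [0.997, 0.076, 0.0, -0.0]
contact_force: [0.4, -0.7, -0.2]
opening: 1.002
```

Request:
play_rows:
  moves:
    - {"dx": -6, "dy": 45, "dz": 0, "rx": 0, "ry": 0, "rz": 0, "grip": 0}
    - {"dx": -6, "dy": 45, "dz": 0, "rx": 0, "ry": 0, "rz": 0, "grip": 0}
    - {"dx": -6, "dy": 45, "dz": 0, "rx": 0, "ry": 0, "rz": 0, "grip": 0}
    - {"dx": -6, "dy": 45, "dz": 0, "rx": 0, "ry": 0, "rz": 0, "grip": 0}
    - {"dx": -6, "dy": 45, "dz": 0, "rx": 0, "ry": 0, "rz": 0, "grip": 0}
    - {"dx": -6, "dy": 45, "dz": 0, "rx": 0, "ry": 0, "rz": 0, "grip": 0}
    - {"dx": -6, "dy": 45, "dz": 0, "rx": 0, "ry": 0, "rz": 0, "grip": 0}
    - {"dx": -4, "dy": 43, "dz": 0, "rx": 0, "ry": 0, "rz": 0, "grip": 0}
    - {"dx": 0, "dy": 0, "dz": 0, "rx": 0, "ry": 0, "rz": 0, "grip": 0}

```text
clock: 2.2
position: [0.4312, 0.2786, 0.2384]
tool_rot: [0.997, 0.079, -0.0, -0.001]
contact_force: [-0.8, -0.9, -0.3]
opening: 1.001
```

```bash
python3 - <<'E'
from h import *
o=observe();print(o["clock"],o["position"],o["tool_rot"],o["qpos"])
for n in("side","top"):
    im=snapshot(n); cv2.imwrite(f"pics/{n}1.png",im[:,:,::-1])
crop(im,100,60,512,300,1.9,"pics/top1c.png")
E
```

```text
2.2 [0.4312226  0.27861727 0.2383503 ] [ 9.96879865e-01  7.89288947e-02 -2.98822581e-04 -8.21679607e-04] [ 5.23961637e-01 -4.40091769e-02  1.94458663e+00  1.83982519e-03
  1.24084784e+00  1.93613980e+00]
```

View pics/top1c.png

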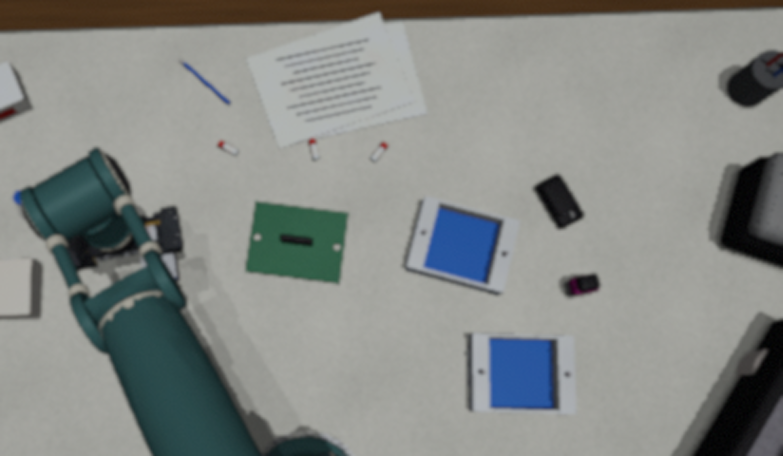

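View pics/side1.png

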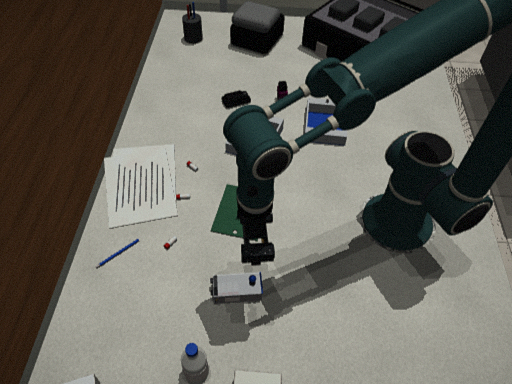

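Request:
play_rows:
  moves:
    - {"dx": 0, "dy": 0, "dz": -45, "rx": 0, "ry": 0, "rz": 0, "grip": 0}
    - {"dx": 0, "dy": 0, "dz": -45, "rx": 0, "ry": 0, "rz": 0, "grip": 0}
    - {"dx": 0, "dy": 0, "dz": -30, "rx": 0, "ry": 0, "rz": 0, "grip": 0}
    - {"dx": 0, "dy": 0, "dz": 0, "rx": 0, "ry": 0, "rz": 0, "grip": 0}
    - {"dx": 0, "dy": 0, "dz": 0, "rx": 0, "ry": 0, "rz": 0, "grip": 0}

```text
clock: 2.8
position: [0.4325, 0.2731, 0.1188]
tool_rot: [0.997, 0.075, -0.001, 0.0]
contact_force: [-0.1, 0.5, 0.0]
opening: 1.001
```

Request:
play_rows:
  grip_force: 12
  moves:
    - {"dx": 0, "dy": 1, "dz": -35, "rx": 0, "ry": 0, "rz": 0, "grip": 0}
    - {"dx": 0, "dy": 0, "dz": -25, "rx": 0, "ry": 0, "rz": 0, "grip": 0}
    - {"dx": 0, "dy": 0, "dz": -7, "rx": 0, "ry": 0, "rz": 0, "grip": 0}
    - {"dx": 0, "dy": 0, "dz": 0, "rx": 0, "ry": 0, "rz": 0, "grip": 0}
    - {"dx": 0, "dy": 0, "dz": 0, "rx": 0, "ry": 0, "rz": 0, "grip": 230}
    - {"dx": 0, "dy": 0, "dz": 0, "rx": 0, "ry": 0, "rz": 0, "grip": 230}
    - {"dx": 0, "dy": 0, "dz": 0, "rx": 0, "ry": 0, "rz": 0, "grip": 230}
    - {"dx": 0, "dy": 0, "dz": 0, "rx": 0, "ry": 0, "rz": 0, "grip": 230}
    - {"dx": 0, "dy": 0, "dz": 0, "rx": 0, "ry": 0, "rz": 0, "grip": 230}

```text
clock: 3.7
position: [0.4326, 0.2756, 0.0521]
tool_rot: [0.997, 0.076, 0.0, -0.0]
contact_force: [0.1, 0.0, -0.6]
opening: 0.568
```

```bash
python3 - <<'E'
from h import *
o=observe();print(o["clock"],o["position"],o["opening"]*88,o["contact_force"])
im=snapshot("side")
crop(im,180,200,300,320,5,"pics/s2.png")
E
```

```text
3.7 [0.43259857 0.27557735 0.05214524] 50.02149745992431 [ 0.07015732  0.00210485 -0.63954219]
```

View pics/s2.png

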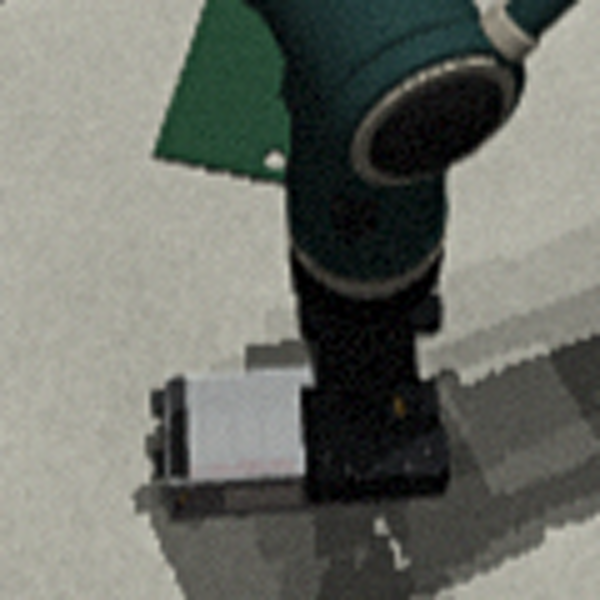

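Still closing; wait on.

Request:
play_rows:
  moves:
    - {"dx": 0, "dy": 0, "dz": 0, "rx": 0, "ry": 0, "rz": 0, "grip": 230}
    - {"dx": 0, "dy": 0, "dz": 0, "rx": 0, "ry": 0, "rz": 0, "grip": 230}
    - {"dx": 0, "dy": 0, "dz": 0, "rx": 0, "ry": 0, "rz": 0, "grip": 230}
    - {"dx": 0, "dy": 0, "dz": 0, "rx": 0, "ry": 0, "rz": 0, "grip": 230}
    - {"dx": 0, "dy": 0, "dz": 0, "rx": 0, "ry": 0, "rz": 0, "grip": 230}
    - {"dx": 0, "dy": 0, "dz": 0, "rx": 0, "ry": 0, "rz": 0, "grip": 230}
    - {"dx": 0, "dy": 0, "dz": 0, "rx": 0, "ry": 0, "rz": 0, "grip": 230}

```text
clock: 4.45
position: [0.4323, 0.2754, 0.0516]
tool_rot: [0.997, 0.076, -0.0, -0.0]
contact_force: [-0.2, 0.5, -0.5]
opening: 0.208
```

Request:
play_rows:
  moves:
    - {"dx": 0, "dy": 0, "dz": 0, "rx": 0, "ry": 0, "rz": 0, "grip": 230}
    - {"dx": 0, "dy": 0, "dz": 0, "rx": 0, "ry": 0, "rz": 0, "grip": 230}
    - {"dx": 4, "dy": 0.5, "dz": 12.5, "rx": 0, "ry": 0, "rz": 0, "grip": 230}
    - {"dx": 6, "dy": 1, "dz": 12.5, "rx": 0, "ry": 0, "rz": 0, "grip": 230}
    - {"dx": 7.5, "dy": 1.2, "dz": 11.3, "rx": 0, "ry": 0, "rz": 0, "grip": 230}
    - {"dx": 8.2, "dy": 1.2, "dz": 10.6, "rx": 0, "ry": 0, "rz": 0, "grip": 230}
    - {"dx": 0, "dy": 0, "dz": 0, "rx": 0, "ry": 0, "rz": 0, "grip": 230}

```text
clock: 5.15
position: [0.4608, 0.2801, 0.1016]
tool_rot: [0.997, 0.076, 0.002, -0.001]
contact_force: [-2.6, -2.9, 1.6]
opening: 0.206
```

```bash
python3 - <<'E'
from h import *
o=observe();print(o["clock"],o["position"],o["opening"]*88,o["contact_force"])
im=snapshot("side")
crop(im,180,200,300,320,5,"pics/s3.png")
E
```

```text
5.15 [0.46078878 0.28009578 0.10158712] 18.12644620759418 [-2.56197386 -2.91523488  1.59815632]
```

View pics/s3.png

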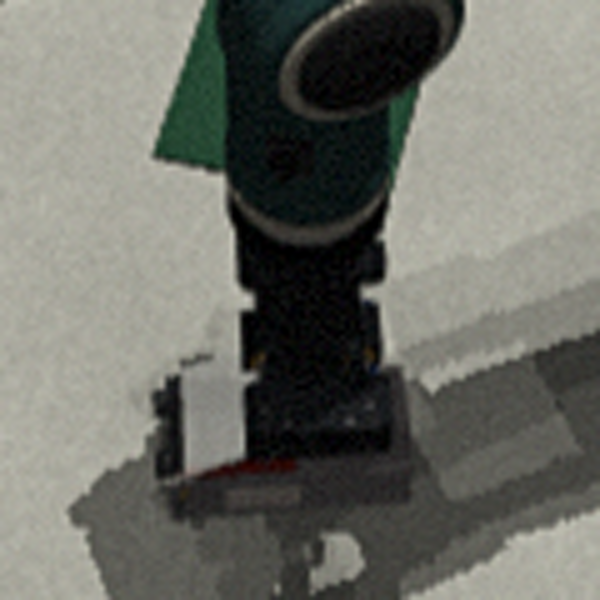

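Request:
play_rows:
  moves:
    - {"dx": 20.5, "dy": 3.1, "dz": 17.3, "rx": 0, "ry": 0, "rz": 0, "grip": 230}
    - {"dx": 24.1, "dy": 3.7, "dz": 11.6, "rx": 0, "ry": 0, "rz": 0, "grip": 230}
    - {"dx": 26.2, "dy": 4, "dz": 5.3, "rx": 0, "ry": 0, "rz": 0, "grip": 230}
    - {"dx": 26.7, "dy": 4.1, "dz": -1.6, "rx": 0, "ry": 0, "rz": 0, "grip": 230}
    - {"dx": 0, "dy": 0, "dz": 0, "rx": 0, "ry": 0, "rz": 0, "grip": 230}
    - {"dx": 0, "dy": 0, "dz": 0, "rx": 0, "ry": 0, "rz": 0, "grip": 230}

```text
clock: 5.8
position: [0.5554, 0.2941, 0.1305]
tool_rot: [0.997, 0.076, -0.0, 0.0]
contact_force: [0.2, -0.4, -0.4]
opening: 0.208
```

```bash
python3 - <<'E'
from h import *
o=observe();print(o["clock"],o["position"],o["opening"]*88,o["contact_force"])
im=snapshot("side")
crop(im,180,200,300,320,5,"pics/s4.png")
im=snapshot("top")
crop(im,140,140,260,260,5,"pics/t4.png")
E
```

```text
5.8 [0.55536996 0.29405633 0.13049995] 18.324023579371154 [ 0.1622765  -0.41320956 -0.44272006]
```

View pics/s4.png

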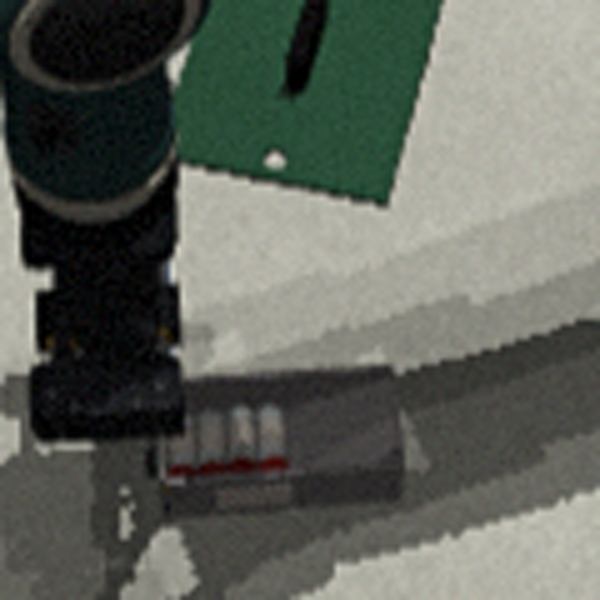

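View pics/t4.png

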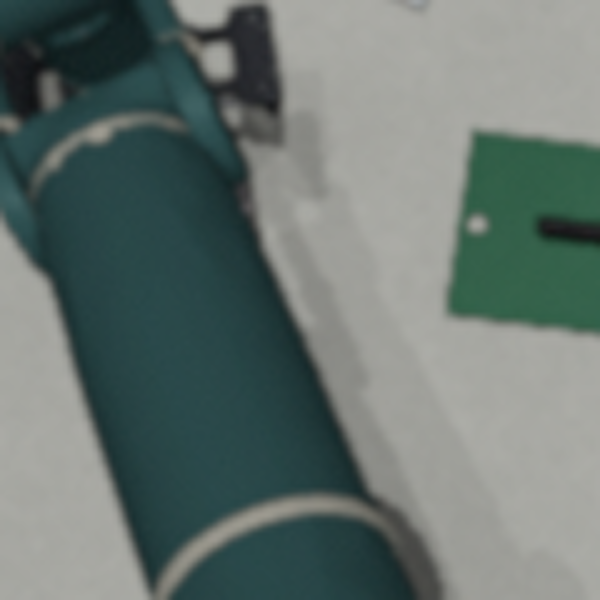

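Request:
play_rows:
  moves:
    - {"dx": 25.5, "dy": 3.9, "dz": -8.1, "rx": 0, "ry": 0, "rz": 0, "grip": 230}
    - {"dx": 22.6, "dy": 3.5, "dz": -14.3, "rx": 0, "ry": 0, "rz": 0, "grip": 230}
    - {"dx": 15.2, "dy": 2.3, "dz": -15.2, "rx": 0, "ry": 0, "rz": 0, "grip": 230}
    - {"dx": 0, "dy": 0, "dz": 0, "rx": 0, "ry": 0, "rz": 0, "grip": 230}
    - {"dx": 0, "dy": 0, "dz": 0, "rx": 0, "ry": 0, "rz": 0, "grip": 150}
    - {"dx": 0, "dy": 0, "dz": 0, "rx": 0, "ry": 0, "rz": 0, "grip": 120}
    - {"dx": 0, "dy": 0, "dz": 0, "rx": 0, "ry": 0, "rz": 0, "grip": 60}
    - {"dx": 0, "dy": 0, "dz": 0, "rx": 0, "ry": 0, "rz": 0, "grip": 0}
    - {"dx": 0, "dy": 0, "dz": 0, "rx": 0, "ry": 0, "rz": 0, "grip": 0}
    - {"dx": 0, "dy": 0, "dz": 0, "rx": 0, "ry": 0, "rz": 0, "grip": 0}

```text
clock: 6.9
position: [0.6183, 0.3037, 0.0931]
tool_rot: [0.997, 0.076, -0.001, 0.0]
contact_force: [-1.3, -0.5, -0.8]
opening: 0.729
```

Request:
play_rows:
  moves:
    - {"dx": 0, "dy": 0, "dz": 30, "rx": 0, "ry": 0, "rz": 0, "grip": 0}
    - {"dx": 0, "dy": 0, "dz": 45, "rx": 0, "ry": 0, "rz": 0, "grip": 0}
    - {"dx": 0, "dy": 0, "dz": 40, "rx": 0, "ry": 0, "rz": 0, "grip": 0}
    - {"dx": 30, "dy": -40, "dz": 0, "rx": 0, "ry": 0, "rz": 0, "grip": 0}
    - {"dx": 30, "dy": -40, "dz": 0, "rx": 0, "ry": 0, "rz": 0, "grip": 0}
    - {"dx": 0, "dy": -45, "dz": 0, "rx": 0, "ry": 0, "rz": 0, "grip": 0}
    - {"dx": 0, "dy": -45, "dz": 0, "rx": 0, "ry": 0, "rz": 0, "grip": 0}
    - {"dx": 0, "dy": -45, "dz": 0, "rx": 0, "ry": 0, "rz": 0, "grip": 0}
    - {"dx": 0, "dy": 0, "dz": 0, "rx": 0, "ry": 0, "rz": 0, "grip": 0}

```text
clock: 7.8
position: [0.6785, 0.0831, 0.2082]
tool_rot: [0.997, 0.074, -0.001, 0.001]
contact_force: [-0.8, -0.2, 0.2]
opening: 0.998
```

```bash
python3 - <<'E'
from h import *
o=observe();print(o["clock"],o["position"],o["opening"]*88,o["contact_force"])
im=snapshot("side");cv2.imwrite("pics/side5.png",im[:,:,::-1])
crop(im,180,240,300,330,6,"pics/s5.png")
im=snapshot("top");cv2.imwrite("pics/top5.png",im[:,:,::-1])
crop(im,150,130,230,220,6,"pics/t5.png")
E
```

```text
7.8 [0.67848039 0.08311507 0.20817538] 87.82115068969419 [-0.84180829 -0.19680388  0.1661094 ]
```

View pics/s5.png

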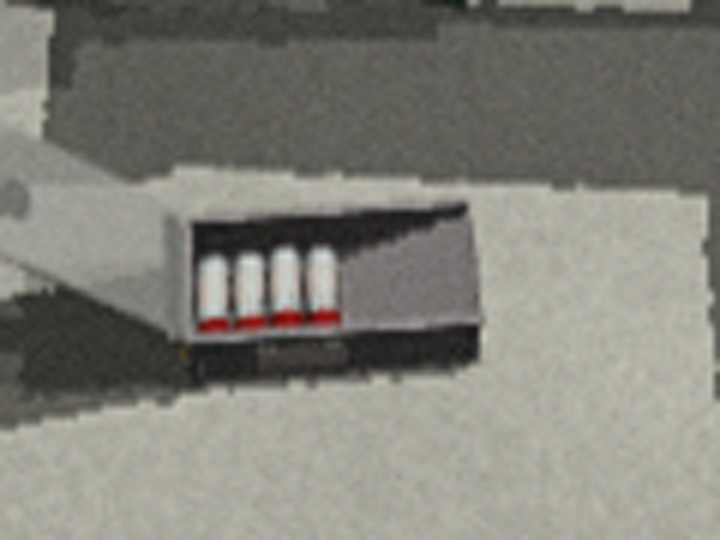

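View pics/t5.png

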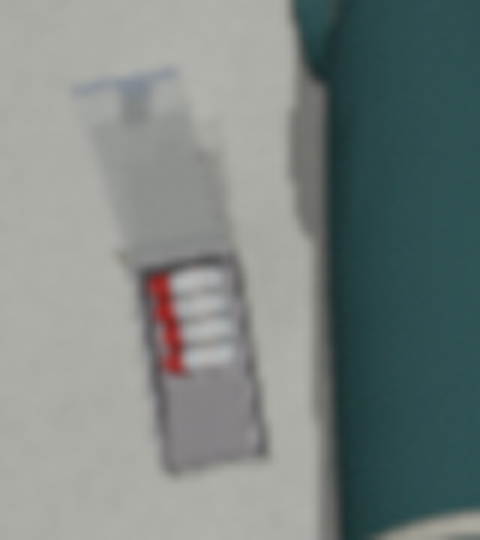

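```bash
python3 - <<'E'
from h import *
T=lambda x,y,z:pl("top",150+(x+.5)/6-.5,130+(y+.5)/6-.5,z)[:2]
S=lambda x,y,z:pl("side",180+(x+.5)/6-.5,240+(y+.5)/6-.5,z)[:2]
a,b=T(170,472,.04),T(266,456,.04); c,d=S(481,323,.04),S(466,206,.04)
for p,q in((a,b),(c,d)):print(p,q,(p+q)/2,np.linalg.norm(p-q),np.degrees(np.arctan2(*(p-q)[::-1]))-90)
E
```

```text
[0.4054356  0.29612486] [0.4139014  0.23710956] [0.4096685  0.26661721] 0.059619422870993054 8.163435519293955
[0.40879837 0.30168106] [0.41942443 0.24379428] [0.4141114  0.27273767] 0.058853992934378256 10.401775704186122
```

Request:
play_rows:
  grip_force: 50
  moves:
    - {"dx": -36, "dy": 32, "dz": 0, "rx": 0, "ry": 0, "rz": 0, "grip": 0}
    - {"dx": -36, "dy": 32, "dz": 0, "rx": 0, "ry": 0, "rz": 0, "grip": 0}
    - {"dx": -36, "dy": 32, "dz": 0, "rx": 0, "ry": 0, "rz": 0, "grip": 0}
    - {"dx": -36, "dy": 32, "dz": 0, "rx": 0, "ry": 0, "rz": 0, "grip": 0}
    - {"dx": -36, "dy": 32, "dz": 0, "rx": 0, "ry": 0, "rz": 0, "grip": 0}
    - {"dx": -34, "dy": 36, "dz": 0, "rx": 0, "ry": 0, "rz": 0, "grip": 0}
    - {"dx": 0, "dy": 0, "dz": -40, "rx": 0, "ry": 0, "rz": 0, "grip": 0}
    - {"dx": 0, "dy": 0, "dz": -40, "rx": 0, "ry": 0, "rz": 0, "grip": 0}
    - {"dx": 0, "dy": 0, "dz": -40, "rx": 0, "ry": 0, "rz": 0, "grip": 0}
    - {"dx": 0, "dy": 0, "dz": 0, "rx": 0, "ry": 0, "rz": 0, "grip": 0}
    - {"dx": 0, "dy": 0, "dz": 0, "rx": 0, "ry": 0, "rz": 0, "grip": 0}

```text
clock: 9.0
position: [0.4639, 0.2857, 0.0884]
tool_rot: [0.997, 0.077, -0.001, 0.0]
contact_force: [-0.6, 0.4, 0.7]
opening: 1.003
```

Request:
play_rows:
  moves:
    - {"dx": 0, "dy": 0, "dz": -20, "rx": 0, "ry": 0, "rz": 0, "grip": 0}
    - {"dx": 0, "dy": 0, "dz": 0, "rx": 0, "ry": 0, "rz": 0, "grip": 0}

```text
clock: 9.2
position: [0.4652, 0.2855, 0.0696]
tool_rot: [0.997, 0.076, 0.0, -0.0]
contact_force: [0.3, 0.3, 0.4]
opening: 0.999
```

```bash
python3 - <<'E'
from h import *
o=observe();print(o["clock"],o["position"],o["joint_vel"])
im=snapshot("side")
crop(im,180,200,310,320,5,"pics/s6.png")
print(observe()["position"])
E
```

```text
9.2 [0.46523608 0.28552863 0.06959432] [-0.00479963 -0.0151477  -0.00858215 -0.00093086  0.02857182 -0.0004056 ]
[0.46561272 0.28560161 0.07028705]
```

View pics/s6.png

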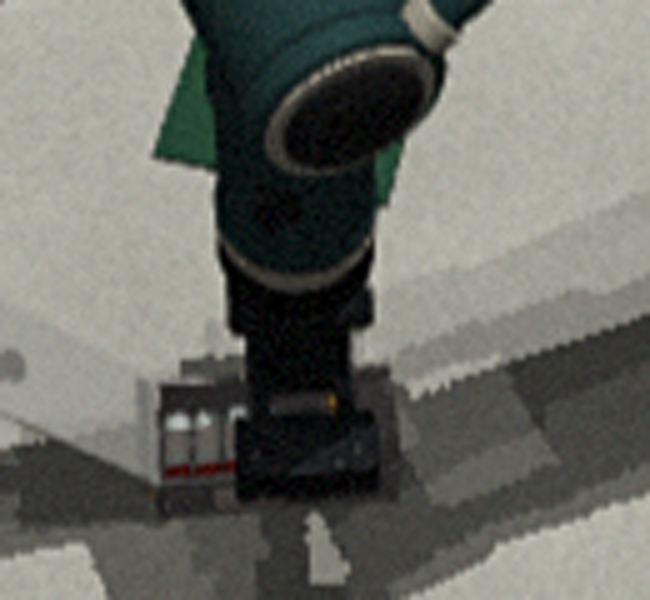

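Request:
play_rows:
  moves:
    - {"dx": 0, "dy": -7, "dz": -10, "rx": 0, "ry": 0, "rz": 0, "grip": 0}
    - {"dx": 0, "dy": 0, "dz": -25, "rx": 0, "ry": 0, "rz": 0, "grip": 0}
    - {"dx": 0, "dy": 0, "dz": -24, "rx": 0, "ry": 0, "rz": 0, "grip": 0}
    - {"dx": 0, "dy": 0, "dz": 0, "rx": 0, "ry": 0, "rz": 0, "grip": 0}
    - {"dx": 0, "dy": 0, "dz": 0, "rx": 0, "ry": 0, "rz": 0, "grip": 150}
    - {"dx": 0, "dy": 0, "dz": 0, "rx": 0, "ry": 0, "rz": 0, "grip": 150}
    - {"dx": 0, "dy": 0, "dz": 0, "rx": 0, "ry": 0, "rz": 0, "grip": 150}
    - {"dx": 0, "dy": 0, "dz": 0, "rx": 0, "ry": 0, "rz": 0, "grip": 150}
    - {"dx": 0, "dy": 0, "dz": 0, "rx": 0, "ry": 0, "rz": 0, "grip": 150}
    - {"dx": 0, "dy": 0, "dz": 0, "rx": 0, "ry": 0, "rz": 0, "grip": 150}
    - {"dx": 0, "dy": 0, "dz": 0, "rx": 0, "ry": 0, "rz": 0, "grip": 150}

```text
clock: 10.35
position: [0.466, 0.2788, 0.0112]
tool_rot: [0.997, 0.076, 0.001, -0.001]
contact_force: [-1.2, 0.5, 6.8]
opening: 0.721
```

Request:
play_rows:
  moves:
    - {"dx": 0, "dy": 0, "dz": 5, "rx": 0, "ry": 0, "rz": 0, "grip": 150}
    - {"dx": 0, "dy": 0, "dz": 15, "rx": 0, "ry": 0, "rz": 0, "grip": 150}
    - {"dx": 0, "dy": 0, "dz": 30, "rx": 0, "ry": 0, "rz": 0, "grip": 150}
    - {"dx": 0, "dy": 0, "dz": 35, "rx": 0, "ry": 0, "rz": 0, "grip": 150}
    - {"dx": 0, "dy": 0, "dz": 35, "rx": 0, "ry": 0, "rz": 0, "grip": 150}
    - {"dx": 0, "dy": 0, "dz": 25, "rx": 0, "ry": 0, "rz": 0, "grip": 150}
    - {"dx": 0, "dy": 0, "dz": 5, "rx": 0, "ry": 0, "rz": 0, "grip": 150}
    - {"dx": 0, "dy": 0, "dz": 0, "rx": 0, "ry": 0, "rz": 0, "grip": 150}

```text
clock: 11.15
position: [0.4649, 0.2779, 0.1602]
tool_rot: [0.997, 0.076, 0.001, -0.0]
contact_force: [-0.3, 0.3, -5.5]
opening: 0.72
```

```bash
python3 - <<'E'
from h import *
o=observe();print(o["clock"],o["position"],o["contact_force"],o["opening"])
im=snapshot("side");cv2.imwrite("pics/side7.png",im[:,:,::-1])
crop(im,150,60,310,320,2.3,"pics/s7.png")
im=snapshot("top");cv2.imwrite("pics/top7.png",im[:,:,::-1])
E
```

```text
11.15 [0.46489346 0.27785763 0.16023024] [-0.25153949  0.33206411 -5.52714999] 0.720100775733685
```

View pics/s7.png

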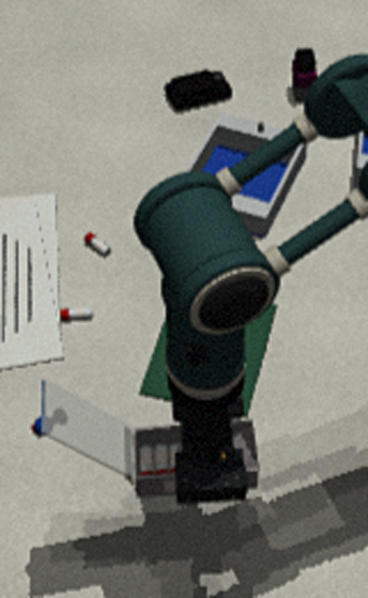

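View pics/top7.png

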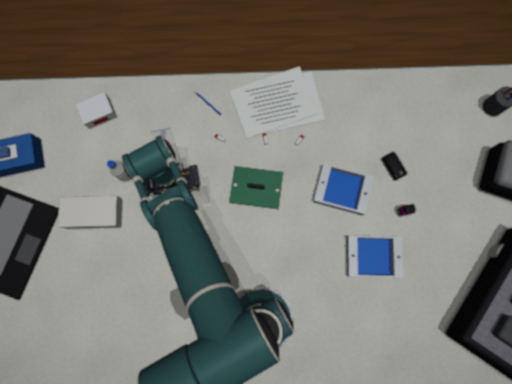

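```bash
python3 - <<'E'
from h import *
im=cv2.imread("pics/top7.png")[:,:,::-1]
crop(im,305,155,385,220,9,"pics/tt.png")
im=cv2.imread("pics/side1.png")[:,:,::-1]
im=cv2.imread("pics/side5.png")[:,:,::-1]
im=cv2.imread("pics/side0.png")[:,:,::-1]
crop(im,220,105,290,165,9,"pics/ts.png")
E
```

```text
(no output)
```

View pics/tt.png

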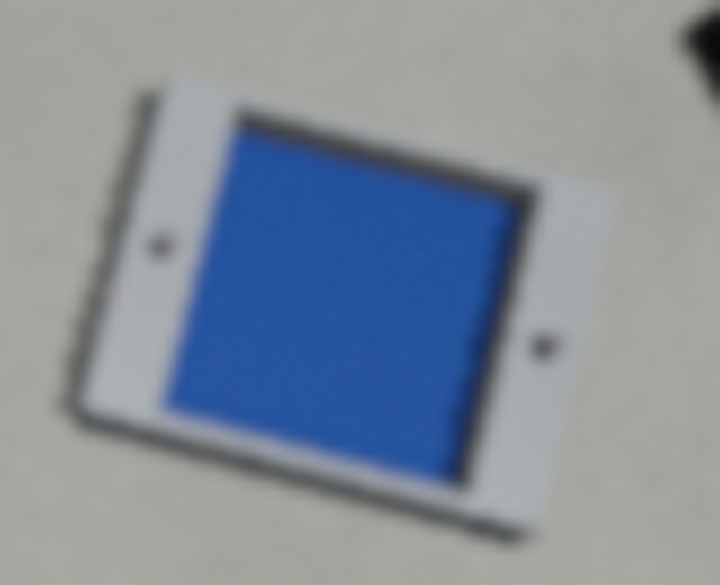

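View pics/ts.png

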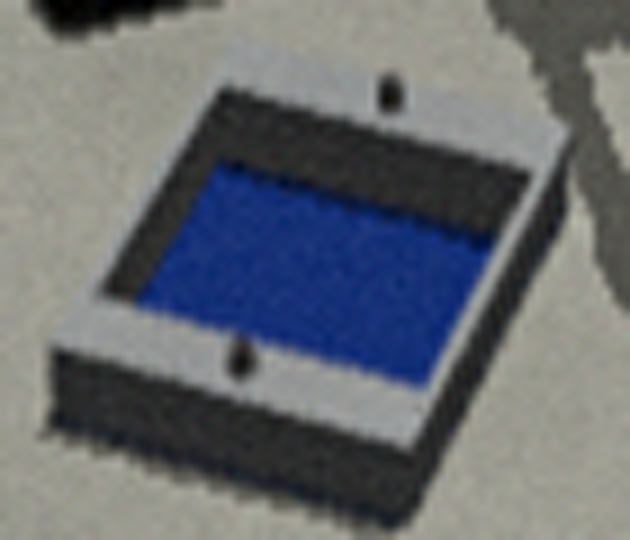

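```bash
python3 - <<'E'
from h import *
T=lambda p,z:pl("top",305+(p[0]+.5)/9-.5,155+(p[1]+.5)/9-.5,z)[:2]
S=lambda p,z:pl("side",220+(p[0]+.5)/9-.5,105+(p[1]+.5)/9-.5,z)[:2]
for F,C,P in((T,[(165,78),(618,187),(78,410),(530,527)],[(161,245),(544,347)]),(S,[(222,45),(572,133),(50,345),(412,445)],[(241,358),(390,95)])):
    c=[F(p,.044) for p in C];p=[F(q,.052) for q in P]
    d=p[0]-p[1]
    print(np.round(c,3).tolist(),"centre",np.mean(c,0),"pins",p,"mid",(p[0]+p[1])/2,np.linalg.norm(d),np.degrees(np.arctan2(d[1],d[0]))-90)
    for i,j in((0,1),(2,3),(0,2),(1,3)):
        e=c[i]-c[j];print(np.linalg.norm(e),np.degrees(np.arctan2(e[1],e[0])))
E
```

```text
[[0.561, -0.244], [0.51, -0.426], [0.423, -0.201], [0.37, -0.381]] centre [ 0.46579566 -0.31319144] pins [array([ 0.48857422, -0.23739238]), array([ 0.44232754, -0.38983106])] mid [ 0.46545088 -0.31361172] 0.15929943026992166 -16.876688833111075
0.18979341170321876 74.39246933945492
0.18716970870324312 73.72258989360837
0.14449053281331078 -16.986152519349265
0.1467643283331144 -17.994622856753384
[[0.513, -0.423], [0.37, -0.384], [0.563, -0.247], [0.423, -0.207]] centre [ 0.46702229 -0.31507798] pins [array([ 0.48959065, -0.2385773 ]), array([ 0.44277141, -0.39017718])] mid [ 0.46618103 -0.31437724] 0.1586649469509107 -17.162481268039244
0.14813287794588886 -15.315417175620805
0.14500035450500195 -15.824543059932335
0.1830453394934132 -105.91727443748579
0.18439315277578272 -106.88819751501504
```

Request:
play_rows:
  moves:
    - {"dx": 2, "dy": -15, "dz": 5, "rx": 0, "ry": 0, "rz": 0.05, "grip": 150}
    - {"dx": 2, "dy": -30, "dz": 5, "rx": 0, "ry": 0, "rz": 0.1, "grip": 150}
    - {"dx": 2, "dy": -40, "dz": 5, "rx": 0, "ry": 0, "rz": 0.1, "grip": 150}
    - {"dx": 2, "dy": -45, "dz": 5, "rx": 0, "ry": 0, "rz": 0.1, "grip": 150}
    - {"dx": 2, "dy": -45, "dz": 5, "rx": 0, "ry": 0, "rz": 0.1, "grip": 150}
    - {"dx": 2, "dy": -45, "dz": 5, "rx": 0, "ry": 0, "rz": 0.1, "grip": 150}
    - {"dx": 2, "dy": -45, "dz": 5, "rx": 0, "ry": 0, "rz": 0.1, "grip": 150}
    - {"dx": 2, "dy": -45, "dz": 5, "rx": 0, "ry": 0, "rz": 0.1, "grip": 150}
    - {"dx": 2, "dy": -45, "dz": 0, "rx": 0, "ry": 0, "rz": 0.1, "grip": 150}
    - {"dx": 2, "dy": -45, "dz": 0, "rx": 0, "ry": 0, "rz": 0.1, "grip": 150}
    - {"dx": 2, "dy": -45, "dz": 0, "rx": 0, "ry": 0, "rz": 0.1, "grip": 150}
    - {"dx": 0, "dy": -40, "dz": 0, "rx": 0, "ry": 0, "rz": 0.07, "grip": 150}

```text
clock: 12.45
position: [0.4853, -0.2089, 0.1969]
tool_rot: [0.803, 0.596, -0.001, -0.002]
contact_force: [0.0, 0.3, -5.1]
opening: 0.722
```

Request:
play_rows:
  moves:
    - {"dx": 0, "dy": -24, "dz": 0, "rx": 0, "ry": 0, "rz": 0, "grip": 150}
    - {"dx": 0, "dy": -15, "dz": 0, "rx": 0, "ry": 0, "rz": 0, "grip": 150}
    - {"dx": 0, "dy": 0, "dz": 0, "rx": 0, "ry": 0, "rz": 0, "grip": 150}
    - {"dx": 0, "dy": 0, "dz": 0, "rx": 0, "ry": 0, "rz": 0, "grip": 150}

```text
clock: 12.85
position: [0.4861, -0.2451, 0.1981]
tool_rot: [0.804, 0.594, -0.0, -0.002]
contact_force: [-0.2, -0.7, -5.5]
opening: 0.722
```

```bash
python3 - <<'E'
from h import *
o=observe();print(o["clock"],o["position"],o["contact_force"],o["opening"],o["qpos"],o["tool_rot"])
im=snapshot("side");cv2.imwrite("pics/side8.png",im[:,:,::-1])
im=snapshot("top");cv2.imwrite("pics/top8.png",im[:,:,::-1])
E
```

```text
12.85 [ 0.48614341 -0.24514984  0.19813433] [-0.16000459 -0.7424661  -5.51226657] 0.7222489334226134 [-5.13217544e-01  4.93131670e-02  1.92723494e+00  7.06122616e-04
  1.16808888e+00 -2.15021995e-01] [ 8.04381188e-01  5.94111506e-01 -3.26230146e-04 -1.52181876e-03]
```

View pics/side8.png

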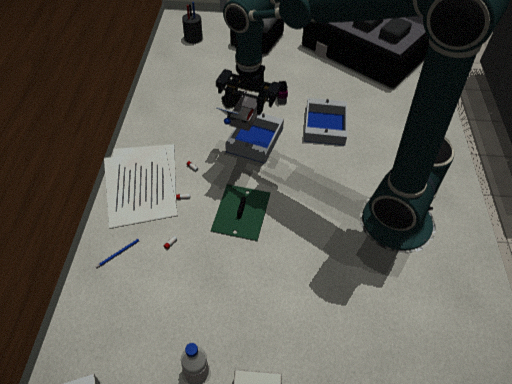

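View pics/top8.png

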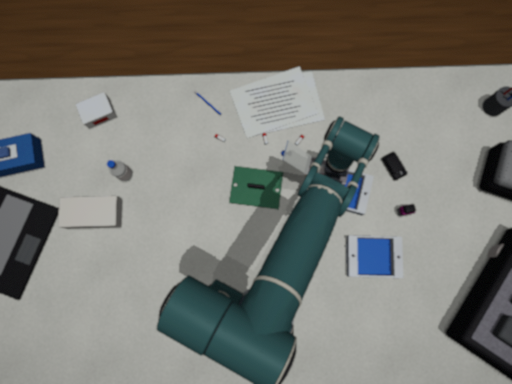

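Request:
play_rows:
  moves:
    - {"dx": 1, "dy": 2, "dz": -20, "rx": 0.076, "ry": -0.023, "rz": 0, "grip": 150}
    - {"dx": 0, "dy": 0, "dz": -20, "rx": 0.076, "ry": -0.023, "rz": 0, "grip": 150}
    - {"dx": 0, "dy": 0, "dz": -20, "rx": 0.076, "ry": -0.023, "rz": 0, "grip": 150}
    - {"dx": 0, "dy": 0, "dz": -15, "rx": 0.076, "ry": -0.023, "rz": 0, "grip": 150}
    - {"dx": 0, "dy": 0, "dz": -15, "rx": 0.076, "ry": -0.023, "rz": 0, "grip": 150}
    - {"dx": 0, "dy": 0, "dz": -10, "rx": 0.076, "ry": -0.023, "rz": 0, "grip": 150}
    - {"dx": 0, "dy": 0, "dz": 0, "rx": 0, "ry": 0, "rz": 0, "grip": 150}

```text
clock: 13.65
position: [0.4864, -0.2438, 0.097]
tool_rot: [0.782, 0.577, 0.188, -0.143]
contact_force: [-0.3, -0.0, -5.9]
opening: 0.724
```

```bash
python3 - <<'E'
from h import *
from scipy.spatial.transform import Rotation as R
o=observe();print(o["clock"],o["position"],o["contact_force"],o["qpos"],R.from_quat(o["tool_rot"]).as_matrix()[:,2])
im=snapshot("side");cv2.imwrite("pics/side9.png",im[:,:,::-1])
crop(im,180,40,340,180,4.5,"pics/s9.png")
E
```

```text
13.65 [ 0.48644373 -0.24382147  0.09695178] [-0.27082194 -0.04602912 -5.89975088] [-0.76944373  0.28153672  1.94072366  0.45293538  1.19290105 -0.69783181] [ 0.12973363  0.4405838  -0.88828774]
```

View pics/s9.png

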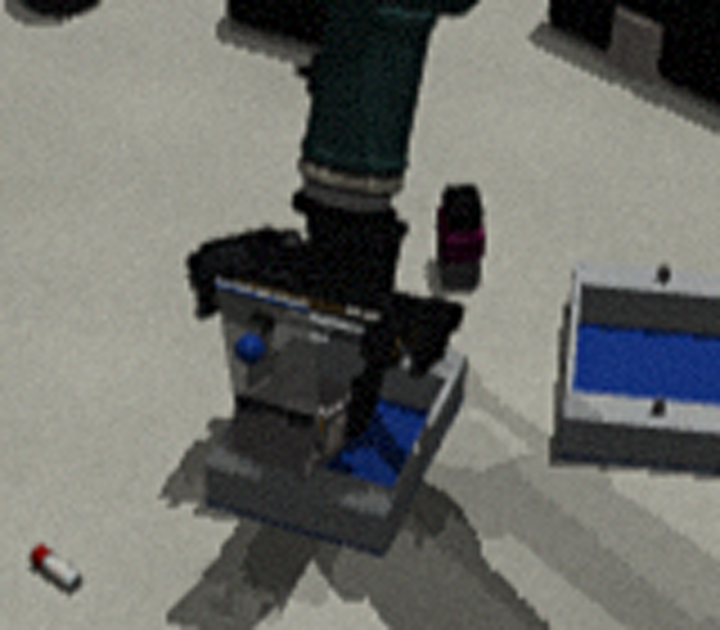

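Request:
play_rows:
  moves:
    - {"dx": 0, "dy": 0, "dz": 1, "rx": 0.076, "ry": -0.023, "rz": 0, "grip": 150}
    - {"dx": 0, "dy": 0, "dz": 1, "rx": 0.076, "ry": -0.023, "rz": 0, "grip": 150}
    - {"dx": 0, "dy": 0, "dz": 1, "rx": 0.076, "ry": -0.023, "rz": 0, "grip": 150}
    - {"dx": 0, "dy": 0, "dz": 0, "rx": 0.076, "ry": -0.023, "rz": 0, "grip": 150}
    - {"dx": 0, "dy": 0, "dz": 0, "rx": 0.076, "ry": -0.023, "rz": 0, "grip": 150}
    - {"dx": 0, "dy": 0, "dz": 0, "rx": 0.076, "ry": -0.023, "rz": 0, "grip": 150}
    - {"dx": 0, "dy": 0, "dz": 0, "rx": 0, "ry": 0, "rz": 0, "grip": 150}
    - {"dx": 0, "dy": 0, "dz": 0, "rx": 0, "ry": 0, "rz": 0, "grip": 150}
    - {"dx": 0, "dy": 0, "dz": 0, "rx": 0, "ry": 0, "rz": 0, "grip": 150}
    - {"dx": 0, "dy": 0, "dz": 0, "rx": 0, "ry": 0, "rz": 0, "grip": 150}
    - {"dx": 0, "dy": 0, "dz": 0, "rx": 0, "ry": 0, "rz": 0, "grip": 150}

```text
clock: 14.8
position: [0.4883, -0.2439, 0.1034]
tool_rot: [0.715, 0.529, 0.367, -0.273]
contact_force: [0.8, -0.8, -5.5]
opening: 0.722
```

```bash
python3 - <<'E'
from h import *
from scipy.spatial.transform import Rotation as R
o=observe();print(o["clock"],o["position"],o["contact_force"],o["qpos"],R.from_quat(o["tool_rot"]).as_matrix()[:,2])
im=snapshot("side");cv2.imwrite("pics/side10.png",im[:,:,::-1])
crop(im,180,40,340,180,4.5,"pics/s10.png")
im=snapshot("top");cv2.imwrite("pics/top10.png",im[:,:,::-1])
crop(im,260,100,430,240,4.5,"pics/t10.png")
E
```

```text
14.8 [ 0.48826741 -0.24392953  0.10339275] [ 0.83197578 -0.80819191 -5.51871998] [-0.93326724  0.50836899  1.83949241  0.71341093  1.50979532 -0.95785973] [ 0.23577132  0.77911938 -0.58084841]
```

View pics/s10.png

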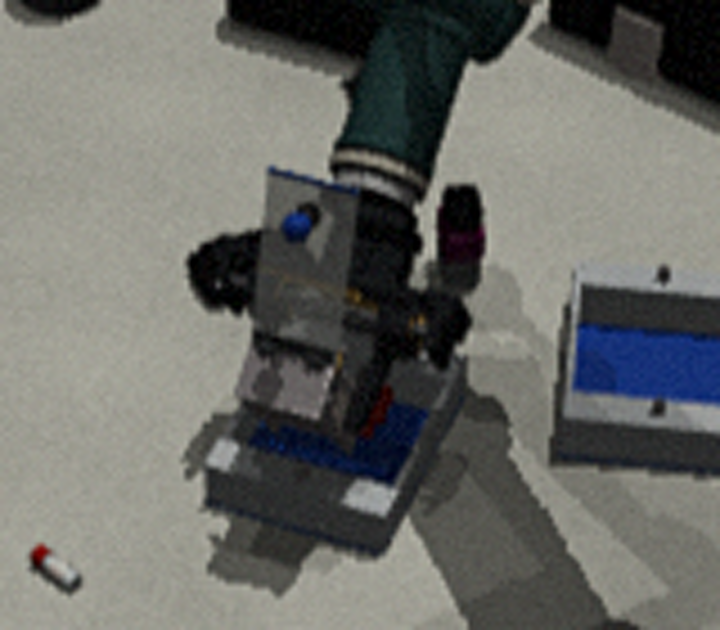

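View pics/t10.png

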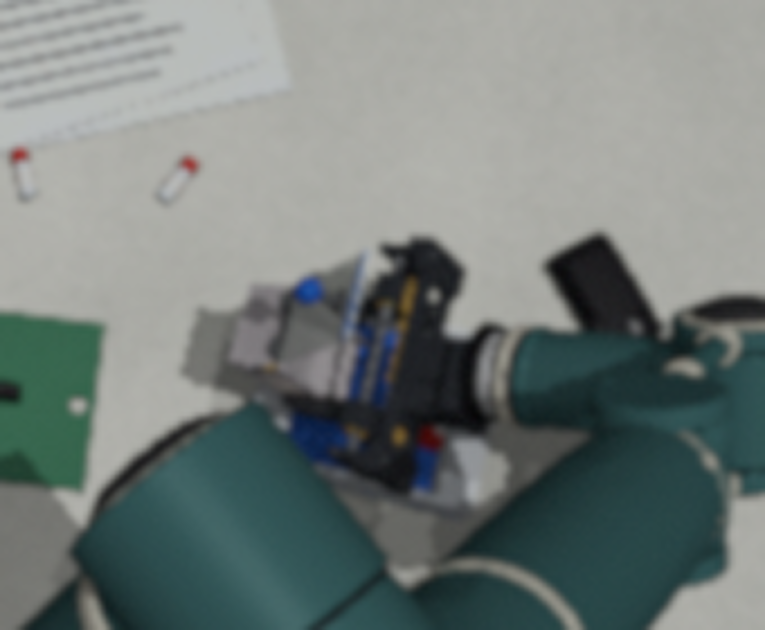

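Request:
play_rows:
  moves:
    - {"dx": 0, "dy": 0, "dz": 2, "rx": 0.057, "ry": -0.017, "rz": 0, "grip": 150}
    - {"dx": 0, "dy": 0, "dz": 0, "rx": 0, "ry": 0, "rz": 0, "grip": 150}
    - {"dx": 0, "dy": 0, "dz": 0, "rx": 0, "ry": 0, "rz": 0, "grip": 150}
    - {"dx": 0, "dy": 0, "dz": 0, "rx": 0, "ry": 0, "rz": 0, "grip": 150}
    - {"dx": 0, "dy": 0, "dz": 20, "rx": 0, "ry": 0, "rz": 0, "grip": 150}
    - {"dx": 0, "dy": 0, "dz": 30, "rx": 0, "ry": 0, "rz": 0, "grip": 150}
    - {"dx": 0, "dy": 0, "dz": 30, "rx": 0, "ry": 0, "rz": 0, "grip": 150}
    - {"dx": 0, "dy": 0, "dz": 20, "rx": -0.076, "ry": 0.023, "rz": 0, "grip": 150}
    - {"dx": 0, "dy": 0, "dz": 0, "rx": -0.115, "ry": 0.035, "rz": 0, "grip": 150}
    - {"dx": 0, "dy": 0, "dz": 0, "rx": -0.115, "ry": 0.035, "rz": 0, "grip": 150}
    - {"dx": 0, "dy": 0, "dz": 0, "rx": -0.115, "ry": 0.035, "rz": 0, "grip": 150}
    - {"dx": 0, "dy": 0, "dz": 0, "rx": -0.115, "ry": 0.035, "rz": 0, "grip": 150}

```text
clock: 16.1
position: [0.4877, -0.2439, 0.2073]
tool_rot: [0.784, 0.579, 0.178, -0.132]
contact_force: [0.2, 0.1, -5.2]
opening: 0.723
```

Request:
play_rows:
  moves:
    - {"dx": 0, "dy": 0, "dz": 0, "rx": -0.115, "ry": 0.035, "rz": 0, "grip": 150}
    - {"dx": 0, "dy": 0, "dz": 0, "rx": -0.115, "ry": 0.035, "rz": 0, "grip": 150}
    - {"dx": 0, "dy": 0, "dz": 0, "rx": -0.115, "ry": 0.035, "rz": 0, "grip": 150}
    - {"dx": 0, "dy": 0, "dz": 0, "rx": -0.084, "ry": 0.025, "rz": 0, "grip": 150}
    - {"dx": 0, "dy": 0, "dz": 0, "rx": 0, "ry": 0, "rz": 0, "grip": 150}
    - {"dx": 0, "dy": 0, "dz": 0, "rx": 0, "ry": 0, "rz": 0, "grip": 150}

```text
clock: 16.7
position: [0.4875, -0.2426, 0.2054]
tool_rot: [0.804, 0.594, 0.002, -0.003]
contact_force: [-0.6, -0.3, -6.1]
opening: 0.721
```

```bash
python3 - <<'E'
from h import *
from scipy.spatial.transform import Rotation as R
o=observe();print(o["clock"],o["position"],o["contact_force"],o["opening"],o["qpos"],R.from_quat(o["tool_rot"]).as_matrix().round(4))
E
```

```text
16.7 [ 0.48747294 -0.24259784  0.20543726] [-0.59502766 -0.29267071 -6.11512624] 0.7213211933618305 [-0.51131166  0.04313452  1.91969368  0.00654535  1.18157271 -0.21599105] [[ 2.934e-01  9.560e-01  5.000e-04]
 [ 9.560e-01 -2.934e-01  6.700e-03]
 [ 6.500e-03 -1.500e-03 -1.000e+00]]
```

Request:
play_rows:
  moves:
    - {"dx": 0, "dy": 30, "dz": 0, "rx": 0, "ry": 0, "rz": -0.08, "grip": 150}
    - {"dx": -2, "dy": 45, "dz": 0, "rx": 0, "ry": 0, "rz": -0.1, "grip": 150}
    - {"dx": -2, "dy": 45, "dz": 0, "rx": 0, "ry": 0, "rz": -0.1, "grip": 150}
    - {"dx": -2, "dy": 45, "dz": 0, "rx": 0, "ry": 0, "rz": -0.1, "grip": 150}
    - {"dx": -2, "dy": 45, "dz": 0, "rx": 0, "ry": 0, "rz": -0.1, "grip": 150}
    - {"dx": -2, "dy": 45, "dz": 0, "rx": 0, "ry": 0, "rz": -0.1, "grip": 150}
    - {"dx": -2, "dy": 45, "dz": 0, "rx": 0, "ry": 0, "rz": -0.1, "grip": 150}
    - {"dx": -2, "dy": 45, "dz": 0, "rx": 0, "ry": 0, "rz": -0.1, "grip": 150}
    - {"dx": -2, "dy": 45, "dz": 0, "rx": 0, "ry": 0, "rz": -0.1, "grip": 150}
    - {"dx": -2, "dy": 45, "dz": 0, "rx": 0, "ry": 0, "rz": -0.1, "grip": 150}
    - {"dx": -2, "dy": 45, "dz": 0, "rx": 0, "ry": 0, "rz": -0.1, "grip": 150}
    - {"dx": -2, "dy": 41, "dz": 0, "rx": 0, "ry": 0, "rz": -0.04, "grip": 150}

```text
clock: 17.9
position: [0.4652, 0.2779, 0.2045]
tool_rot: [0.997, 0.073, 0.0, -0.001]
contact_force: [1.4, -0.0, -5.3]
opening: 0.723
```

Request:
play_rows:
  moves:
    - {"dx": 0, "dy": 0, "dz": 0, "rx": 0, "ry": 0, "rz": 0, "grip": 150}
    - {"dx": 0, "dy": 0, "dz": -40, "rx": 0, "ry": 0, "rz": 0, "grip": 150}
    - {"dx": 0, "dy": 0, "dz": -45, "rx": 0, "ry": 0, "rz": 0, "grip": 150}
    - {"dx": 0, "dy": 0, "dz": -45, "rx": 0, "ry": 0, "rz": 0, "grip": 150}
    - {"dx": 0, "dy": 0, "dz": -40, "rx": 0, "ry": 0, "rz": 0, "grip": 150}
    - {"dx": 0, "dy": 0, "dz": 0, "rx": 0, "ry": 0, "rz": 0, "grip": 150}
    - {"dx": 0, "dy": 0, "dz": 0, "rx": 0, "ry": 0, "rz": 0, "grip": 150}

```text
clock: 18.6
position: [0.4655, 0.2753, 0.0341]
tool_rot: [0.997, 0.075, 0.0, -0.0]
contact_force: [-0.3, 1.2, -3.7]
opening: 0.723
```

```bash
python3 - <<'E'
from h import *
from scipy.spatial.transform import Rotation as R
o=observe();print(o["clock"],o["position"],o["contact_force"],o["opening"],o["qpos"],R.from_quat(o["tool_rot"]).as_matrix().round(4))
im=snapshot("side");cv2.imwrite("pics/side11.png",im[:,:,::-1])
crop(im,180,80,310,320,2.5,"pics/s11.png")
im=snapshot("top");cv2.imwrite("pics/top11.png",im[:,:,::-1])
crop(im,140,100,440,270,2.6,"pics/t11.png")
E
```

```text
18.6 [0.46546016 0.27533449 0.03406354] [-0.28368911  1.16247948 -3.69905802] 0.7225628071505777 [4.87910483e-01 2.30107905e-01 2.06439302e+00 4.23318260e-04
 8.46851941e-01 1.90871239e+00] [[ 9.888e-01  1.492e-01  1.000e-04]
 [ 1.492e-01 -9.888e-01  4.000e-04]
 [ 1.000e-04 -4.000e-04 -1.000e+00]]
```

View pics/s11.png

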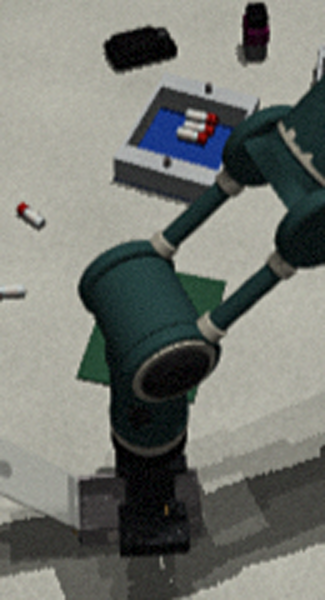

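View pics/t11.png

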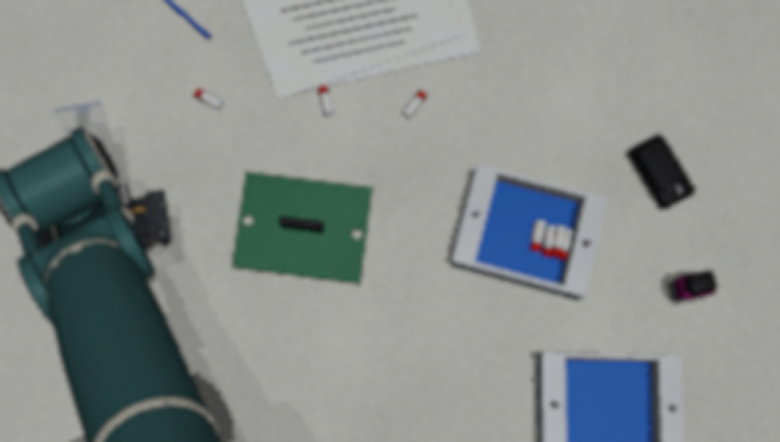

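```bash
python3 - <<'E'
from h import *
im=cv2.imread("pics/side11.png")[:,:,::-1];crop(im,225,100,295,165,9,"pics/s12.png")
im=cv2.imread("pics/top11.png")[:,:,::-1];crop(im,310,155,380,220,9,"pics/t12.png")
E
```

```text
(no output)
```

View pics/s12.png

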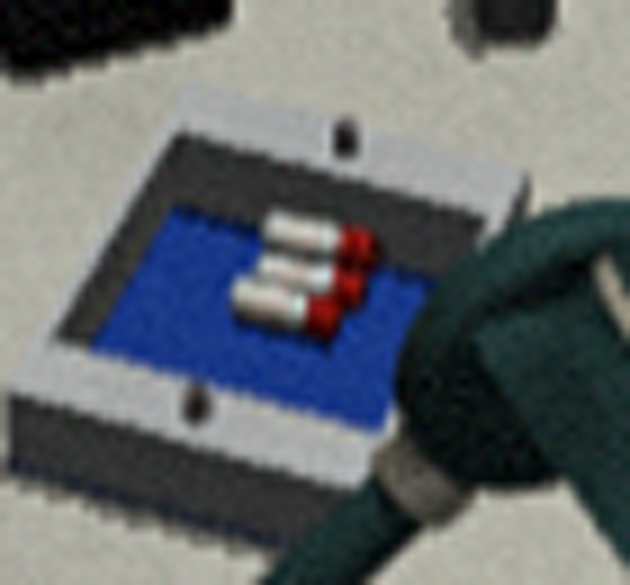

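View pics/t12.png

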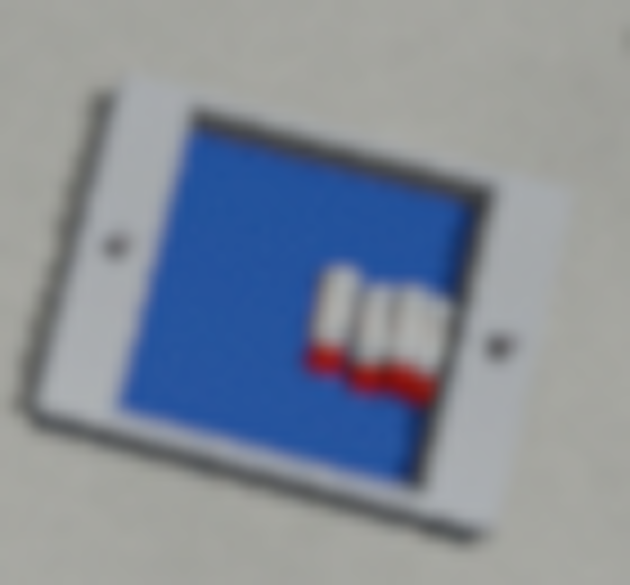

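Request:
play_rows:
  moves:
    - {"dx": 0, "dy": 0, "dz": -12, "rx": 0, "ry": 0, "rz": 0, "grip": 150}
    - {"dx": 0, "dy": 0, "dz": -7, "rx": 0, "ry": 0, "rz": 0, "grip": 150}
    - {"dx": 0, "dy": 0, "dz": -2, "rx": 0, "ry": 0, "rz": 0, "grip": 150}
    - {"dx": 0, "dy": 0, "dz": 0, "rx": 0, "ry": 0, "rz": 0, "grip": 150}
    - {"dx": 0, "dy": 0, "dz": 0, "rx": 0, "ry": 0, "rz": 0, "grip": 150}

```text
clock: 19.2
position: [0.4658, 0.2771, 0.0137]
tool_rot: [0.997, 0.076, 0.002, -0.001]
contact_force: [0.3, 0.2, -5.4]
opening: 0.717
```

Request:
play_rows:
  moves:
    - {"dx": 0, "dy": 0, "dz": -1.5, "rx": 0, "ry": 0, "rz": 0, "grip": 150}
    - {"dx": 0, "dy": 0, "dz": -1, "rx": 0, "ry": 0, "rz": 0, "grip": 150}
    - {"dx": 0, "dy": 0, "dz": 0, "rx": 0, "ry": 0, "rz": 0, "grip": 150}
    - {"dx": 0, "dy": 0, "dz": 0, "rx": 0, "ry": 0, "rz": 0, "grip": 150}

```text
clock: 19.6
position: [0.4661, 0.2771, 0.0113]
tool_rot: [0.997, 0.076, 0.002, -0.001]
contact_force: [0.3, 0.6, -4.1]
opening: 0.722
```

Request:
play_rows:
  moves:
    - {"dx": 0, "dy": 0, "dz": -0.8, "rx": 0, "ry": 0, "rz": 0, "grip": 150}
    - {"dx": 0, "dy": 0, "dz": 0, "rx": 0, "ry": 0, "rz": 0, "grip": 100}
    - {"dx": 0, "dy": 0, "dz": 0, "rx": 0, "ry": 0, "rz": 0, "grip": 0}
    - {"dx": 0, "dy": 0, "dz": 0, "rx": 0, "ry": 0, "rz": 0, "grip": 0}
    - {"dx": 0, "dy": 0, "dz": 0, "rx": 0, "ry": 0, "rz": 0, "grip": 0}
    - {"dx": 0, "dy": 0, "dz": 0, "rx": 0, "ry": 0, "rz": 0, "grip": 0}
    - {"dx": 0, "dy": 0, "dz": 30, "rx": 0, "ry": 0, "rz": 0, "grip": 0}
    - {"dx": 0, "dy": 0, "dz": 40, "rx": 0, "ry": 0, "rz": 0, "grip": 0}
    - {"dx": 0, "dy": 0, "dz": 45, "rx": 0, "ry": 0, "rz": 0, "grip": 0}
    - {"dx": 0, "dy": 0, "dz": 45, "rx": 0, "ry": 0, "rz": 0, "grip": 0}
    - {"dx": 0, "dy": 0, "dz": 40, "rx": 0, "ry": 0, "rz": 0, "grip": 0}

```text
clock: 20.7
position: [0.4661, 0.277, 0.2127]
tool_rot: [0.997, 0.076, 0.003, -0.001]
contact_force: [0.6, 0.6, -0.2]
opening: 0.995
```

Request:
play_rows:
  moves:
    - {"dx": 20, "dy": -45, "dz": 0, "rx": 0, "ry": 0, "rz": 0, "grip": 0}
    - {"dx": 20, "dy": -45, "dz": 0, "rx": 0, "ry": 0, "rz": 0, "grip": 0}
    - {"dx": 20, "dy": -45, "dz": 0, "rx": 0, "ry": 0, "rz": 0, "grip": 0}
    - {"dx": 20, "dy": -45, "dz": 0, "rx": 0, "ry": 0, "rz": 0, "grip": 0}
    - {"dx": 0, "dy": 0, "dz": 0, "rx": 0, "ry": 0, "rz": 0, "grip": 0}

```text
clock: 21.2
position: [0.5479, 0.0919, 0.2105]
tool_rot: [0.997, 0.073, 0.003, 0.0]
contact_force: [-0.9, -0.2, -0.0]
opening: 0.999
```

```bash
python3 - <<'E'
from h import *
o=observe();print(o["clock"],o["position"],o["opening"]*88,o["contact_force"])
im=snapshot("side");cv2.imwrite("pics/side13.png",im[:,:,::-1])
crop(im,180,240,300,330,6,"pics/s13.png")
im=snapshot("top");cv2.imwrite("pics/top13.png",im[:,:,::-1])
crop(im,150,130,230,220,6,"pics/t13.png")
E
```

```text
21.2 [0.54792079 0.09191125 0.21046211] 87.92177474421297 [-0.89499933 -0.16838576 -0.03670784]
```

View pics/s13.png

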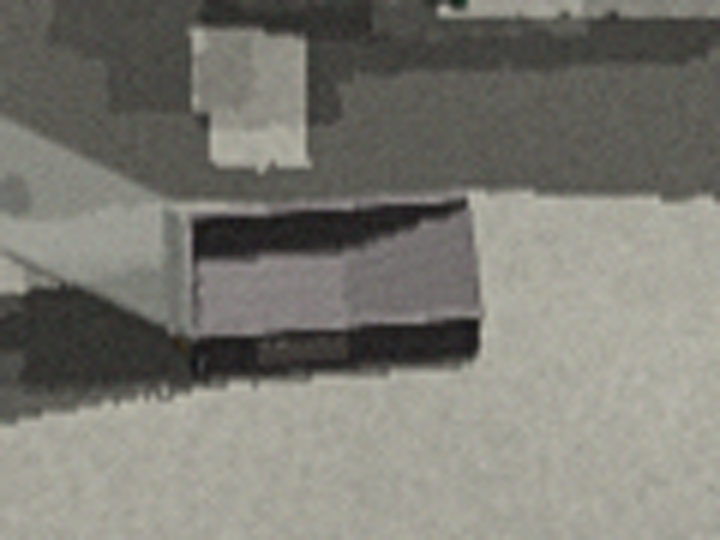

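View pics/t13.png

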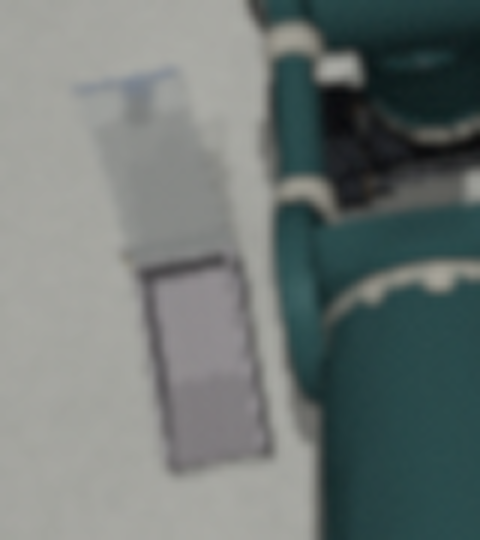

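Request:
play_rows:
  grip_force: 12
  moves:
    - {"dx": 15, "dy": 42, "dz": 0, "rx": 0, "ry": 0, "rz": 0, "grip": 0}
    - {"dx": 15, "dy": 42, "dz": 0, "rx": 0, "ry": 0, "rz": 0, "grip": 0}
    - {"dx": 15, "dy": 42, "dz": 0, "rx": 0, "ry": 0, "rz": 0, "grip": 0}
    - {"dx": 15, "dy": 42, "dz": 0, "rx": 0, "ry": 0, "rz": 0, "grip": 0}
    - {"dx": 13, "dy": 38, "dz": 0, "rx": 0, "ry": 0, "rz": 0, "grip": 0}
    - {"dx": 0, "dy": 0, "dz": 0, "rx": 0, "ry": 0, "rz": 0, "grip": 0}
    - {"dx": 0, "dy": 0, "dz": -35, "rx": 0, "ry": 0, "rz": 0, "grip": 0}
    - {"dx": 0, "dy": 0, "dz": -35, "rx": 0, "ry": 0, "rz": 0, "grip": 0}
    - {"dx": 0, "dy": 0, "dz": 0, "rx": 0, "ry": 0, "rz": 0, "grip": 0}
    - {"dx": 0, "dy": 0, "dz": 0, "rx": 0, "ry": 0, "rz": 0, "grip": 0}

```text
clock: 22.3
position: [0.6174, 0.3031, 0.1396]
tool_rot: [0.997, 0.076, 0.001, -0.0]
contact_force: [0.0, -0.3, -0.2]
opening: 1.001
```

Correct x by +4, go down 50 and close.

Request:
play_rows:
  moves:
    - {"dx": 4, "dy": 0, "dz": -25, "rx": 0, "ry": 0, "rz": 0, "grip": 0}
    - {"dx": 0, "dy": 0, "dz": -24, "rx": 0, "ry": 0, "rz": 0, "grip": 0}
    - {"dx": 0, "dy": 0, "dz": 0, "rx": 0, "ry": 0, "rz": 0, "grip": 230}
    - {"dx": 0, "dy": 0, "dz": 0, "rx": 0, "ry": 0, "rz": 0, "grip": 230}
    - {"dx": 0, "dy": 0, "dz": 0, "rx": 0, "ry": 0, "rz": 0, "grip": 230}
    - {"dx": 0, "dy": 0, "dz": 0, "rx": 0, "ry": 0, "rz": 0, "grip": 230}
    - {"dx": 0, "dy": 0, "dz": 0, "rx": 0, "ry": 0, "rz": 0, "grip": 230}
    - {"dx": 0, "dy": 0, "dz": 0, "rx": 0, "ry": 0, "rz": 0, "grip": 230}
    - {"dx": 0, "dy": 0, "dz": 0, "rx": 0, "ry": 0, "rz": 0, "grip": 230}
    - {"dx": 0, "dy": 0, "dz": 0, "rx": 0, "ry": 0, "rz": 0, "grip": 230}
    - {"dx": 0, "dy": 0, "dz": 0, "rx": 0, "ry": 0, "rz": 0, "grip": 230}
    - {"dx": 0, "dy": 0, "dz": 0, "rx": 0, "ry": 0, "rz": 0, "grip": 230}

```text
clock: 23.5
position: [0.6249, 0.3036, 0.0938]
tool_rot: [0.997, 0.076, 0.004, -0.001]
contact_force: [1.2, 1.1, 5.5]
opening: 0.716
```

Request:
play_rows:
  moves:
    - {"dx": 0, "dy": 0, "dz": 0, "rx": 0, "ry": 0, "rz": 0, "grip": 230}
    - {"dx": 0, "dy": 0, "dz": 0, "rx": 0, "ry": 0, "rz": 0, "grip": 230}
    - {"dx": 0, "dy": 0, "dz": 0, "rx": 0, "ry": 0, "rz": 0, "grip": 230}
    - {"dx": 0, "dy": 0, "dz": 0, "rx": 0, "ry": 0, "rz": 0, "grip": 230}

```text
clock: 23.9
position: [0.625, 0.3036, 0.0938]
tool_rot: [0.997, 0.076, 0.004, -0.001]
contact_force: [1.8, 0.1, 5.7]
opening: 0.714
```

```bash
python3 - <<'E'
from h import *
o=observe();print(o["clock"],o["position"],o["opening"]*88,o["contact_force"])
im=snapshot("side");crop(im,140,180,300,320,4.5,"pics/s14.png")
E
```

```text
23.9 [0.62496693 0.30363347 0.0937678 ] 62.85780925354101 [1.83503249 0.09237683 5.65146672]
```

View pics/s14.png

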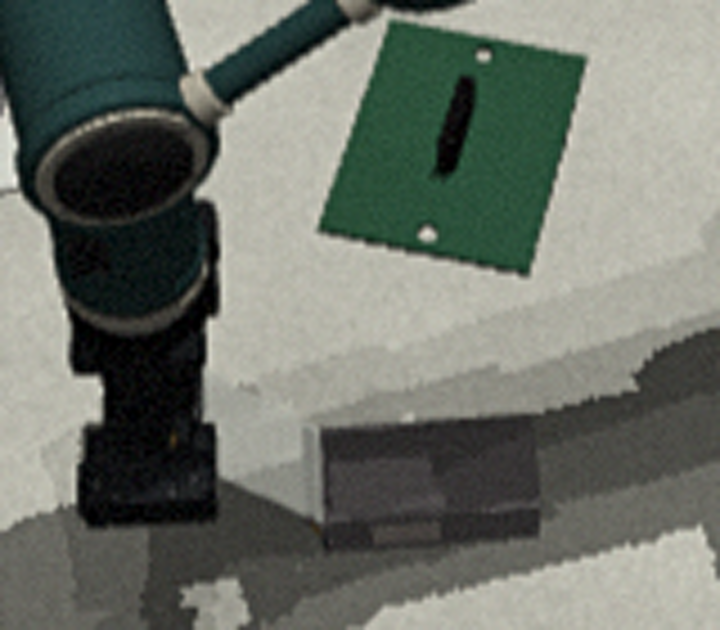

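```bash
python3 - <<'E'
from h import *
im=cv2.imread("pics/side13.png")[:,:,::-1]
for a,c,m in blobs(im,"blue"):
    if 240<c[1]<320: print(a,c,pl("side",*c,.105))
print(proj("side",(.6243,.3024,.105)),proj("top",(.6243,.3024,.105)))
crop(im,150,240,230,310,8,"pics/s15.png")
E
```

```text
94 [118.76595745 251.79787234] [0.79041418 0.24518054 0.105     ]
11 [173.54545455 275.27272727] [0.63298161 0.30230135 0.105     ]
[176.88521366 275.56147461] [173.26223393 145.87002421]
```

View pics/s15.png

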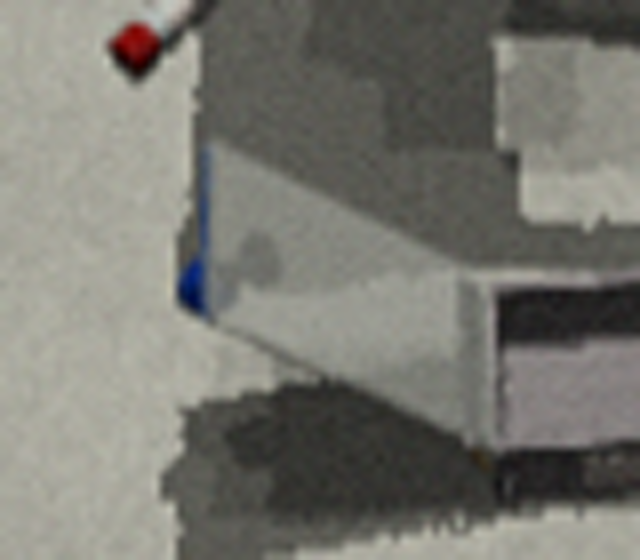

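Request:
play_rows:
  moves:
    - {"dx": 0, "dy": 0, "dz": 0, "rx": 0, "ry": 0, "rz": 0, "grip": 0}
    - {"dx": 0, "dy": 0, "dz": 0, "rx": 0, "ry": 0, "rz": 0, "grip": 0}
    - {"dx": 0, "dy": 0, "dz": 0, "rx": 0, "ry": 0, "rz": 0, "grip": 0}
    - {"dx": 0, "dy": 0, "dz": 0, "rx": 0, "ry": 0, "rz": 0, "grip": 0}
    - {"dx": 0, "dy": 0, "dz": 0, "rx": 0, "ry": 0, "rz": 0, "grip": 0}
    - {"dx": 0, "dy": 0, "dz": 25, "rx": 0, "ry": 0, "rz": 0, "grip": 0}
    - {"dx": 0, "dy": 0, "dz": 40, "rx": 0, "ry": 0, "rz": 0, "grip": 0}
    - {"dx": 40, "dy": 6, "dz": 25, "rx": 0, "ry": 0, "rz": 0, "grip": 0}
    - {"dx": 30, "dy": 5, "dz": 0, "rx": 0, "ry": 0, "rz": 0, "grip": 0}

```text
clock: 24.85
position: [0.6964, 0.3152, 0.1879]
tool_rot: [0.997, 0.076, 0.006, -0.002]
contact_force: [0.6, 0.4, -0.3]
opening: 1.001
```

Request:
play_rows:
  moves:
    - {"dx": 10, "dy": 0, "dz": 10, "rx": -0.022, "ry": 0.147, "rz": 0, "grip": 0}
    - {"dx": 0, "dy": 0, "dz": 0, "rx": -0.022, "ry": 0.147, "rz": 0, "grip": 0}
    - {"dx": 0, "dy": 0, "dz": 0, "rx": -0.022, "ry": 0.147, "rz": 0, "grip": 0}
    - {"dx": 0, "dy": 0, "dz": 0, "rx": -0.022, "ry": 0.147, "rz": 0, "grip": 0}
    - {"dx": 0, "dy": 0, "dz": 0, "rx": -0.022, "ry": 0.147, "rz": 0, "grip": 0}
    - {"dx": 0, "dy": 0, "dz": 0, "rx": 0, "ry": 0, "rz": 0, "grip": 0}
    - {"dx": 0, "dy": 0, "dz": 0, "rx": 0, "ry": 0, "rz": 0, "grip": 0}

```text
clock: 25.55
position: [0.7025, 0.3135, 0.1855]
tool_rot: [0.929, 0.07, -0.363, 0.026]
contact_force: [0.1, -0.4, 0.2]
opening: 1.001
```

```bash
cat >> h.py <<'E'
from scipy.spatial.transform import Rotation as Rot
def ob():
    o=observe();M=Rot.from_quat(o["tool_rot"]).as_matrix();p=o["position"]
    print("t%.2f"%o["clock"],"p",p.round(4),"grasp",(p-.019*M[:,2]).round(4),"z",M[:,2].round(3),"x",M[:,0].round(3),"F",o["contact_force"].round(1),"open%.1f"%(o["opening"]*88),"q",o["qpos"].round(2))
E
python3 - <<'E'
from h import *
ob()
im=snapshot("side");cv2.imwrite("pics/side16.png",im[:,:,::-1]);crop(im,140,160,290,310,4,"pics/s16.png")
E
```

```text
t25.55 p [0.7025 0.3135 0.1855] grasp [0.7153 0.3154 0.1995] z [-0.67  -0.1   -0.735] x [ 0.727  0.111 -0.678] F [ 0.1 -0.4  0.2] open88.1 q [0.33 1.01 0.71 0.15 2.15 1.79]
```

View pics/s16.png

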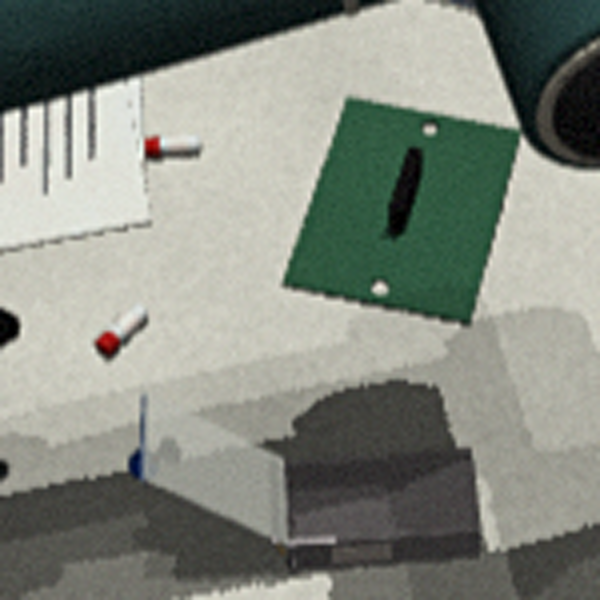

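Request:
play_rows:
  moves:
    - {"dx": -30, "dy": -4.3, "dz": -31.5, "rx": 0, "ry": 0, "rz": 0, "grip": 0}
    - {"dx": -30, "dy": -4.3, "dz": -31.5, "rx": 0, "ry": 0, "rz": 0, "grip": 0}
    - {"dx": 0, "dy": 0, "dz": 0, "rx": 0, "ry": 0, "rz": 0, "grip": 0}
    - {"dx": 0, "dy": 0, "dz": 0, "rx": 0, "ry": 0, "rz": 0, "grip": 0}

```text
clock: 26.0
position: [0.6416, 0.3055, 0.1328]
tool_rot: [0.93, 0.071, -0.359, 0.026]
contact_force: [0.2, -1.4, 0.9]
opening: 0.999
```

```bash
python3 - <<'E'
from h import *
ob()
im=snapshot("side");crop(im,120,200,270,310,5,"pics/s17.png")
ob()
E
```

```text
t26.00 p [0.6416 0.3055 0.1328] grasp [0.6542 0.3074 0.1469] z [-0.664 -0.099 -0.741] x [ 0.732  0.114 -0.671] F [ 0.2 -1.4  0.9] open87.9 q [0.35 0.89 1.02 0.14 1.95 1.77]
t26.05 p [0.6439 0.3061 0.1343] grasp [0.6564 0.308  0.1484] z [-0.661 -0.097 -0.744] x [ 0.735  0.115 -0.668] F [0.2 0.  1.1] open87.7 q [0.35 0.89 1.01 0.14 1.95 1.77]
```

View pics/s17.png

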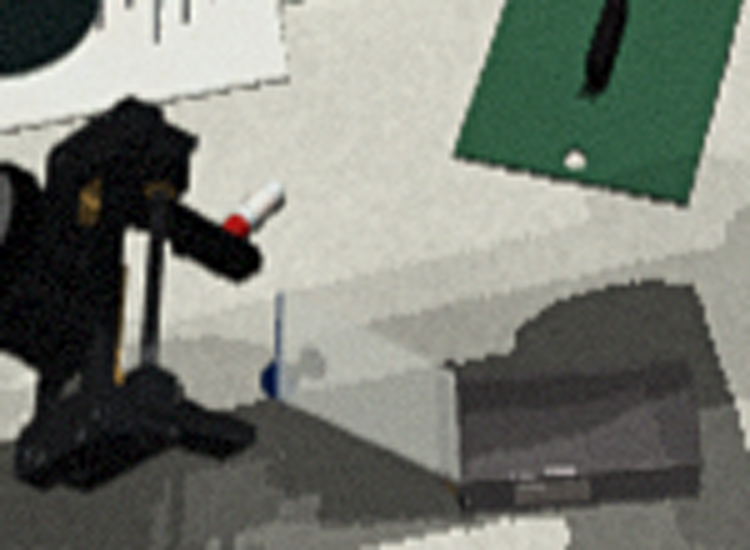

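Request:
play_rows:
  moves:
    - {"dx": -16, "dy": -3, "dz": -21, "rx": 0, "ry": 0, "rz": 0, "grip": 0}
    - {"dx": -16, "dy": -2, "dz": -21, "rx": 0, "ry": 0, "rz": 0, "grip": 0}
    - {"dx": 0, "dy": 0, "dz": 0, "rx": 0, "ry": 0, "rz": 0, "grip": 0}
    - {"dx": 0, "dy": 0, "dz": 0, "rx": 0, "ry": 0, "rz": 0, "grip": 0}

```text
clock: 26.45
position: [0.6134, 0.3012, 0.0898]
tool_rot: [0.931, 0.071, -0.358, 0.025]
contact_force: [-0.3, 0.8, -0.0]
opening: 1.001
```

```bash
python3 - <<'E'
from h import *
ob()
im=snapshot("side");crop(im,120,200,270,310,5,"pics/s18.png")
ob()
E
```

```text
t26.45 p [0.6134 0.3012 0.0898] grasp [0.626  0.303  0.1039] z [-0.662 -0.097 -0.743] x [ 0.734  0.114 -0.669] F [-0.3  0.8 -0. ] open88.1 q [0.35 0.87 1.14 0.14 1.85 1.76]
t26.50 p [0.6138 0.3012 0.0899] grasp [0.6264 0.3031 0.104 ] z [-0.662 -0.097 -0.743] x [ 0.735  0.114 -0.669] F [ 0.6 -0.7 -0. ] open88.3 q [0.35 0.87 1.14 0.14 1.85 1.76]
```

View pics/s18.png

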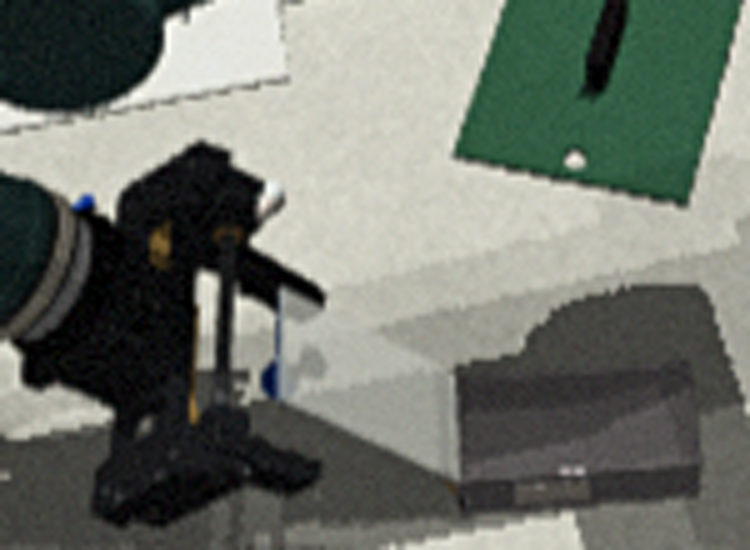

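Looks right (knob between the fingers). Close.

Request:
play_rows:
  moves:
    - {"dx": 0, "dy": 0, "dz": 0, "rx": 0, "ry": 0, "rz": 0, "grip": 230}
    - {"dx": 0, "dy": 0, "dz": 0, "rx": 0, "ry": 0, "rz": 0, "grip": 230}
    - {"dx": 0, "dy": 0, "dz": 0, "rx": 0, "ry": 0, "rz": 0, "grip": 230}
    - {"dx": 0, "dy": 0, "dz": 0, "rx": 0, "ry": 0, "rz": 0, "grip": 230}
    - {"dx": 0, "dy": 0, "dz": 0, "rx": 0, "ry": 0, "rz": 0, "grip": 230}
    - {"dx": 0, "dy": 0, "dz": 0, "rx": 0, "ry": 0, "rz": 0, "grip": 230}
    - {"dx": 0, "dy": 0, "dz": 0, "rx": 0, "ry": 0, "rz": 0, "grip": 230}
    - {"dx": 0, "dy": 0, "dz": 0, "rx": 0, "ry": 0, "rz": 0, "grip": 230}
    - {"dx": 0, "dy": 0, "dz": 0, "rx": 0, "ry": 0, "rz": 0, "grip": 230}
    - {"dx": 0, "dy": 0, "dz": 0, "rx": 0, "ry": 0, "rz": 0, "grip": 230}
    - {"dx": 0, "dy": 0, "dz": 0, "rx": 0, "ry": 0, "rz": 0, "grip": 230}
    - {"dx": 0, "dy": 0, "dz": 0, "rx": 0, "ry": 0, "rz": 0, "grip": 230}

```text
clock: 27.7
position: [0.6109, 0.3004, 0.0863]
tool_rot: [0.93, 0.071, -0.36, 0.026]
contact_force: [0.4, 1.3, 0.3]
opening: 0.189
```

Request:
play_rows:
  moves:
    - {"dx": 0, "dy": 0, "dz": 0, "rx": 0, "ry": 0, "rz": 0, "grip": 230}
    - {"dx": 0, "dy": 0, "dz": 0, "rx": 0, "ry": 0, "rz": 0, "grip": 230}
    - {"dx": 0, "dy": 0, "dz": 0, "rx": 0, "ry": 0, "rz": 0, "grip": 230}
    - {"dx": 0, "dy": 0, "dz": 0, "rx": 0, "ry": 0, "rz": 0, "grip": 230}
    - {"dx": 0, "dy": 0, "dz": 0, "rx": 0, "ry": 0, "rz": 0, "grip": 230}

```text
clock: 28.2
position: [0.6109, 0.3004, 0.0863]
tool_rot: [0.93, 0.071, -0.36, 0.026]
contact_force: [-0.2, 0.0, -0.3]
opening: 0.188
```

```bash
python3 - <<'E'
from h import *
ob()
im=snapshot("side");crop(im,120,200,270,310,5,"pics/s19.png")
a0=.725;h=(.538,.289,.0405)
# planned TCP path: knob X,Z rel hinge, alpha schedule
prev=None
for th in (2.25,2.0,1.75,1.5,1.25,1.0,.75,.5,.25,.08,0):
    a=max(0,min(a0,a0*(th-.75)/1.5))
    X=-105*np.cos(th)+27.5*np.sin(th)-19*np.sin(a);Z=105*np.sin(th)+27.5*np.cos(th)-19*np.cos(a)
    if prev: d=X-prev[0];print(th,"dx %.1f dy %.1f dz %.1f  ry_tub %.3f -> rx %.3f ry %.3f"%(d*.988,d*.155,Z-prev[1],a-prev[2],-.15*(a-prev[2]),.988*(a-prev[2])))
    prev=(X,Z,a)
E
```

```text
t28.20 p [0.6109 0.3004 0.0863] grasp [0.6235 0.3022 0.1004] z [-0.666 -0.099 -0.739] x [ 0.73   0.113 -0.674] F [-0.2  0.  -0.3] open16.6 q [0.35 0.87 1.15 0.14 1.85 1.76]
2.0 dx -16.6 dy -2.6 dz 18.2  ry_tub -0.121 -> rx 0.018 ry -0.119
1.75 dx -20.7 dy -3.2 dz 13.2  ry_tub -0.121 -> rx 0.018 ry -0.119
1.5 dx -23.4 dy -3.7 dz 7.3  ry_tub -0.121 -> rx 0.018 ry -0.119
1.25 dx -24.5 dy -3.8 dz 0.9  ry_tub -0.121 -> rx 0.018 ry -0.119
1.0 dx -24.0 dy -3.8 dz -5.5  ry_tub -0.121 -> rx 0.018 ry -0.119
0.75 dx -21.9 dy -3.4 dz -11.7  ry_tub -0.121 -> rx 0.018 ry -0.119
0.5 dx -20.6 dy -3.2 dz -17.2  ry_tub 0.000 -> rx -0.000 ry 0.000
0.25 dx -15.8 dy -2.5 dz -21.9  ry_tub 0.000 -> rx -0.000 ry 0.000
0.08 dx -7.4 dy -1.2 dz -16.8  ry_tub 0.000 -> rx -0.000 ry 0.000
0 dx -2.5 dy -0.4 dz -8.3  ry_tub 0.000 -> rx -0.000 ry 0.000
```

View pics/s19.png

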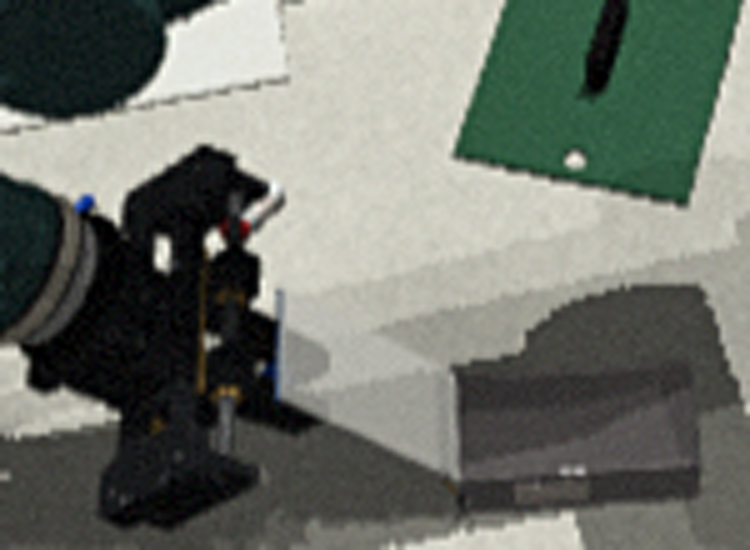

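Request:
play_rows:
  moves:
    - {"dx": -16.6, "dy": -2.6, "dz": 18.2, "rx": 0.018, "ry": -0.119, "rz": 0, "grip": 230}
    - {"dx": -20.7, "dy": -3.2, "dz": 13.2, "rx": 0.018, "ry": -0.119, "rz": 0, "grip": 230}
    - {"dx": -23.4, "dy": -3.7, "dz": 7.3, "rx": 0.018, "ry": -0.119, "rz": 0, "grip": 230}
    - {"dx": 0, "dy": 0, "dz": 0, "rx": 0, "ry": 0, "rz": 0, "grip": 230}
    - {"dx": 0, "dy": 0, "dz": 0, "rx": 0, "ry": 0, "rz": 0, "grip": 230}

```text
clock: 28.75
position: [0.5483, 0.2903, 0.1254]
tool_rot: [0.979, 0.075, -0.188, 0.013]
contact_force: [-1.0, -0.8, -3.2]
opening: 0.188
```

```bash
python3 - <<'E'
from h import *
ob()
im=snapshot("side");crop(im,120,200,270,310,5,"pics/s20.png")
E
```

```text
t28.75 p [0.5483 0.2903 0.1254] grasp [0.5553 0.2914 0.1431] z [-0.366 -0.054 -0.929] x [ 0.918  0.142 -0.37 ] F [-1.  -0.8 -3.2] open16.5 q [0.4  0.49 1.57 0.09 1.46 1.79]
```

View pics/s20.png

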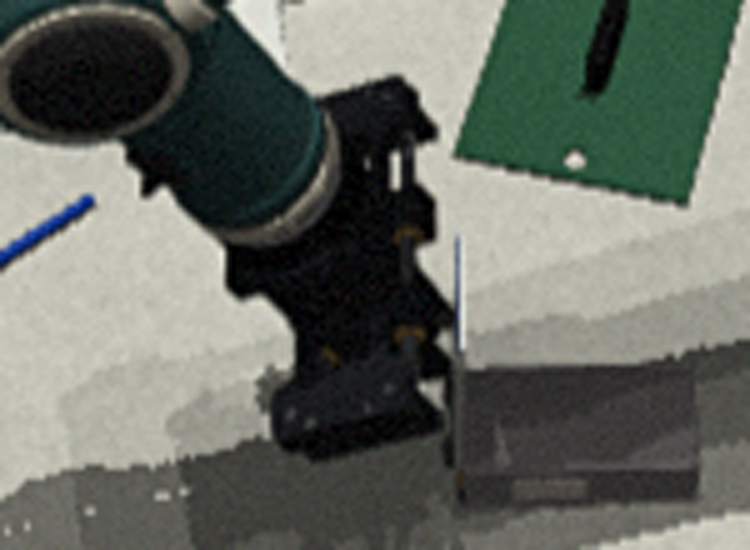

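Lid is about vertical and follows. Continue, ending slightly before shut.

Request:
play_rows:
  moves:
    - {"dx": -24.5, "dy": -3.8, "dz": 0.9, "rx": 0.018, "ry": -0.119, "rz": 0, "grip": 230}
    - {"dx": -24, "dy": -3.8, "dz": -5.5, "rx": 0.018, "ry": -0.119, "rz": 0, "grip": 230}
    - {"dx": -21.9, "dy": -3.4, "dz": -11.7, "rx": 0.018, "ry": -0.119, "rz": 0, "grip": 230}
    - {"dx": -20.6, "dy": -3.2, "dz": -17.2, "rx": 0, "ry": 0, "rz": 0, "grip": 230}
    - {"dx": -15.8, "dy": -2.5, "dz": -21.9, "rx": 0, "ry": 0, "rz": 0, "grip": 230}
    - {"dx": 0, "dy": 0, "dz": 0, "rx": 0, "ry": 0, "rz": 0, "grip": 230}
    - {"dx": -4, "dy": -0.6, "dz": -9, "rx": 0, "ry": 0, "rz": 0, "grip": 230}
    - {"dx": 0, "dy": 0, "dz": 0, "rx": 0, "ry": 0, "rz": 0, "grip": 230}

```text
clock: 29.6
position: [0.4407, 0.2739, 0.0603]
tool_rot: [0.997, 0.076, -0.009, -0.0]
contact_force: [-1.4, 0.6, -0.1]
opening: 0.093
```

```bash
python3 - <<'E'
from h import *
ob()
im=snapshot("side");crop(im,150,200,300,310,5,"pics/s21.png")
E
```

```text
t29.60 p [0.4407 0.2739 0.0603] grasp [0.4411 0.2739 0.0793] z [-0.018 -0.001 -1.   ] x [ 0.988  0.151 -0.018] F [-1.4  0.6 -0.1] open8.2 q [0.5  0.16 2.09 0.01 0.91 1.92]
```

View pics/s21.png

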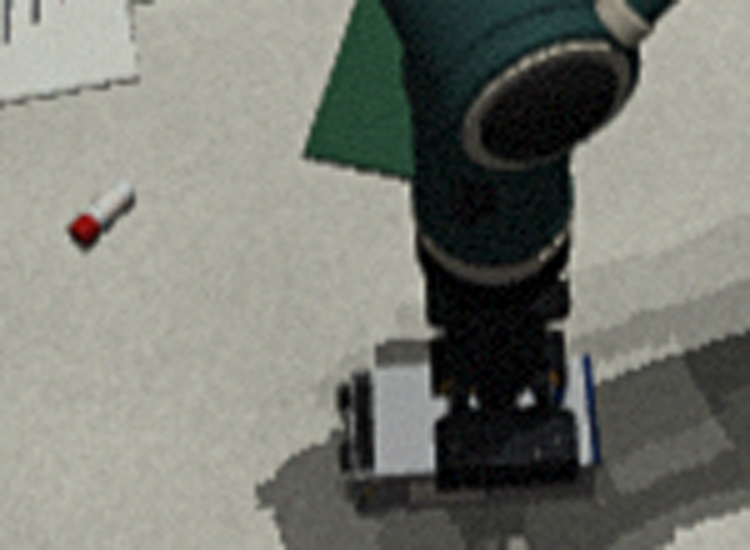

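Request:
play_rows:
  moves:
    - {"dx": 0, "dy": 0, "dz": 0, "rx": 0, "ry": 0, "rz": 0, "grip": 100}
    - {"dx": 0, "dy": 0, "dz": 0, "rx": 0, "ry": 0, "rz": 0, "grip": 100}
    - {"dx": 0, "dy": 0, "dz": 0, "rx": 0, "ry": 0, "rz": 0, "grip": 0}
    - {"dx": 0, "dy": 0, "dz": 0, "rx": 0, "ry": 0, "rz": 0, "grip": 0}
    - {"dx": 0, "dy": 0, "dz": 0, "rx": 0, "ry": 0, "rz": 0, "grip": 0}
    - {"dx": 0, "dy": 0, "dz": 40, "rx": 0, "ry": 0, "rz": 0, "grip": 0}
    - {"dx": 0, "dy": 0, "dz": 45, "rx": 0, "ry": 0, "rz": 0, "grip": 0}
    - {"dx": 10, "dy": -40, "dz": 30, "rx": 0, "ry": 0, "rz": 0, "grip": 0}
    - {"dx": 15, "dy": -45, "dz": 0, "rx": 0, "ry": 0, "rz": 0, "grip": 0}
    - {"dx": 15, "dy": -45, "dz": 0, "rx": 0, "ry": 0, "rz": 0, "grip": 0}
    - {"dx": 15, "dy": -45, "dz": 0, "rx": 0, "ry": 0, "rz": 0, "grip": 0}
    - {"dx": 0, "dy": 0, "dz": 0, "rx": 0, "ry": 0, "rz": 0, "grip": 0}

```text
clock: 30.85
position: [0.4956, 0.0948, 0.1756]
tool_rot: [0.997, 0.073, -0.008, 0.001]
contact_force: [0.3, 0.6, -0.7]
opening: 0.997
```

```bash
python3 - <<'E'
from h import *
ob()
im=snapshot("side");cv2.imwrite("pics/side22.png",im[:,:,::-1]);crop(im,130,140,290,310,3.5,"pics/s22.png")
im=snapshot("top");cv2.imwrite("pics/top22.png",im[:,:,::-1])
for n in("side","top"):
  for a,c,m in blobs(cv2.imread(f"pics/{n}22.png")[:,:,::-1],"red",2):print(n,a,c,pl(n,*c,.008).round(3))
E
```

```text
t30.85 p [0.4956 0.0948 0.1756] grasp [0.4959 0.0948 0.1946] z [-0.016 -0.002 -1.   ] x [ 0.989  0.146 -0.016] F [ 0.3  0.6 -0.7] open87.8 q [ 0.14  0.    2.02 -0.    1.14  1.56]
side 14 [264.         127.64285714] [ 0.436 -0.373  0.008]
side 7 [262.71428571 132.42857143] [ 0.439 -0.347  0.008]
side 8 [259.625 135.375] [ 0.449 -0.331  0.008]
side 8 [188.5 162. ] [ 0.681 -0.181  0.008]
side 10 [177.4 195.5] [ 0.693 -0.034  0.008]
side 13 [166.30769231 244.53846154] [0.693 0.151 0.008]
top 2 [263.5 134. ] [ 0.693 -0.026  0.008]
top 2 [301.5 136. ] [ 0.681 -0.172  0.008]
top 35 [350.4        196.08571429] [ 0.44  -0.345  0.008]
```

View pics/s22.png

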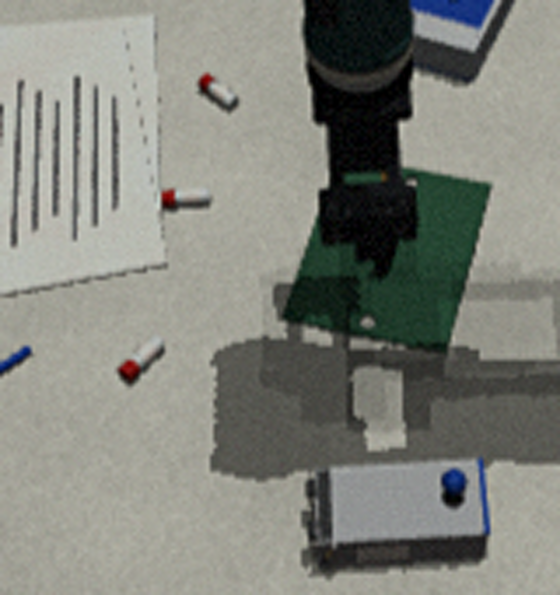

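View pics/top22.png

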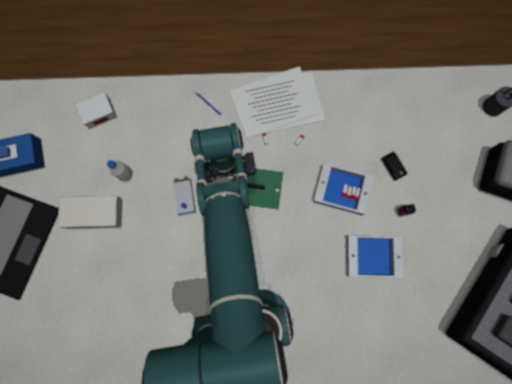

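```bash
python3 - <<'E'
from h import *
S=lambda p:pl("side",130+(p[0]+.5)/3.5-.5,140+(p[1]+.5)/3.5-.5,.008)[:2]
T=lambda p:pl("top",150+(p[0]+.5)/3-.5,120+(p[1]+.5)/3-.5,.008)[:2]
for nm,r,w,tr,tw in(("A",(199,76),(238,107),(459,47),(437,74)),("B",(161,199),(211,198),(343,40),(349,73)),("C",(120,379),(164,343),(195,44),(226,65))):
    for F,a,b in((S,r,w),(T,tr,tw)):
        a,b=F(a),F(b);d=a-b;print(nm,((a+b)/2).round(4),np.linalg.norm(d).round(4),np.degrees(np.arctan2(d[1],d[0])).round(1))
E
```

```text
A [ 0.6663 -0.1647] 0.0567 -39.9
A [ 0.6655 -0.1619] 0.0461 -40.0
B [ 0.6751 -0.0319] 0.0453 6.6
B [ 0.6746 -0.0311] 0.045 8.4
C [0.6825 0.1443] 0.049 52.0
C [0.6822 0.1435] 0.0496 53.6
```

Request:
play_rows:
  grip_force: 20
  moves:
    - {"dx": 31, "dy": 8, "dz": -12, "rx": 0, "ry": -0.016, "rz": 0.13, "grip": 130}
    - {"dx": 31, "dy": 8, "dz": -12, "rx": 0, "ry": 0, "rz": 0.13, "grip": 130}
    - {"dx": 31, "dy": 8, "dz": -12, "rx": 0, "ry": 0, "rz": 0.13, "grip": 130}
    - {"dx": 31, "dy": 8, "dz": -12, "rx": 0, "ry": 0, "rz": 0.13, "grip": 130}
    - {"dx": 31, "dy": 8, "dz": -12, "rx": 0, "ry": 0, "rz": 0.13, "grip": 130}
    - {"dx": 31, "dy": 9, "dz": -12, "rx": 0, "ry": 0, "rz": 0.13, "grip": 130}
    - {"dx": 0, "dy": 0, "dz": -30, "rx": 0, "ry": 0, "rz": 0, "grip": 130}
    - {"dx": 0, "dy": 0, "dz": -25, "rx": 0, "ry": 0, "rz": 0, "grip": 130}
    - {"dx": 0, "dy": 0, "dz": 0, "rx": 0, "ry": 0, "rz": 0, "grip": 130}
    - {"dx": 0, "dy": 0, "dz": 0, "rx": 0, "ry": 0, "rz": 0, "grip": 130}

```text
clock: 31.95
position: [0.679, 0.1499, 0.0473]
tool_rot: [0.893, 0.45, -0.001, 0.001]
contact_force: [-0.8, 0.3, 1.5]
opening: 0.491
```

```bash
python3 - <<'E'
from h import *
ob()
im=snapshot("side");crop(im,120,180,240,280,5,"pics/s23.png")
ob()
E
```

```text
t31.95 p [0.679  0.1499 0.0473] grasp [0.679  0.15   0.0663] z [-0.002 -0.002 -1.   ] x [ 0.594  0.804 -0.003] F [-0.8  0.3  1.5] open43.2 q [ 0.18  0.47  1.71 -0.    0.97  0.82]
t32.00 p [0.6802 0.1497 0.0489] grasp [0.6802 0.1498 0.0679] z [ 0.001 -0.002 -1.   ] x [ 0.595  0.804 -0.001] F [0.8 0.2 0.3] open43.2 q [ 0.18  0.46  1.71 -0.    0.97  0.82]
```

View pics/s23.png

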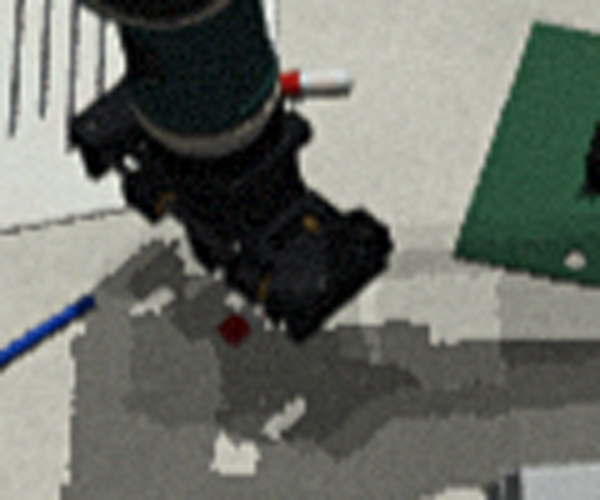

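Request:
play_rows:
  moves:
    - {"dx": 2, "dy": -6, "dz": -15, "rx": 0, "ry": 0, "rz": 0, "grip": 130}
    - {"dx": 0, "dy": 0, "dz": -20, "rx": 0, "ry": 0, "rz": 0, "grip": 130}
    - {"dx": 0, "dy": 0, "dz": -9, "rx": 0, "ry": 0, "rz": 0, "grip": 130}
    - {"dx": 0, "dy": 0, "dz": 0, "rx": 0, "ry": 0, "rz": 0, "grip": 130}
    - {"dx": 0, "dy": 0, "dz": 0, "rx": 0, "ry": 0, "rz": 0, "grip": 235}
    - {"dx": 0, "dy": 0, "dz": 0, "rx": 0, "ry": 0, "rz": 0, "grip": 235}
    - {"dx": 0, "dy": 0, "dz": 0, "rx": 0, "ry": 0, "rz": 0, "grip": 235}
    - {"dx": 0, "dy": 0, "dz": 0, "rx": 0, "ry": 0, "rz": 0, "grip": 235}
    - {"dx": 0, "dy": 0, "dz": 0, "rx": 0, "ry": 0, "rz": 0, "grip": 235}
    - {"dx": 0, "dy": 0, "dz": 0, "rx": 0, "ry": 0, "rz": 0, "grip": 235}
    - {"dx": 0, "dy": 0, "dz": 0, "rx": 0, "ry": 0, "rz": 0, "grip": 235}

```text
clock: 33.1
position: [0.6829, 0.1424, 0.0049]
tool_rot: [0.893, 0.449, 0.0, 0.001]
contact_force: [-0.5, -0.6, 5.0]
opening: 0.171
```

Request:
play_rows:
  moves:
    - {"dx": 0, "dy": 0, "dz": 15, "rx": 0, "ry": 0, "rz": 0, "grip": 235}
    - {"dx": 0, "dy": 0, "dz": 35, "rx": 0, "ry": 0, "rz": 0, "grip": 235}
    - {"dx": 0, "dy": 0, "dz": 40, "rx": 0, "ry": 0, "rz": 0, "grip": 235}
    - {"dx": 0, "dy": 0, "dz": 30, "rx": 0, "ry": 0, "rz": 0, "grip": 235}

```text
clock: 33.5
position: [0.6826, 0.1424, 0.1269]
tool_rot: [0.893, 0.449, 0.0, 0.001]
contact_force: [0.7, 0.8, -0.1]
opening: 0.173
```

```bash
python3 - <<'E'
from h import *
ob()
im=snapshot("side");cv2.imwrite("pics/side24.png",im[:,:,::-1]);crop(im,120,160,240,280,5,"pics/s24.png")
E
```

```text
t33.50 p [0.6826 0.1424 0.1269] grasp [0.6825 0.1424 0.1459] z [ 0.002 -0.002 -1.   ] x [ 0.596  0.803 -0.001] F [ 0.7  0.8 -0.1] open15.3 q [ 0.17  0.39  1.66 -0.    1.1   0.81]
```

View pics/s24.png

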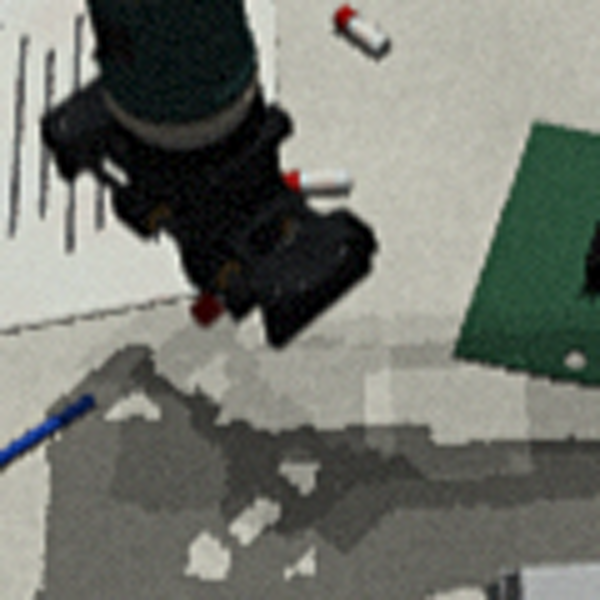

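Request:
play_rows:
  moves:
    - {"dx": -18, "dy": -44, "dz": 0, "rx": 0, "ry": 0, "rz": -0.1225, "grip": 235}
    - {"dx": -18, "dy": -44, "dz": 0, "rx": 0, "ry": 0, "rz": -0.1225, "grip": 235}
    - {"dx": -18, "dy": -44, "dz": 0, "rx": 0, "ry": 0, "rz": -0.1225, "grip": 235}
    - {"dx": -18, "dy": -44, "dz": 0, "rx": 0, "ry": 0, "rz": -0.1225, "grip": 235}
    - {"dx": -18, "dy": -44, "dz": 0, "rx": 0, "ry": 0, "rz": -0.1225, "grip": 235}
    - {"dx": -18, "dy": -44, "dz": 0, "rx": 0, "ry": 0, "rz": -0.1225, "grip": 235}
    - {"dx": -18, "dy": -44, "dz": 0, "rx": 0, "ry": 0, "rz": -0.1225, "grip": 235}
    - {"dx": -18, "dy": -44, "dz": 0, "rx": 0, "ry": 0, "rz": -0.1225, "grip": 235}
    - {"dx": -18, "dy": -44, "dz": 0, "rx": 0, "ry": 0, "rz": -0.1225, "grip": 235}
    - {"dx": -18, "dy": -45, "dz": 0, "rx": 0, "ry": 0, "rz": -0.1225, "grip": 235}
    - {"dx": 0, "dy": 0, "dz": 0, "rx": 0, "ry": 0, "rz": 0, "grip": 235}
    - {"dx": 0, "dy": 0, "dz": 0, "rx": 0, "ry": 0, "rz": 0, "grip": 235}

```text
clock: 34.75
position: [0.5014, -0.2996, 0.124]
tool_rot: [0.989, -0.147, -0.001, 0.0]
contact_force: [-0.6, 0.6, -0.3]
opening: 0.169
```

```bash
python3 - <<'E'
from h import *
ob()
im=snapshot("top");cv2.imwrite("pics/top25.png",im[:,:,::-1])
im=snapshot("side");crop(im,200,80,300,170,6,"pics/s25.png")
ob()
E
```

```text
t34.75 p [ 0.5014 -0.2996  0.124 ] grasp [ 0.5014 -0.2996  0.143 ] z [-0.002 -0.    -1.   ] x [ 0.957 -0.291 -0.002] F [-0.6  0.6 -0.3] open14.9 q [-0.58  0.19  1.91 -0.    1.04  1.29]
t34.85 p [ 0.5022 -0.2978  0.1239] grasp [ 0.5023 -0.2978  0.1429] z [-0.002 -0.    -1.   ] x [ 0.958 -0.288 -0.002] F [ 1.2 -0.5 -0.2] open15.2 q [-0.58  0.19  1.91 -0.    1.04  1.29]
```

View pics/s25.png

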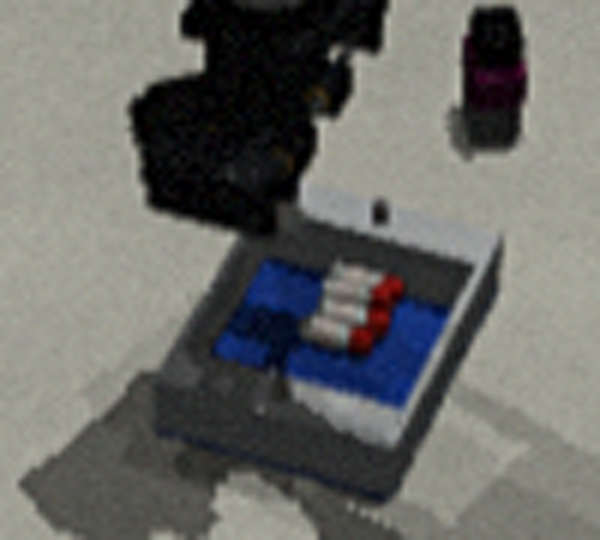

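Request:
play_rows:
  moves:
    - {"dx": 0, "dy": 0, "dz": -40, "rx": 0, "ry": 0, "rz": 0, "grip": 235}
    - {"dx": 0, "dy": 0, "dz": -35, "rx": 0, "ry": 0, "rz": 0, "grip": 235}
    - {"dx": 0, "dy": 0, "dz": -19, "rx": 0, "ry": 0, "rz": 0, "grip": 235}
    - {"dx": 0, "dy": 0, "dz": 0, "rx": 0, "ry": 0, "rz": 0, "grip": 235}
    - {"dx": 0, "dy": 0, "dz": 0, "rx": 0, "ry": 0, "rz": 0, "grip": 170}
    - {"dx": 0, "dy": 0, "dz": 0, "rx": 0, "ry": 0, "rz": 0, "grip": 170}
    - {"dx": 0, "dy": 0, "dz": 0, "rx": 0, "ry": 0, "rz": 0, "grip": 170}
    - {"dx": 0, "dy": 0, "dz": 0, "rx": 0, "ry": 0, "rz": 0, "grip": 170}
    - {"dx": 0, "dy": 0, "dz": 30, "rx": 0, "ry": 0, "rz": 0, "grip": 170}
    - {"dx": 0, "dy": 0, "dz": 40, "rx": 0, "ry": 0, "rz": 0, "grip": 170}
    - {"dx": 0, "dy": 0, "dz": 40, "rx": 0, "ry": 0, "rz": 0, "grip": 170}

```text
clock: 35.95
position: [0.5017, -0.2985, 0.1412]
tool_rot: [0.989, -0.146, -0.001, 0.0]
contact_force: [0.6, -0.4, -0.3]
opening: 0.329
```

Request:
play_rows:
  moves:
    - {"dx": 25, "dy": 38, "dz": 0, "rx": 0, "ry": 0, "rz": 0.06, "grip": 130}
    - {"dx": 25, "dy": 38, "dz": 0, "rx": 0, "ry": 0, "rz": 0.06, "grip": 130}
    - {"dx": 25, "dy": 38, "dz": 0, "rx": 0, "ry": 0, "rz": 0.06, "grip": 130}
    - {"dx": 25, "dy": 38, "dz": 0, "rx": 0, "ry": 0, "rz": 0.06, "grip": 130}
    - {"dx": 25, "dy": 38, "dz": 0, "rx": 0, "ry": 0, "rz": 0.06, "grip": 130}
    - {"dx": 25, "dy": 38, "dz": 0, "rx": 0, "ry": 0, "rz": 0.06, "grip": 130}
    - {"dx": 23, "dy": 39, "dz": 0, "rx": 0, "ry": 0, "rz": 0.064, "grip": 130}
    - {"dx": 0, "dy": 0, "dz": -40, "rx": 0, "ry": 0, "rz": 0, "grip": 130}
    - {"dx": 0, "dy": 0, "dz": -45, "rx": 0, "ry": 0, "rz": 0, "grip": 130}
    - {"dx": 0, "dy": 0, "dz": 0, "rx": 0, "ry": 0, "rz": 0, "grip": 130}
    - {"dx": 0, "dy": 0, "dz": 0, "rx": 0, "ry": 0, "rz": 0, "grip": 130}

```text
clock: 37.05
position: [0.6743, -0.0318, 0.0546]
tool_rot: [0.998, 0.066, -0.002, 0.001]
contact_force: [1.0, -0.4, 0.6]
opening: 0.489
```

```bash
python3 - <<'E'
from h import *
ob()
im=snapshot("side");cv2.imwrite("pics/side26.png",im[:,:,::-1]);crop(im,140,90,300,230,4.5,"pics/s26.png")
ob()
E
```

```text
t37.05 p [ 0.6743 -0.0318  0.0546] grasp [ 0.6743 -0.0318  0.0736] z [-0.004 -0.001 -1.   ] x [ 0.991  0.131 -0.004] F [ 1.  -0.4  0.6] open43.1 q [-0.08  0.42  1.75 -0.    0.97  1.36]
t37.10 p [ 0.6761 -0.0321  0.0567] grasp [ 0.6761 -0.0321  0.0757] z [ 0.    -0.002 -1.   ] x [ 0.991  0.13  -0.   ] F [-0.6 -0.3  0.8] open43.0 q [-0.08  0.42  1.75 -0.    0.97  1.36]
```

View pics/s26.png

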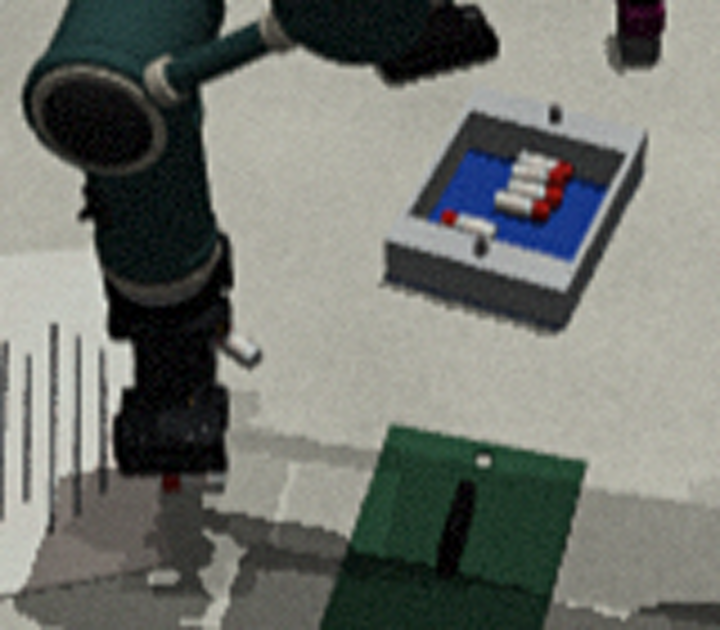

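Request:
play_rows:
  moves:
    - {"dx": -1, "dy": 0, "dz": -25, "rx": 0, "ry": 0, "rz": 0, "grip": 130}
    - {"dx": 0, "dy": 0, "dz": -20, "rx": 0, "ry": 0, "rz": 0, "grip": 130}
    - {"dx": 0, "dy": 0, "dz": -6, "rx": 0, "ry": 0, "rz": 0, "grip": 130}
    - {"dx": 0, "dy": 0, "dz": 0, "rx": 0, "ry": 0, "rz": 0, "grip": 130}
    - {"dx": 0, "dy": 0, "dz": 0, "rx": 0, "ry": 0, "rz": 0, "grip": 235}
    - {"dx": 0, "dy": 0, "dz": 0, "rx": 0, "ry": 0, "rz": 0, "grip": 235}
    - {"dx": 0, "dy": 0, "dz": 0, "rx": 0, "ry": 0, "rz": 0, "grip": 235}
    - {"dx": 0, "dy": 0, "dz": 0, "rx": 0, "ry": 0, "rz": 0, "grip": 235}
    - {"dx": 0, "dy": 0, "dz": 0, "rx": 0, "ry": 0, "rz": 0, "grip": 235}
    - {"dx": 0, "dy": 0, "dz": 0, "rx": 0, "ry": 0, "rz": 0, "grip": 235}
    - {"dx": 0, "dy": 0, "dz": 0, "rx": 0, "ry": 0, "rz": 0, "grip": 235}

```text
clock: 38.2
position: [0.6749, -0.0318, 0.005]
tool_rot: [0.998, 0.066, -0.0, 0.001]
contact_force: [-1.3, 0.1, 5.9]
opening: 0.174
```

Request:
play_rows:
  moves:
    - {"dx": 0, "dy": 0, "dz": 15, "rx": 0, "ry": 0, "rz": 0, "grip": 235}
    - {"dx": 0, "dy": 0, "dz": 35, "rx": 0, "ry": 0, "rz": 0, "grip": 235}
    - {"dx": 0, "dy": 0, "dz": 40, "rx": 0, "ry": 0, "rz": 0, "grip": 235}
    - {"dx": 0, "dy": 0, "dz": 30, "rx": 0, "ry": 0, "rz": 0, "grip": 235}

```text
clock: 38.6
position: [0.6747, -0.0317, 0.1269]
tool_rot: [0.998, 0.066, 0.0, 0.001]
contact_force: [0.4, -0.0, 0.1]
opening: 0.176
```

Request:
play_rows:
  moves:
    - {"dx": -29, "dy": -31, "dz": 0, "rx": 0, "ry": 0, "rz": -0.053, "grip": 235}
    - {"dx": -29, "dy": -31, "dz": 0, "rx": 0, "ry": 0, "rz": -0.053, "grip": 235}
    - {"dx": -29, "dy": -31, "dz": 0, "rx": 0, "ry": 0, "rz": -0.053, "grip": 235}
    - {"dx": -29, "dy": -31, "dz": 0, "rx": 0, "ry": 0, "rz": -0.053, "grip": 235}
    - {"dx": -29, "dy": -31, "dz": 0, "rx": 0, "ry": 0, "rz": -0.053, "grip": 235}
    - {"dx": -29, "dy": -31, "dz": 0, "rx": 0, "ry": 0, "rz": -0.053, "grip": 235}
    - {"dx": -29, "dy": -31, "dz": 0, "rx": 0, "ry": 0, "rz": -0.053, "grip": 235}
    - {"dx": -27, "dy": -33, "dz": 0, "rx": 0, "ry": 0, "rz": -0.053, "grip": 235}
    - {"dx": 0, "dy": 0, "dz": 0, "rx": 0, "ry": 0, "rz": 0, "grip": 235}
    - {"dx": 0, "dy": 0, "dz": -30, "rx": 0, "ry": 0, "rz": 0, "grip": 235}
    - {"dx": 0, "dy": 0, "dz": 0, "rx": 0, "ry": 0, "rz": 0, "grip": 235}
    - {"dx": 0, "dy": 0, "dz": 0, "rx": 0, "ry": 0, "rz": 0, "grip": 235}

```text
clock: 39.8
position: [0.4438, -0.2807, 0.0937]
tool_rot: [0.989, -0.145, -0.002, 0.0]
contact_force: [-0.2, 0.7, -0.4]
opening: 0.174
```

Request:
play_rows:
  moves:
    - {"dx": 0, "dy": 0, "dz": -40, "rx": 0, "ry": 0, "rz": 0, "grip": 235}
    - {"dx": 0, "dy": 0, "dz": -22, "rx": 0, "ry": 0, "rz": 0, "grip": 235}
    - {"dx": 0, "dy": 0, "dz": 0, "rx": 0, "ry": 0, "rz": 0, "grip": 235}
    - {"dx": 0, "dy": 0, "dz": 0, "rx": 0, "ry": 0, "rz": 0, "grip": 170}
    - {"dx": 0, "dy": 0, "dz": 0, "rx": 0, "ry": 0, "rz": 0, "grip": 170}
    - {"dx": 0, "dy": 0, "dz": 0, "rx": 0, "ry": 0, "rz": 0, "grip": 170}
    - {"dx": 0, "dy": 0, "dz": 0, "rx": 0, "ry": 0, "rz": 0, "grip": 170}
    - {"dx": 0, "dy": 0, "dz": 30, "rx": 0, "ry": 0, "rz": 0, "grip": 170}
    - {"dx": 0, "dy": 0, "dz": 40, "rx": 0, "ry": 0, "rz": 0, "grip": 170}
    - {"dx": 0, "dy": 0, "dz": 40, "rx": 0, "ry": 0, "rz": 0, "grip": 170}

```text
clock: 40.8
position: [0.4437, -0.2814, 0.1432]
tool_rot: [0.989, -0.146, -0.001, 0.0]
contact_force: [0.5, -0.2, 0.0]
opening: 0.333
```

Request:
play_rows:
  moves:
    - {"dx": 37, "dy": 20, "dz": 0, "rx": 0, "ry": 0, "rz": -0.068, "grip": 130}
    - {"dx": 37, "dy": 20, "dz": 0, "rx": 0, "ry": 0, "rz": -0.068, "grip": 130}
    - {"dx": 37, "dy": 20, "dz": 0, "rx": 0, "ry": 0, "rz": -0.068, "grip": 130}
    - {"dx": 37, "dy": 20, "dz": 0, "rx": 0, "ry": 0, "rz": -0.068, "grip": 130}
    - {"dx": 37, "dy": 20, "dz": 0, "rx": 0, "ry": 0, "rz": -0.068, "grip": 130}
    - {"dx": 37, "dy": 18, "dz": 0, "rx": 0, "ry": 0, "rz": -0.065, "grip": 130}
    - {"dx": 0, "dy": 0, "dz": 0, "rx": 0, "ry": 0, "rz": 0, "grip": 130}
    - {"dx": 0, "dy": 0, "dz": -40, "rx": 0, "ry": 0, "rz": 0, "grip": 130}
    - {"dx": 0, "dy": 0, "dz": -45, "rx": 0, "ry": 0, "rz": 0, "grip": 130}
    - {"dx": 0, "dy": 0, "dz": 0, "rx": 0, "ry": 0, "rz": 0, "grip": 130}
    - {"dx": 0, "dy": 0, "dz": 0, "rx": 0, "ry": 0, "rz": 0, "grip": 130}

```text
clock: 41.9
position: [0.6646, -0.1638, 0.0565]
tool_rot: [0.94, -0.342, -0.003, 0.001]
contact_force: [0.9, -0.2, -0.3]
opening: 0.489
```

```bash
python3 - <<'E'
from h import *
ob()
im=snapshot("side");cv2.imwrite("pics/side27.png",im[:,:,::-1]);crop(im,140,90,300,230,4.5,"pics/s27.png")
ob()
E
```

```text
t41.90 p [ 0.6646 -0.1638  0.0565] grasp [ 0.6647 -0.1639  0.0755] z [-0.005  0.001 -1.   ] x [ 0.766 -0.643 -0.004] F [ 0.9 -0.2 -0.3] open43.0 q [-0.28  0.44  1.73 -0.    0.98  1.99]
t41.95 p [ 0.6666 -0.1643  0.0586] grasp [ 0.6666 -0.1643  0.0776] z [-0.001 -0.001 -1.   ] x [ 0.766 -0.643 -0.   ] F [0.7 0.  0. ] open43.0 q [-0.28  0.44  1.72 -0.    0.98  1.99]
```

View pics/s27.png

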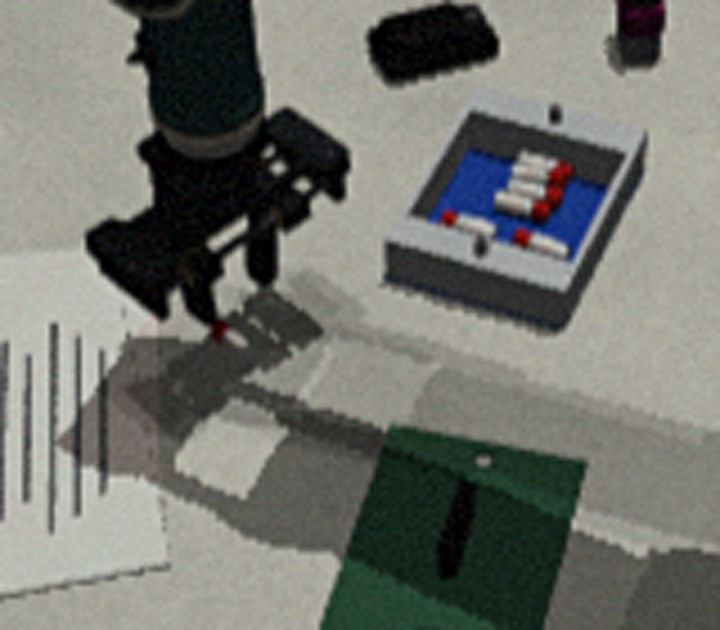

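Request:
play_rows:
  moves:
    - {"dx": 0, "dy": 0, "dz": -25, "rx": 0, "ry": 0, "rz": 0, "grip": 130}
    - {"dx": 0, "dy": 0, "dz": -20, "rx": 0, "ry": 0, "rz": 0, "grip": 130}
    - {"dx": 0, "dy": 0, "dz": -8, "rx": 0, "ry": 0, "rz": 0, "grip": 130}
    - {"dx": 0, "dy": 0, "dz": 0, "rx": 0, "ry": 0, "rz": 0, "grip": 130}
    - {"dx": 0, "dy": 0, "dz": 0, "rx": 0, "ry": 0, "rz": 0, "grip": 235}
    - {"dx": 0, "dy": 0, "dz": 0, "rx": 0, "ry": 0, "rz": 0, "grip": 235}
    - {"dx": 0, "dy": 0, "dz": 0, "rx": 0, "ry": 0, "rz": 0, "grip": 235}
    - {"dx": 0, "dy": 0, "dz": 0, "rx": 0, "ry": 0, "rz": 0, "grip": 235}
    - {"dx": 0, "dy": 0, "dz": 0, "rx": 0, "ry": 0, "rz": 0, "grip": 235}
    - {"dx": 0, "dy": 0, "dz": 0, "rx": 0, "ry": 0, "rz": 0, "grip": 235}
    - {"dx": 0, "dy": 0, "dz": 0, "rx": 0, "ry": 0, "rz": 0, "grip": 235}

```text
clock: 43.05
position: [0.6669, -0.1639, 0.005]
tool_rot: [0.94, -0.342, -0.0, 0.0]
contact_force: [-1.1, 0.5, 6.6]
opening: 0.174
```

Request:
play_rows:
  moves:
    - {"dx": 0, "dy": 0, "dz": 15, "rx": 0, "ry": 0, "rz": 0, "grip": 235}
    - {"dx": 0, "dy": 0, "dz": 35, "rx": 0, "ry": 0, "rz": 0, "grip": 235}
    - {"dx": 0, "dy": 0, "dz": 40, "rx": 0, "ry": 0, "rz": 0, "grip": 235}
    - {"dx": 0, "dy": 0, "dz": 30, "rx": 0, "ry": 0, "rz": 0, "grip": 235}

```text
clock: 43.45
position: [0.6667, -0.1638, 0.1268]
tool_rot: [0.94, -0.342, -0.0, 0.0]
contact_force: [0.3, -0.5, -0.5]
opening: 0.17
```

```bash
python3 - <<'E'
from h import *
im=snapshot("top");cv2.imwrite("pics/top28.png",im[:,:,::-1]);crop(im,300,150,400,220,7,"pics/t28.png")
E
```

```text
(no output)
```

View pics/t28.png

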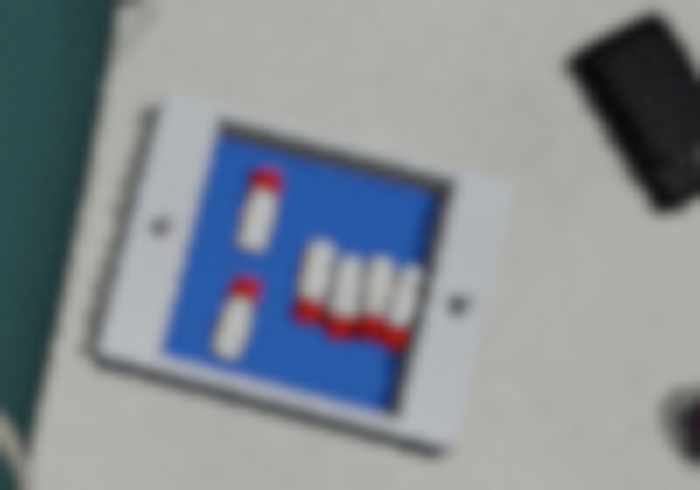

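Request:
play_rows:
  moves:
    - {"dx": -28, "dy": -31, "dz": 0, "rx": 0, "ry": 0, "rz": 0.068, "grip": 235}
    - {"dx": -28, "dy": -31, "dz": 0, "rx": 0, "ry": 0, "rz": 0.068, "grip": 235}
    - {"dx": -28, "dy": -31, "dz": 0, "rx": 0, "ry": 0, "rz": 0.068, "grip": 235}
    - {"dx": -28, "dy": -31, "dz": 0, "rx": 0, "ry": 0, "rz": 0.068, "grip": 235}
    - {"dx": -28, "dy": -31, "dz": 0, "rx": 0, "ry": 0, "rz": 0.068, "grip": 235}
    - {"dx": -28, "dy": -31, "dz": 0, "rx": 0, "ry": 0, "rz": 0.065, "grip": 235}
    - {"dx": 0, "dy": 0, "dz": 0, "rx": 0, "ry": 0, "rz": 0, "grip": 235}
    - {"dx": 0, "dy": 0, "dz": -30, "rx": 0, "ry": 0, "rz": 0, "grip": 235}
    - {"dx": 0, "dy": 0, "dz": 0, "rx": 0, "ry": 0, "rz": 0, "grip": 235}
    - {"dx": 0, "dy": 0, "dz": 0, "rx": 0, "ry": 0, "rz": 0, "grip": 235}

```text
clock: 44.5
position: [0.4978, -0.3486, 0.0933]
tool_rot: [0.989, -0.146, -0.002, -0.0]
contact_force: [0.4, -0.4, 0.1]
opening: 0.172
```

Request:
play_rows:
  moves:
    - {"dx": 0, "dy": 0, "dz": -40, "rx": 0, "ry": 0, "rz": 0, "grip": 235}
    - {"dx": 0, "dy": 0, "dz": -22, "rx": 0, "ry": 0, "rz": 0, "grip": 235}
    - {"dx": 0, "dy": 0, "dz": 0, "rx": 0, "ry": 0, "rz": 0, "grip": 235}
    - {"dx": 0, "dy": 0, "dz": 0, "rx": 0, "ry": 0, "rz": 0, "grip": 175}
    - {"dx": 0, "dy": 0, "dz": 0, "rx": 0, "ry": 0, "rz": 0, "grip": 175}
    - {"dx": 0, "dy": 0, "dz": 0, "rx": 0, "ry": 0, "rz": 0, "grip": 175}
    - {"dx": 0, "dy": 0, "dz": 0, "rx": 0, "ry": 0, "rz": 0, "grip": 175}
    - {"dx": 0, "dy": 0, "dz": 30, "rx": 0, "ry": 0, "rz": 0, "grip": 175}
    - {"dx": 0, "dy": 0, "dz": 40, "rx": 0, "ry": 0, "rz": 0, "grip": 175}
    - {"dx": 0, "dy": 0, "dz": 40, "rx": 0, "ry": 0, "rz": 0, "grip": 175}
    - {"dx": 0, "dy": 0, "dz": 40, "rx": 0, "ry": 0, "rz": 0, "grip": 120}

```text
clock: 45.6
position: [0.4981, -0.3497, 0.1842]
tool_rot: [0.989, -0.146, -0.001, 0.001]
contact_force: [0.0, -0.4, 0.1]
opening: 0.383
```

Request:
play_rows:
  moves:
    - {"dx": 45, "dy": 20, "dz": 0, "rx": 0, "ry": 0, "rz": 0, "grip": 120}
    - {"dx": 45, "dy": 20, "dz": 0, "rx": 0, "ry": 0, "rz": 0, "grip": 120}
    - {"dx": 45, "dy": 20, "dz": 0, "rx": 0, "ry": 0, "rz": 0, "grip": 120}
    - {"dx": 0, "dy": 0, "dz": 0, "rx": 0, "ry": 0, "rz": 0, "grip": 120}

```text
clock: 46.0
position: [0.6381, -0.2869, 0.1828]
tool_rot: [0.99, -0.144, 0.001, 0.0]
contact_force: [-0.3, -0.8, 0.6]
opening: 0.529
```

```bash
python3 - <<'E'
from h import *
ob()
im=snapshot("side");cv2.imwrite("pics/side29.png",im[:,:,::-1]);crop(im,130,80,310,310,2.6,"pics/s29.png")
im=snapshot("top");cv2.imwrite("pics/top29.png",im[:,:,::-1]);crop(im,140,110,440,290,2.6,"pics/t29.png")
E
```

```text
t46.00 p [ 0.6381 -0.2869  0.1828] grasp [ 0.638  -0.2869  0.2018] z [ 0.002 -0.001 -1.   ] x [ 0.959 -0.285  0.002] F [-0.3 -0.8  0.6] open46.6 q [-0.46  0.34  1.61  0.    1.19  1.4 ]
```

View pics/s29.png

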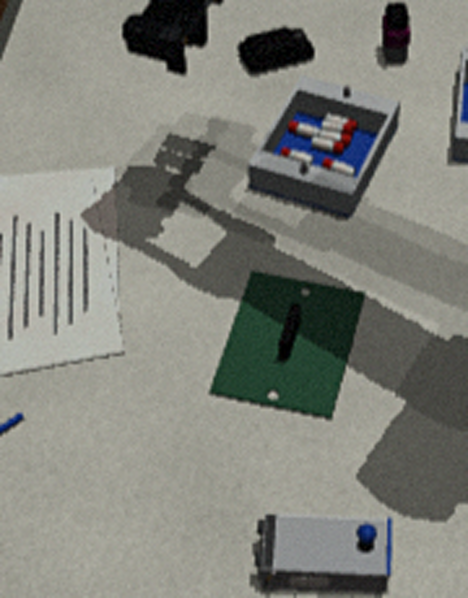

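View pics/t29.png

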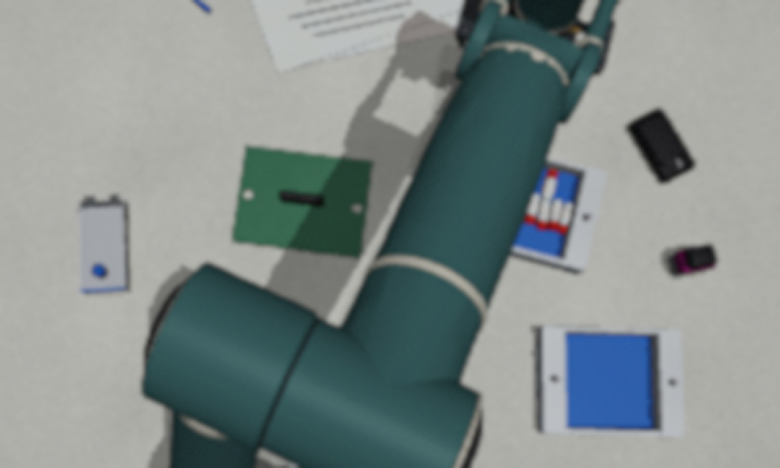

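```bash
python3 - <<'E'
from h import *
s=cv2.imread("pics/side29.png")[:,:,::-1];crop(s,205,180,275,245,9,"pics/cs.png")
t=cv2.imread("pics/top29.png")[:,:,::-1];crop(t,225,160,290,215,9,"pics/ct.png")
E
```

```text
(no output)
```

View pics/cs.png

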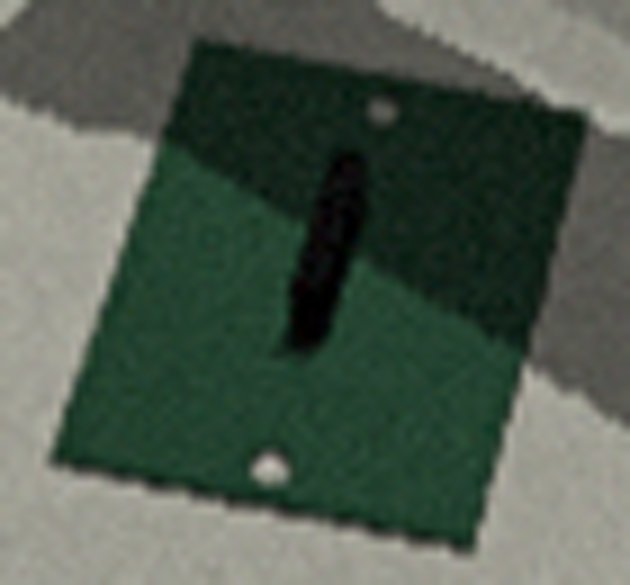

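View pics/ct.png

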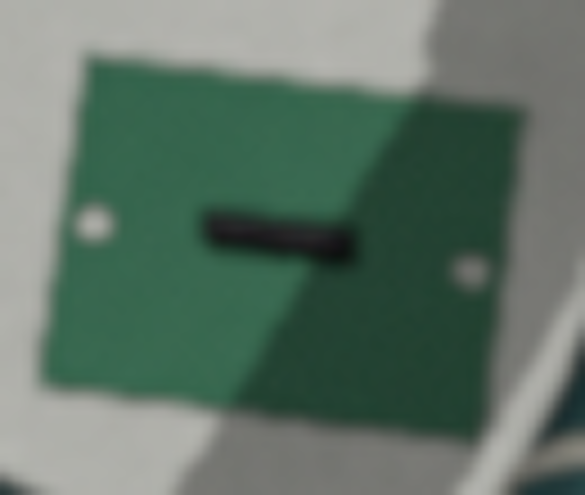

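```bash
python3 - <<'E'
from h import *
T=lambda p,z:pl("top",225+(p[0]+.5)/9-.5,160+(p[1]+.5)/9-.5,z)[:2]
S=lambda p,z:pl("side",205+(p[0]+.5)/9-.5,180+(p[1]+.5)/9-.5,z)[:2]
for F,C,P in((T,[(86,56),(526,106),(485,437),(42,384)],[(94,223),(470,271)]),(S,[(55,461),(195,42),(588,116),(474,550)],[(270,468),(381,110)])):
    c=[F(p,.005) for p in C];p=[F(q,.004) for q in P];d=p[0]-p[1]
    print(np.round(c,3).tolist(),np.mean(c,0),"holes",p,"mid",(p[0]+p[1])/2,np.linalg.norm(d),np.degrees(np.arctan2(d[1],d[0]))-90)
    for i,j in((0,1),(3,2)):
        e=c[i]-c[j];print(np.degrees(np.arctan2(e[1],e[0])))
E
```

```text
[[0.57, 0.09], [0.543, -0.096], [0.402, -0.075], [0.429, 0.11]] [0.48613155 0.00708326] holes [array([0.4976267 , 0.08721833]), array([ 0.47290554, -0.07061963])] mid [0.48526612 0.00829935] 0.15976219268765834 -8.901557156394418
81.79792013201802
81.66570715251382
[[0.57, 0.09], [0.543, -0.097], [0.399, -0.075], [0.428, 0.113]] [0.48507029 0.00765434] holes [array([0.4980046 , 0.08554948]), array([ 0.47358277, -0.07202112])] mid [0.48579369 0.00676418] 0.15945194111250102 -8.810160924013857
81.8791901569944
81.48044320234938
```

Request:
play_rows:
  grip_force: 50
  moves:
    - {"dx": -12.7, "dy": 24.5, "dz": 0, "rx": 0, "ry": 0, "rz": 0.142, "grip": 120}
    - {"dx": -12.7, "dy": 24.5, "dz": 0, "rx": 0, "ry": 0, "rz": 0.142, "grip": 120}
    - {"dx": -12.7, "dy": 24.5, "dz": 0, "rx": 0, "ry": 0, "rz": 0.142, "grip": 120}
    - {"dx": -12.7, "dy": 24.5, "dz": 0, "rx": 0, "ry": 0, "rz": 0.142, "grip": 120}
    - {"dx": -12.7, "dy": 24.5, "dz": 0, "rx": 0, "ry": 0, "rz": 0.142, "grip": 120}
    - {"dx": -12.7, "dy": 24.5, "dz": 0, "rx": 0, "ry": 0, "rz": 0.142, "grip": 120}
    - {"dx": -12.7, "dy": 24.5, "dz": 0, "rx": 0, "ry": 0, "rz": 0.142, "grip": 120}
    - {"dx": -12.7, "dy": 24.5, "dz": 0, "rx": 0, "ry": 0, "rz": 0.142, "grip": 120}
    - {"dx": -12.7, "dy": 24.5, "dz": 0, "rx": 0, "ry": 0, "rz": 0.142, "grip": 120}
    - {"dx": -12.7, "dy": 24.5, "dz": 0, "rx": 0, "ry": 0, "rz": 0.142, "grip": 120}
    - {"dx": -12.7, "dy": 24.5, "dz": 0, "rx": 0, "ry": 0, "rz": 0.142, "grip": 120}
    - {"dx": -12.7, "dy": 24.5, "dz": 0, "rx": 0, "ry": 0, "rz": 0.142, "grip": 120}

```text
clock: 47.3
position: [0.479, 0.0039, 0.1822]
tool_rot: [0.76, 0.65, -0.0, 0.001]
contact_force: [0.6, 0.5, -0.3]
opening: 0.531
```

Request:
play_rows:
  moves:
    - {"dx": 0, "dy": 0, "dz": -40, "rx": 0, "ry": 0, "rz": 0, "grip": 120}
    - {"dx": 0, "dy": 0, "dz": -45, "rx": 0, "ry": 0, "rz": 0, "grip": 120}
    - {"dx": 0, "dy": 0, "dz": -30, "rx": 0, "ry": 0, "rz": 0, "grip": 120}
    - {"dx": 0, "dy": 0, "dz": 0, "rx": 0, "ry": 0, "rz": 0, "grip": 120}
    - {"dx": 0, "dy": 0, "dz": 0, "rx": 0, "ry": 0, "rz": 0, "grip": 120}

```text
clock: 47.8
position: [0.48, 0.0035, 0.0673]
tool_rot: [0.762, 0.648, -0.001, 0.001]
contact_force: [0.8, 0.3, 0.7]
opening: 0.53
```

```bash
python3 - <<'E'
from h import *
ob()
im=snapshot("side");cv2.imwrite("pics/side30.png",im[:,:,::-1]);crop(im,190,120,300,260,4,"pics/s30.png")
ob()
E
```

```text
t47.80 p [0.48   0.0035 0.0673] grasp [0.48   0.0035 0.0863] z [ 0.    -0.002 -1.   ] x [ 0.16   0.987 -0.002] F [0.8 0.3 0.7] open46.7 q [-0.04  0.07  2.17 -0.    0.9   0.12]
t47.85 p [0.4815 0.0036 0.0685] grasp [0.4814 0.0036 0.0875] z [ 0.003 -0.002 -1.   ] x [ 0.16   0.987 -0.002] F [ 0.8 -0.9  0.5] open47.0 q [-0.04  0.07  2.17 -0.    0.9   0.12]
```

View pics/s30.png

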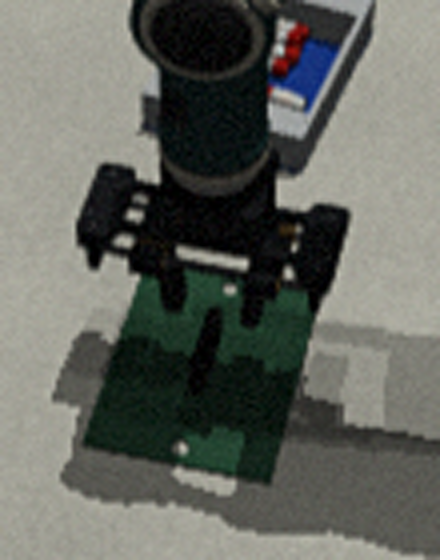

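Request:
play_rows:
  moves:
    - {"dx": 4, "dy": 4, "dz": -16, "rx": 0, "ry": 0, "rz": 0.008, "grip": 120}
    - {"dx": 0, "dy": 0, "dz": -25, "rx": 0, "ry": 0, "rz": 0, "grip": 120}
    - {"dx": 0, "dy": 0, "dz": -14, "rx": 0, "ry": 0, "rz": 0, "grip": 120}
    - {"dx": 0, "dy": 0, "dz": 0, "rx": 0, "ry": 0, "rz": 0, "grip": 120}
    - {"dx": 0, "dy": 0, "dz": 0, "rx": 0, "ry": 0, "rz": 0, "grip": 120}

```text
clock: 48.35
position: [0.4864, 0.008, 0.0139]
tool_rot: [0.759, 0.651, 0.001, 0.002]
contact_force: [0.3, 0.1, 0.5]
opening: 0.53
```

Request:
play_rows:
  grip_force: 25
  moves:
    - {"dx": 0, "dy": 0, "dz": 0, "rx": 0, "ry": 0, "rz": 0, "grip": 245}
    - {"dx": 0, "dy": 0, "dz": 0, "rx": 0, "ry": 0, "rz": 0, "grip": 245}
    - {"dx": 0, "dy": 0, "dz": 0, "rx": 0, "ry": 0, "rz": 0, "grip": 245}
    - {"dx": 0, "dy": 0, "dz": 0, "rx": 0, "ry": 0, "rz": 0, "grip": 245}
    - {"dx": 0, "dy": 0, "dz": 0, "rx": 0, "ry": 0, "rz": 0, "grip": 245}
    - {"dx": 0, "dy": 0, "dz": 0, "rx": 0, "ry": 0, "rz": 0, "grip": 245}
    - {"dx": 0, "dy": 0, "dz": 0, "rx": 0, "ry": 0, "rz": 0, "grip": 245}
    - {"dx": 0, "dy": 0, "dz": 0, "rx": 0, "ry": 0, "rz": 0, "grip": 245}

```text
clock: 49.15
position: [0.4851, 0.0083, 0.0123]
tool_rot: [0.759, 0.652, 0.0, 0.001]
contact_force: [-0.3, 0.8, 4.0]
opening: 0.133
```

```bash
python3 - <<'E'
from h import *
ob()
im=snapshot("side");cv2.imwrite("pics/side31.png",im[:,:,::-1]);crop(im,190,120,300,260,4,"pics/s31.png")
E
```

```text
t49.15 p [0.4851 0.0083 0.0123] grasp [0.485  0.0083 0.0313] z [ 0.002 -0.002 -1.   ] x [ 0.151  0.989 -0.002] F [-0.3  0.8  4. ] open11.7 q [-0.03  0.17  2.19 -0.    0.78  0.12]
```

View pics/s31.png

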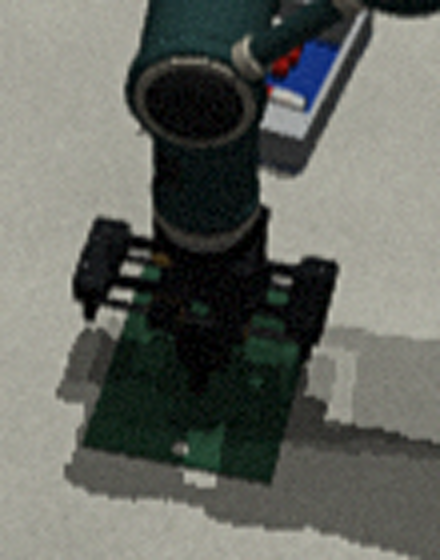

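Request:
play_rows:
  grip_force: 55
  moves:
    - {"dx": 0, "dy": 0, "dz": 0, "rx": 0, "ry": 0, "rz": 0, "grip": 245}
    - {"dx": 0, "dy": 0, "dz": 0, "rx": 0, "ry": 0, "rz": 0, "grip": 245}
    - {"dx": 0, "dy": 0, "dz": 10, "rx": 0, "ry": 0, "rz": 0, "grip": 245}
    - {"dx": 0, "dy": 0, "dz": 25, "rx": 0, "ry": 0, "rz": 0, "grip": 245}
    - {"dx": 0, "dy": 0, "dz": 40, "rx": 0, "ry": 0, "rz": 0, "grip": 245}
    - {"dx": 0, "dy": 0, "dz": 40, "rx": 0, "ry": 0, "rz": 0, "grip": 245}
    - {"dx": 0, "dy": 0, "dz": 30, "rx": 0, "ry": 0, "rz": 0, "grip": 245}
    - {"dx": 0, "dy": 0, "dz": 0, "rx": 0, "ry": 0, "rz": 0, "grip": 245}
    - {"dx": 0, "dy": 0, "dz": 0, "rx": 0, "ry": 0, "rz": 0, "grip": 245}

```text
clock: 50.1
position: [0.4841, 0.0083, 0.1562]
tool_rot: [0.759, 0.652, -0.0, 0.001]
contact_force: [-0.3, -1.1, -4.0]
opening: 0.13
```

```bash
python3 - <<'E'
from h import *
ob()
im=snapshot("side");cv2.imwrite("pics/side32.png",im[:,:,::-1]);crop(im,190,120,300,260,4,"pics/s32.png")
E
```

```text
t50.10 p [0.4841 0.0083 0.1562] grasp [0.4841 0.0084 0.1752] z [ 0.001 -0.002 -1.   ] x [ 0.151  0.989 -0.002] F [-0.3 -1.1 -4. ] open11.4 q [-0.03 -0.03  2.09 -0.    1.08  0.12]
```

View pics/s32.png

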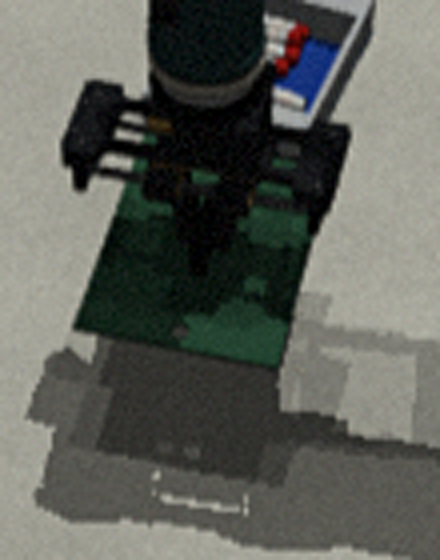

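Request:
play_rows:
  moves:
    - {"dx": -2, "dy": -25, "dz": 0, "rx": 0, "ry": 0, "rz": -0.0175, "grip": 245}
    - {"dx": -2, "dy": -45, "dz": 0, "rx": 0, "ry": 0, "rz": -0.0175, "grip": 245}
    - {"dx": -2, "dy": -45, "dz": 0, "rx": 0, "ry": 0, "rz": -0.0175, "grip": 245}
    - {"dx": -2, "dy": -45, "dz": 0, "rx": 0, "ry": 0, "rz": -0.0175, "grip": 245}
    - {"dx": -2, "dy": -45, "dz": 0, "rx": 0, "ry": 0, "rz": -0.0175, "grip": 245}
    - {"dx": -2, "dy": -45, "dz": 0, "rx": 0, "ry": 0, "rz": -0.0175, "grip": 245}
    - {"dx": -2, "dy": -42, "dz": 0, "rx": 0, "ry": 0, "rz": -0.0175, "grip": 245}
    - {"dx": -4, "dy": -30, "dz": 0, "rx": 0, "ry": 0, "rz": -0.0175, "grip": 245}
    - {"dx": 0, "dy": 0, "dz": 0, "rx": 0, "ry": 0, "rz": 0, "grip": 245}
    - {"dx": 0, "dy": 0, "dz": -30, "rx": 0, "ry": 0, "rz": 0, "grip": 245}
    - {"dx": 0, "dy": 0, "dz": -30, "rx": 0, "ry": 0, "rz": 0, "grip": 245}
    - {"dx": 0, "dy": 0, "dz": 0, "rx": 0, "ry": 0, "rz": 0, "grip": 245}

```text
clock: 51.35
position: [0.4615, -0.3093, 0.0895]
tool_rot: [0.802, 0.597, -0.002, -0.006]
contact_force: [-0.7, 0.5, -4.9]
opening: 0.133
```

Request:
play_rows:
  moves:
    - {"dx": 0, "dy": 0, "dz": 0, "rx": 0, "ry": 0, "rz": 0, "grip": 245}
    - {"dx": 0, "dy": 0, "dz": 0, "rx": 0, "ry": 0, "rz": 0, "grip": 245}
    - {"dx": 0, "dy": 0, "dz": 0, "rx": 0, "ry": 0, "rz": 0, "grip": 245}

```text
clock: 51.65
position: [0.468, -0.3142, 0.0987]
tool_rot: [0.802, 0.597, 0.0, 0.002]
contact_force: [0.5, -0.7, -3.4]
opening: 0.131
```

```bash
python3 - <<'E'
from h import *
ob()
im=snapshot("side");cv2.imwrite("pics/side33.png",im[:,:,::-1]);crop(im,200,80,310,180,6,"pics/s33.png")
im=snapshot("top");cv2.imwrite("pics/top33.png",im[:,:,::-1]);crop(im,290,140,400,240,6,"pics/t33.png")
ob()
E
```

```text
t51.65 p [ 0.468  -0.3142  0.0987] grasp [ 0.4679 -0.3141  0.1177] z [ 0.003 -0.004 -1.   ] x [ 0.287  0.958 -0.003] F [ 0.5 -0.7 -3.4] open11.5 q [-0.63  0.18  1.98 -0.    0.98 -0.34]
t51.75 p [ 0.4678 -0.3142  0.0986] grasp [ 0.4677 -0.3141  0.1176] z [ 0.003 -0.004 -1.   ] x [ 0.287  0.958 -0.003] F [ 0.3  0.6 -3.5] open11.3 q [-0.64  0.18  1.98 -0.    0.98 -0.34]
```

View pics/s33.png

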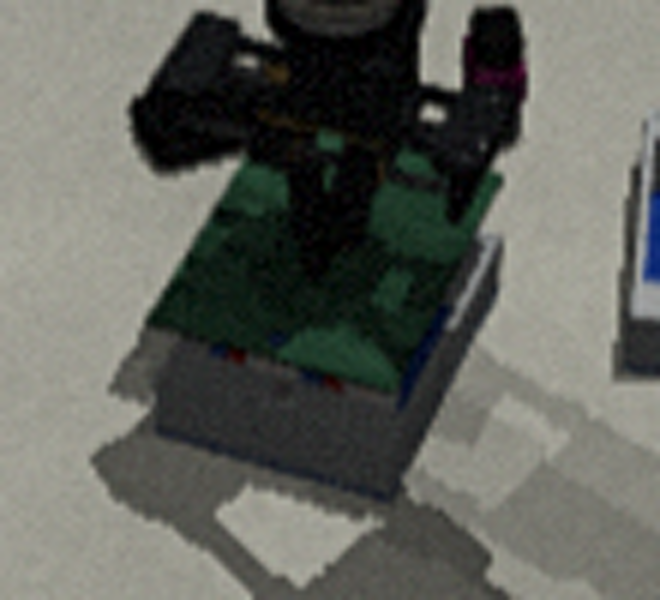

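View pics/t33.png

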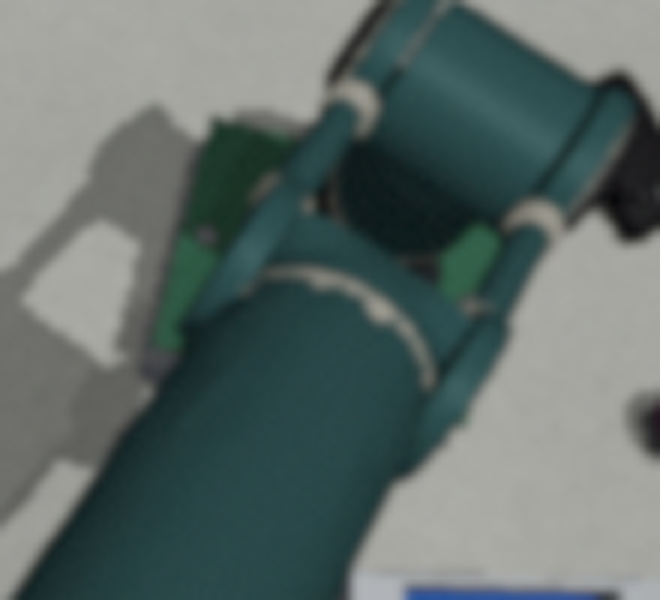

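```bash
python3 - <<'E'
from h import *
im=cv2.imread("pics/top33.png")[:,:,::-1];crop(im,312,165,337,195,20,"pics/t34.png")
h=pl("top",323.75,178.7,.090);print(h)
tc=np.array([.4678,-.3142]);x=np.array([.287,.958]);print("pred",tc+.0792*x, "pin (z .06)",np.array([.4661,-.3141])+.08*np.array([.2874,.9578]))
print("pin px",proj("top",[.4661+.023,-.3141+.0766,.058]))
E
```

```text
[ 0.49155826 -0.23721924  0.09      ]
pred [ 0.4905304 -0.2383264] pin (z .06) [ 0.489092 -0.237476]
pin px [322.68268969 181.28604394]
```

View pics/t34.png

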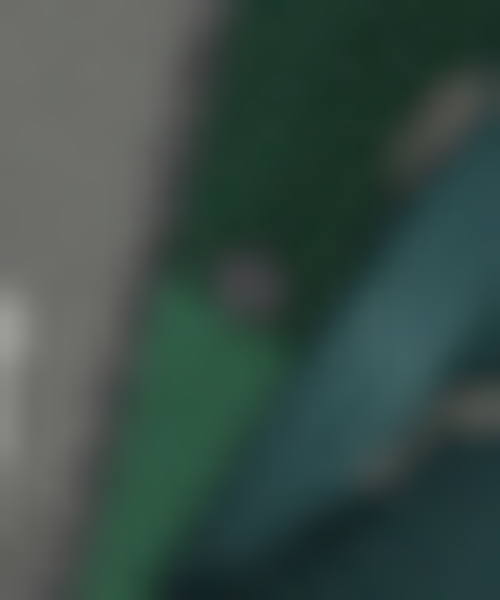

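Request:
play_rows:
  moves:
    - {"dx": -1.5, "dy": 0.9, "dz": -8, "rx": 0.004, "ry": 0.003, "rz": 0, "grip": 245}
    - {"dx": 0, "dy": 0, "dz": -8, "rx": 0, "ry": 0, "rz": 0, "grip": 245}
    - {"dx": 0, "dy": 0, "dz": 0, "rx": 0, "ry": 0, "rz": 0, "grip": 245}
    - {"dx": 0, "dy": 0, "dz": 0, "rx": 0, "ry": 0, "rz": 0, "grip": 245}
    - {"dx": 0, "dy": 0, "dz": 0, "rx": 0, "ry": 0, "rz": 0, "grip": 245}

```text
clock: 52.25
position: [0.4653, -0.3129, 0.0809]
tool_rot: [0.802, 0.597, -0.0, -0.001]
contact_force: [-0.4, 0.3, -4.2]
opening: 0.132
```

Request:
play_rows:
  moves:
    - {"dx": 1, "dy": -0.4, "dz": -4, "rx": 0, "ry": 0, "rz": 0, "grip": 245}
    - {"dx": 0, "dy": 0, "dz": -4, "rx": 0, "ry": 0, "rz": 0, "grip": 245}
    - {"dx": 0, "dy": 0, "dz": -3, "rx": 0, "ry": 0, "rz": 0, "grip": 245}
    - {"dx": 0, "dy": 0, "dz": 0, "rx": 0, "ry": 0, "rz": 0, "grip": 245}
    - {"dx": 0, "dy": 0, "dz": 0, "rx": 0, "ry": 0, "rz": 0, "grip": 245}
    - {"dx": 0, "dy": 0, "dz": 0, "rx": 0, "ry": 0, "rz": 0, "grip": 245}

```text
clock: 52.85
position: [0.4663, -0.3133, 0.0701]
tool_rot: [0.802, 0.597, -0.0, -0.001]
contact_force: [-0.7, -0.1, -4.4]
opening: 0.129
```

```bash
python3 - <<'E'
from h import *
ob();print(observe()["wrist_torque"])
E
```

```text
t52.85 p [ 0.4663 -0.3133  0.0701] grasp [ 0.4664 -0.3133  0.0891] z [-0.002  0.002 -1.   ] x [0.287 0.958 0.001] F [-0.7 -0.1 -4.4] open11.4 q [-0.64  0.22  2.    0.    0.93 -0.34]
[-0.01784865 -0.0683877  -0.03609303]
```

Request:
play_rows:
  moves:
    - {"dx": 0, "dy": 0, "dz": -3, "rx": 0, "ry": 0, "rz": 0, "grip": 245}
    - {"dx": 0, "dy": 0, "dz": 0, "rx": 0, "ry": 0, "rz": 0, "grip": 245}
    - {"dx": 0, "dy": 0, "dz": 0, "rx": 0, "ry": 0, "rz": 0, "grip": 245}

```text
clock: 53.15
position: [0.4662, -0.3132, 0.0669]
tool_rot: [0.802, 0.597, -0.0, -0.001]
contact_force: [0.5, -0.7, -4.3]
opening: 0.133
```

Request:
play_rows:
  moves:
    - {"dx": 0, "dy": 0, "dz": -3, "rx": 0, "ry": 0, "rz": 0, "grip": 245}
    - {"dx": 0, "dy": 0, "dz": 0, "rx": 0, "ry": 0, "rz": 0, "grip": 245}
    - {"dx": 0, "dy": 0, "dz": 0, "rx": 0, "ry": 0, "rz": 0, "grip": 245}

```text
clock: 53.45
position: [0.4661, -0.3134, 0.0638]
tool_rot: [0.802, 0.597, -0.0, -0.001]
contact_force: [-1.2, -1.1, -4.5]
opening: 0.134
```

```bash
python3 - <<'E'
from h import *
ob();print(observe()["wrist_torque"])
E
```

```text
t53.45 p [ 0.4661 -0.3134  0.0638] grasp [ 0.4662 -0.3134  0.0828] z [-0.002  0.002 -1.   ] x [0.287 0.958 0.001] F [-1.2 -1.1 -4.5] open11.8 q [-0.64  0.23  2.    0.    0.92 -0.34]
[-0.31908985 -0.00952346 -0.01796798]
```

Request:
play_rows:
  moves:
    - {"dx": 0, "dy": 0, "dz": -3, "rx": 0, "ry": 0, "rz": 0, "grip": 245}
    - {"dx": 0, "dy": 0, "dz": 0, "rx": 0, "ry": 0, "rz": 0, "grip": 245}
    - {"dx": 0, "dy": 0, "dz": -3, "rx": 0, "ry": 0, "rz": 0, "grip": 245}
    - {"dx": 0, "dy": 0, "dz": 0, "rx": 0, "ry": 0, "rz": 0, "grip": 245}
    - {"dx": 0, "dy": 0, "dz": 0, "rx": 0, "ry": 0, "rz": 0, "grip": 245}

```text
clock: 53.95
position: [0.4662, -0.3134, 0.0578]
tool_rot: [0.802, 0.597, -0.0, -0.001]
contact_force: [-0.6, -3.5, -5.2]
opening: 0.134
```

```bash
python3 - <<'E'
from h import *
ob();print(observe()["wrist_torque"])
E
```

```text
t53.95 p [ 0.4662 -0.3134  0.0578] grasp [ 0.4662 -0.3134  0.0768] z [-0.002  0.002 -1.   ] x [0.287 0.958 0.001] F [-0.6 -3.5 -5.2] open11.8 q [-0.64  0.23  2.01  0.    0.91 -0.35]
[-0.58864131  0.09735935 -0.04382822]
```

Request:
play_rows:
  moves:
    - {"dx": 0, "dy": -0.6, "dz": -1, "rx": 0, "ry": 0, "rz": 0, "grip": 245}
    - {"dx": 0, "dy": 0, "dz": -1, "rx": 0, "ry": 0, "rz": 0, "grip": 245}
    - {"dx": 0, "dy": 0, "dz": 0, "rx": 0, "ry": 0, "rz": 0, "grip": 245}
    - {"dx": 0, "dy": 0, "dz": 0, "rx": 0, "ry": 0, "rz": 0, "grip": 245}

```text
clock: 54.35
position: [0.4663, -0.3135, 0.0563]
tool_rot: [0.802, 0.597, -0.0, -0.002]
contact_force: [-2.8, 0.9, 1.6]
opening: 0.128
```

```bash
python3 - <<'E'
from h import *
ob();print(observe()["wrist_torque"])
im=snapshot("side");cv2.imwrite("pics/side35.png",im[:,:,::-1]);crop(im,200,80,310,180,6,"pics/s35.png")
E
```

```text
t54.35 p [ 0.4663 -0.3135  0.0563] grasp [ 0.4663 -0.3136  0.0753] z [-0.002  0.002 -1.   ] x [0.287 0.958 0.002] F [-2.8  0.9  1.6] open11.2 q [-0.64  0.24  2.01  0.    0.9  -0.35]
[ 0.0032215   0.21276334 -0.06033113]
```

View pics/s35.png

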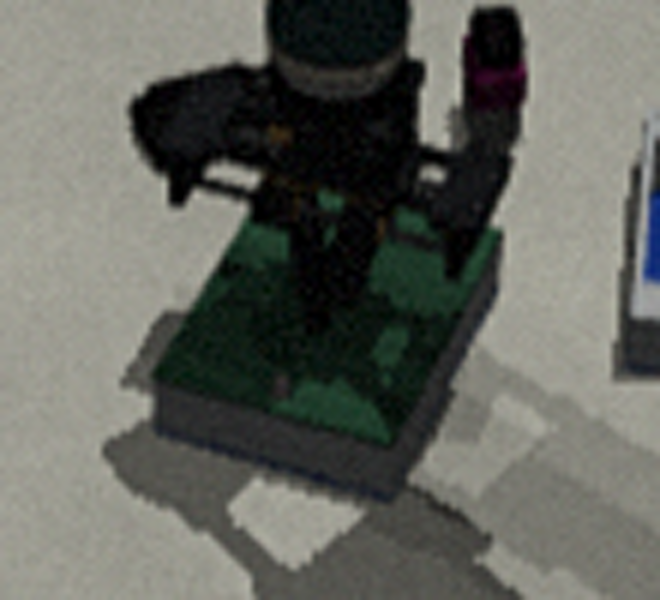

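Request:
play_rows:
  grip_force: 10
  moves:
    - {"dx": 0, "dy": 0, "dz": 0, "rx": 0, "ry": 0, "rz": 0, "grip": 245}
    - {"dx": 0, "dy": 0, "dz": 0, "rx": 0, "ry": 0, "rz": 0, "grip": 200}
    - {"dx": 0, "dy": 0, "dz": 0, "rx": 0, "ry": 0, "rz": 0, "grip": 140}
    - {"dx": 0, "dy": 0, "dz": 0, "rx": 0, "ry": 0, "rz": 0, "grip": 120}
    - {"dx": 0, "dy": 0, "dz": 0, "rx": 0, "ry": 0, "rz": 0, "grip": 120}
    - {"dx": 0, "dy": 0, "dz": 10, "rx": 0, "ry": 0, "rz": 0, "grip": 120}
    - {"dx": 0, "dy": 0, "dz": 30, "rx": 0, "ry": 0, "rz": 0, "grip": 120}
    - {"dx": 0, "dy": 0, "dz": 45, "rx": 0, "ry": 0, "rz": 0, "grip": 120}
    - {"dx": 0, "dy": 0, "dz": 45, "rx": 0, "ry": 0, "rz": 0, "grip": 120}
    - {"dx": 0, "dy": 0, "dz": 20, "rx": 0, "ry": 0, "rz": 0, "grip": 120}

```text
clock: 55.4
position: [0.4684, -0.3153, 0.2121]
tool_rot: [0.802, 0.597, 0.001, 0.002]
contact_force: [0.3, -0.8, -0.8]
opening: 0.531
```

Request:
play_rows:
  moves:
    - {"dx": 20, "dy": 45, "dz": 0, "rx": 0, "ry": 0, "rz": 0, "grip": 120}
    - {"dx": 20, "dy": 45, "dz": 0, "rx": 0, "ry": 0, "rz": 0, "grip": 120}
    - {"dx": 10, "dy": 45, "dz": 0, "rx": 0, "ry": 0, "rz": 0, "grip": 120}
    - {"dx": 0, "dy": 45, "dz": 0, "rx": 0, "ry": 0, "rz": 0, "grip": 120}
    - {"dx": 0, "dy": 45, "dz": 0, "rx": 0, "ry": 0, "rz": 0, "grip": 120}
    - {"dx": 0, "dy": 45, "dz": 0, "rx": 0, "ry": 0, "rz": 0, "grip": 120}
    - {"dx": 0, "dy": 0, "dz": 0, "rx": 0, "ry": 0, "rz": 0, "grip": 120}

```text
clock: 56.1
position: [0.5161, -0.0392, 0.2068]
tool_rot: [0.801, 0.599, 0.001, -0.002]
contact_force: [0.0, -1.2, -0.1]
opening: 0.533
```

```bash
python3 - <<'E'
from h import *
ob()
im=snapshot("side");cv2.imwrite("pics/side36.png",im[:,:,::-1]);crop(im,210,90,290,165,8,"pics/s36.png")
im=snapshot("top");cv2.imwrite("pics/top36.png",im[:,:,::-1]);crop(im,300,150,390,225,8,"pics/t36.png")
E
```

```text
t56.10 p [ 0.5161 -0.0392  0.2068] grasp [ 0.5161 -0.0393  0.2258] z [-0.001  0.004 -1.   ] x [0.282 0.959 0.003] F [ 0.  -1.2 -0.1] open46.9 q [-0.13 -0.01  1.97  0.    1.18  0.16]
```

View pics/side36.png

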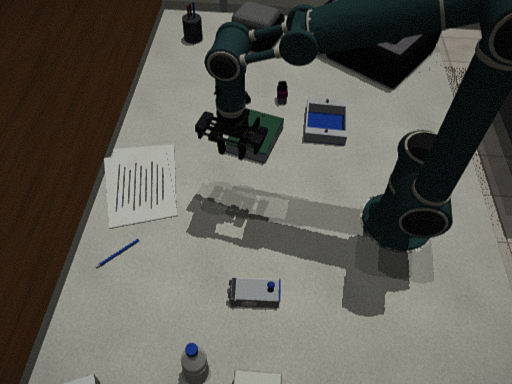

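View pics/s36.png

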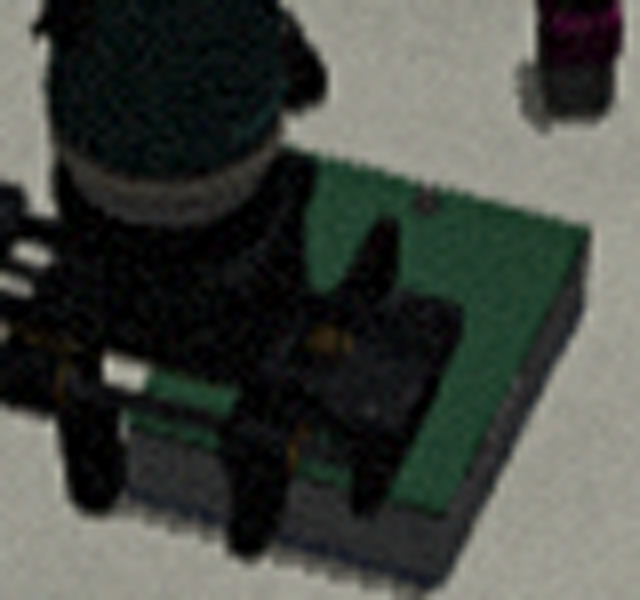

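View pics/top36.png

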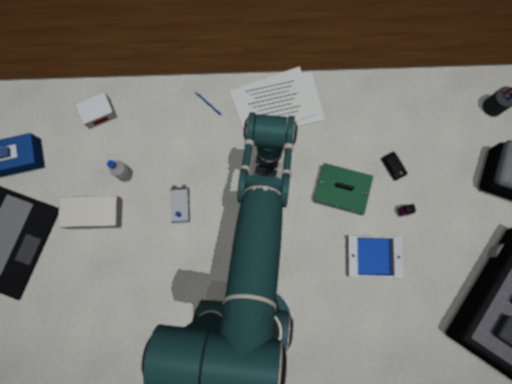

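View pics/t36.png

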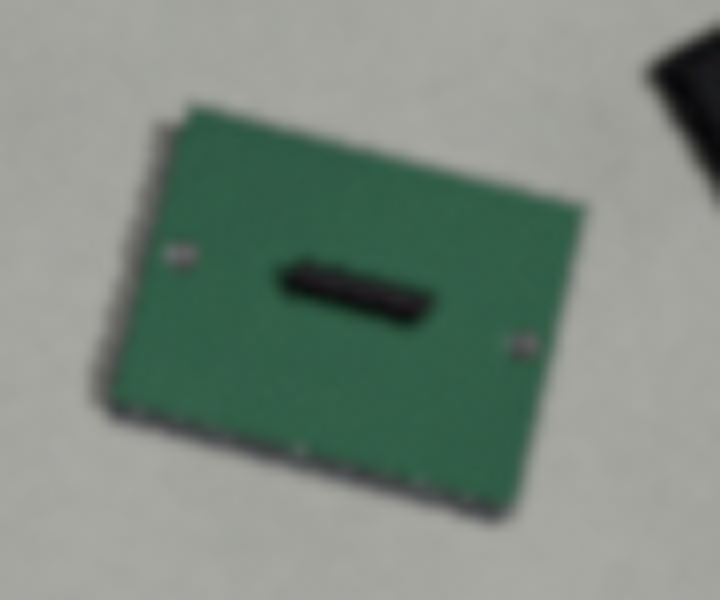

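Request:
play_rows:
  moves:
    - {"dx": 20, "dy": 40, "dz": 10, "rx": 0, "ry": 0, "rz": 0, "grip": 120}
    - {"dx": 20, "dy": 40, "dz": 10, "rx": 0, "ry": 0, "rz": 0, "grip": 120}
    - {"dx": 0, "dy": 0, "dz": 0, "rx": 0, "ry": 0, "rz": 0, "grip": 120}
    - {"dx": 0, "dy": 0, "dz": 0, "rx": 0, "ry": 0, "rz": 0, "grip": 120}

```text
clock: 56.6
position: [0.5568, 0.0352, 0.2264]
tool_rot: [0.802, 0.597, -0.0, -0.001]
contact_force: [0.2, -0.1, 0.4]
opening: 0.529
```

```bash
python3 - <<'E'
from h import *
ob()
im=snapshot("side");cv2.imwrite("pics/side37.png",im[:,:,::-1])
a=cv2.resize(im[90:170,210:300,::-1],None,fx=4.4,fy=4.4,interpolation=cv2.INTER_CUBIC);b=cv2.resize(im[255:335,210:300,::-1],None,fx=4.4,fy=4.4,interpolation=cv2.INTER_CUBIC)
cv2.imwrite("pics/s37.png",np.hstack([a,b]))
E
```

```text
t56.60 p [0.5568 0.0352 0.2264] grasp [0.5569 0.0352 0.2454] z [-0.002  0.001 -1.   ] x [0.287 0.958 0.001] F [ 0.2 -0.1  0.4] open46.5 q [0.02 0.05 1.87 0.   1.22 0.31]
```

View pics/s37.png

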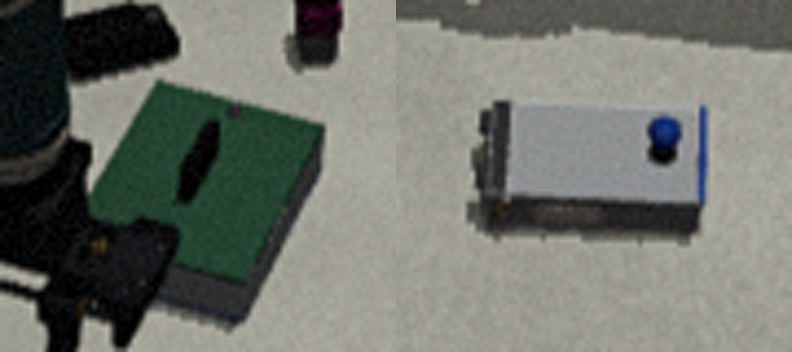

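The cover lies flush. The tub is upright with its lid shut, and nothing else has been disturbed. Handing in.

```bash
python3 -c "
from bench import *
print(hand_in())"
```

```text
the job is handed in; nothing more can be done
None
```

The job is done and handed in at about 57 s of the 210 s allowed; `hand_in()` gave no verdict.

- **Pouring:** I swung the tub's lid back past its catch and it stayed there. I then tipped the tub about 55–58° over the left-hand tray, and all four tubes went in. The tub was seen empty afterwards.
- **Tub:** It stands upright on the desk with its lid shut.
- **Loose tubes:** The three lying on the desk are in the tray with the others. All seven showed lying flat before I closed it.
- **Cover:** It lies flush. Both pins show through its holes, and the tool height at seating matched the flush value.

Four things did not go to plan or differed from what I expected:

- **First try to close the lid:** The fingers gripped the lid's edges instead of the knob, with about 6 N on the wrist. I let go, came in at a tilt and gripped the knob properly.
- **End of the lid closing:** The fingers slipped off the knob in the last few millimetres. The lid is shut in the pictures taken after that.
- **Tub position:** It ended a few centimetres from where I set it down, while the arm was elsewhere. I took this as the announced knock and left it, since it is still upright and shut.
- **Other objects:** In the last pictures the stamp, mouse and sanitiser looked unmoved; I did not measure them.

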